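# Mix the sample tubes by exactly five inversions

## Robot

A 6-joint arm with a two-finger parallel gripper is mounted at the origin on the work surface. World frame = base frame: x ahead of the robot, y to its left, z up, the work surface at z = 0. Lengths are in m, angles in rad, forces in N, time in s.
With the tool pointing down it reaches from about 0.35 to 0.775 m from the base axis. Payload 5.5 kg.
Tool frame: the origin (TCP) lies midway between the tips of the shut fingers; the grasp point (between the pads) lies 19 mm behind it; z points along the fingers, y is the direction in which the jaws open and shut (so a half turn about z gives the same grasp; the last joint's range is limited). The gripper opens to 85 mm and grips with 20 to 120 N. Pads are 22 mm wide; open, the fingers measure 114 mm over their backs; the gripper's body (76 mm by 85 mm) begins 54 mm behind the grasp point. The pads swing forward as they close: fully open they stand 13 mm farther back than shut.
Start: joints at [1.046, 0.313, 0.046, 1.304, 0, 1.431], TCP at [0.216, 0.533, 0.231] pointing down, gripper open.
Joint ranges: [-2.76, 2.76], [-0.86, 1.69], [-1.03, 1.26], [-2.2, 2.34], [-1.47, 1.5], [-3.14, 3.14]. Speed limits (rad/s): [2.57, 2.57, 3.14, 3.14, 3.14, 3.14].

## Interface

Orientations are given as a unit quaternion [w, x, y, z].
In Python, from workcell import env gives the robot as it stands.
- The arm moves only by the shell command python3 -m pendant 'ROWS' [FORCE]. ROWS is JSON, a list of rows, each a list of 3 entries, a list of its own where there are three numbers: the shift along the tool's x, y, z each as a share of 20 mm, from -1 to 1, then the turn about the tool's z as a share of 6 degrees, from -1 to 1, then the closure, from -1 (fully open) to 1 (shut). In form: [[[tx, ty, tz], turn, claw], ...]. A call has 1 to 12 rows; each row shifts and turns the commanded pose from where the row before left it, along the tool's axes as they then stand; what a row does not reach is not made up. A row lasts 1/8 s, in which the tool goes at most 62.5 mm and 10.7 degrees, less where a joint would pass 70% of its speed; a pose out of reach is approached as far as the arm can. A call with a number of a shift or a turn outside -1 to 1 is refused whole. A call with a gripper value outside its range is refused whole. The fingers move at their own pace and stop on an object; FORCE is the grip in N (left out, the last holds). Time passes only in rows, so rows that do not move let the fingers close. It gives the time, the measured TCP pose, the force and the opening at its end, in the units of the state.
- env.get_state(): the state, without advancing time (a new reading comes with each control period).
- env.read_camera(name): name is "scene" or "top" or "wrist"; returns a dict with "color" (400x640x3 uint8, blue, green, red), "mtx" (3x3 intrinsics, pixels), "view" (4x4, takes a point from world to camera coordinates). Camera axes: x right, y down, z forward; pixel columns grow to the right and rows downward; lengths in m; the calibration is good to about 2 mm. A picture is of the moment at which its call begins. There is no depth.
- env.hand_in(): hands the job in, once; it reports no verdict.
Trained networks look in the newest picture that a camera, given by its name, has taken for a name from the list of things; names that differ only in an ending like _2 or _b are one class to them, and where a whole thing is asked for, a point or a joint stands for the part that bears it (a point fixed in the world has none). Each returns a list of dicts, best first, with "p" (0 to 1); they miss things now and then, are a little off and sometimes report something else, mostly with a low value. They report only what shows in the picture. A call takes as long as a camera call.
- env.boxes_of(camera, thing): "location" ([column, row] in pixels, amid what is visible of it).
- env.cut_out(camera, thing): "region" (400x640 bool, what is visible of it) and "location" ([column, row] in pixels, amid what is visible of it).
The state is a dict: "clock": time; "joint_pos": joint angles; "qvel": joint speeds; "tau": joint torques, N m; "tcp_pos": TCP position; "orientation": TCP orientation; "wrist_force": force on the tool from outside, world axes, zero at the start; "ft_torque": the same for the moment, N m; "finger_gap": finger opening in m.
Only numpy, scipy, OpenCV 4.12 (cv2) and the standard library are available. Lean on these libraries where they do the work, as an engineer would, in place of code of your own. Each camera call takes 0.05 s, during which the arm holds its last target.

## Task

Stand every capped tube from the pink rack in the hand-cranked mixer, swing the clamp gate shut over the caps and lock it by pushing the loose red-handled pin fully home through the gate arm and the rotor, then crank exactly five full turns from upright to upright, the top of the crank going away from the robot. Then draw the pin and lay it back on its black mat, swing the gate open again and stand all the tubes back in the rack. Nothing else on the bench may be disturbed, and the mixer must not be cranked past the fifth turn, backwards, or with the pin out.

Things in the scene. Friction and masses are not known exactly. Their poses are not given: they have to be found in the camera images.
- axle (a point): middle of the mixer's horizontal shaft, 155 mm above the bench, half-way along its sample block; fixed to the mixer frame. Its y axis runs along the shaft towards the crank end, z is up, x points away from the robot. The whole mixer (white base 170 x 290 mm, one bearing post at its +y side reaching 185 mm high) is fixed to the bench; the rotor hangs free on the -y side of that post
- rotor (a joint): turn of the rotor (sample block, gate and crank are one unit on the shaft), rad, 0 = upright as at the start; grows when the top of the rotor and crank moves away from the robot (+ about the axle's y). Counts on past a full turn: 6.283 per turn. No indexing, no dial; plain bearing friction of about 0.4 N m keeps it where it is left (about 6 N at the handle)
- socket1 (a point): bottom centre of a bore in the rotor's white sample block (block 64 mm wide in x, top face 3 mm above the shaft line; three bores in a row along the shaft). The point turns with the rotor; its x, y, z equal the axle's when upright. Bore (33 mm wide, 60 mm deep, open at the top) at 50 mm from the rotor's middle towards -y and 57 mm below the shaft line; a tube's tip rests here. A seated tube's cap stands 42 to 58 mm above the shaft. Any bore takes any tube
- socket2 (a point): as socket1, the middle bore, y = 0
- socket3 (a point): as socket1, at y = +50 mm
- gate (a joint): swing of the clamp gate, rad: 0 = shut, upright over the caps (stop); 1.66 = wide open, laid back on the side away from the robot (stop). Its hinge is the shaft line (through axle, along its y). Stays wherever it is left (friction 0.1 N m, about 1 N at the knob). Steel bail: two side arms and a cross plate 34 mm wide, 200 mm long, whose underside is 64 mm and top 70 mm from the shaft line
- gate_knob (a point): centre of the blue knob on top of the gate's cross plate, a short cylinder of 26 mm diameter and 24 mm length lying along the shaft direction (y), 102 mm from the shaft line; 19 mm is free between knob and plate. Held across its two flat ends (fingers closing along y) it can turn between the fingers as the gate swings
- pin_hole (a point): mouth of the lock-pin holes on the outer face of the gate arm at the rotor's -y end: 110 mm from axle towards -y, 30 mm above the shaft line (upright). 15 mm holes run along +y through the gate arm (8 mm) and the rotor's end plate (inner face 21 mm in), in line only with the gate shut. A sprung ball there grips the shaft: the pin takes 5 to 10 N to push home or draw, and stays put
- crank_handle (a point): centre of the black crank handle, a freely spinning sleeve of 26 mm diameter and 80 mm length along the shaft direction, 75 mm from the shaft line and 212 mm along +y from axle. At joint rotor = 0 it stands level with the shaft on the robot's side, then goes up and over away from the robot. The crank arm's face is 50 mm from this point towards -y; 75 mm of travel below it stays clear of the bench
- slot1 (a point): bottom centre of a slot in the pink tube rack (rack 190 x 72 mm, 66 mm high, about 0.3 kg, standing loose on the bench; x of this point runs along its row of three slots). Slot 33 mm wide, its bottom 6 mm above the bench, 60 mm below the rack's top face; a tube's tip rests here. At -58 mm along the row from slot2, which is at the rack's middle. Any slot takes any tube
- slot2 (a point): as slot1, at x = 0
- slot3 (a point): as slot1, at x = +58 mm
- tube1_mid (a point): middle of a capped 50 ml conical tube, 115 mm tall, half-way up on its axis (57.5 mm above the tip); z runs from tip to cap. Body 30 mm diameter with an 18 mm conical tip, dark red sample; blue cap of 35 mm diameter, its centre 49 mm above this point. About 65 g. In the rack its cap is 105 to 121 mm above the bench. Absent in some starts
- tube2_mid (a point): as tube1_mid, a second tube; absent in some starts
- tube3_mid (a point): as tube1_mid, a third tube; absent in some starts
- pin_grip (a point): centre of the lock pin's red flat grip (30 mm wide, 40 mm long, 12 mm thick). The pin's y axis runs from the grip along the steel shaft to the tip. Shaft 12 mm diameter, 40 mm long, round-nosed; the grip's end face, 20 mm from this point, stops against the gate arm when the pin is home. Lies flat and level. About 55 g. In the hole it can roll about its own axis as the rotor turns
- pin_tip (a point): tip of the lock pin, 60 mm from pin_grip
- mat: black rubber mat 170 mm (x) x 150 mm (y), 4 mm thick, fixed, where the lock pin is kept; origin at the centre of its underside
- reagent: bystander: clear glass bottle, 70 mm diameter, 140 mm tall; origin under its base
- buffer: bystander: amber bottle, 60 mm diameter, 120 mm tall; origin under its base
- timer: bystander: white bench timer 60 x 75 x 20 mm; origin under its base
- tip_box: bystander: yellow pipette-tip box 85 x 120 mm, 68 mm high; origin under its base
- beaker: bystander: white plastic beaker, 68 mm diameter, 85 mm tall; origin under its base
- marker: bystander: black marker pen 125 mm long, 13 mm thick, lying; origin on its underside

How it is judged:
By the outcome, as a careful person would: the job done as asked, in the order asked, and still so for the second after the job is handed in, with the robot touching nothing.
Of tube1, tube2, tube3 only 2 to 3 are there at a start; the rules pass over those that are not, and their reading is None.
At some moment in a run one of rack may be knocked a few centimetres aside while the robot is not near it.
It also fails if it takes over 210 s, if anything falls off the work surface, if the arm or the gripper's body presses on something with over 40 N, if the wrist force passes 120 N, or if a joint passes its speed limit or range.

## Working session

There is one attempt and no reset: what is moved stays moved. The work goes in short steps, Python scripts to look and compute and a shell command to move; the robot and the scene stay as the last step left them, time stands still between calls to the robot, and variables do not carry over. Pictures are saved under pics/ and viewed, and the job is handed in when it is done.

```bash
ls; mkdir -p pics; python3 - <<'E'
from workcell import env
import cv2
s=env.get_state(); print({k:(v if not hasattr(v,'round') else v) for k,v in s.items()})
for n in ["scene","top","wrist"]:
    r=env.read_camera(n); cv2.imwrite(f"pics/a_{n}.png",r["color"]); print(n,r["mtx"],r["view"])
E
```

```text
pics
{'clock': 0.0, 'joint_pos': array([ 1.04640492e+00,  3.14030938e-01,  4.49862322e-02,  1.30359562e+00,
       -8.01386578e-06,  1.43118051e+00]), 'qvel': array([ 0.00203303, -0.00058462,  0.00011706, -0.00124656, -0.00085433,
        0.00026412]), 'tau': array([-1.81116720e-03, -4.80627966e+01,  2.98532438e+01,  1.94891891e-02,
       -1.89982861e-04,  7.22177901e-06]), 'tcp_pos': array([0.21559069, 0.53250732, 0.23039446]), 'orientation': array([-2.96726773e-04,  1.91203094e-01,  9.81550063e-01, -8.72957178e-04]), 'wrist_force': array([ 0.6109809 , -1.0942843 ,  0.79490524]), 'ft_torque': array([-0.03485616,  0.00846441,  0.00704369]), 'finger_gap': 0.08528320996225357}
scene [[490.52959929   0.         323.71439095]
 [  0.         490.52959929 196.89524976]
 [  0.           0.           1.        ]] [[-0.71821083  0.69578748 -0.00727906  0.39732677]
 [ 0.52053906  0.5303139  -0.66918328 -0.2106314 ]
 [-0.46174916 -0.48440371 -0.74306175  1.55851757]
 [ 0.          0.          0.          1.        ]]
top [[448.65506647   0.         317.52046757]
 [  0.         448.65506647 203.50673396]
 [  0.           0.           1.        ]] [[ 1.79003125e-02 -9.99824682e-01  5.49406576e-03  1.80952410e-04]
 [-9.98104439e-01 -1.81925808e-02 -5.87925138e-02  5.73626443e-01]
 [ 5.88821576e-02 -4.43124706e-03 -9.98255105e-01  1.46082571e+00]
 [ 0.00000000e+00  0.00000000e+00  0.00000000e+00  1.00000000e+00]]
wrist [[307.14477222   0.         316.91855455]
 [  0.         307.14477222 202.51201099]
 [  0.           0.           1.        ]] [[ 0.37550901  0.92681767 -0.00141109 -0.57419585]
 [ 0.87911192 -0.35569758  0.3172404  -0.04045175]
 [ 0.29352209 -0.12036713 -0.9483441   0.38092472]
 [ 0.          0.          0.          1.        ]]
```

View pics/a_scene.png

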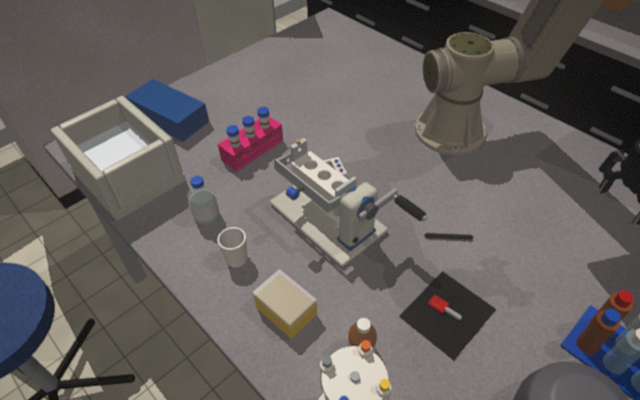

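View pics/a_top.png

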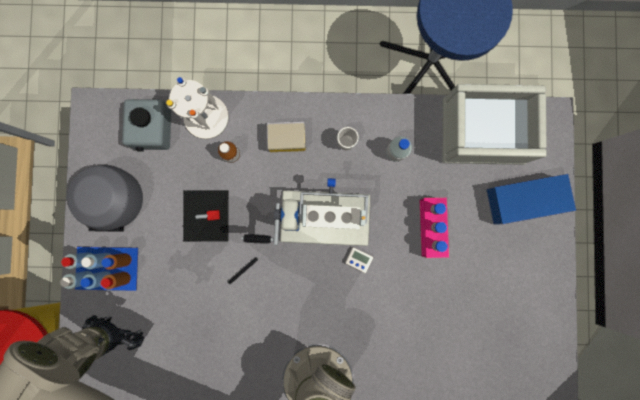

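View pics/a_wrist.png

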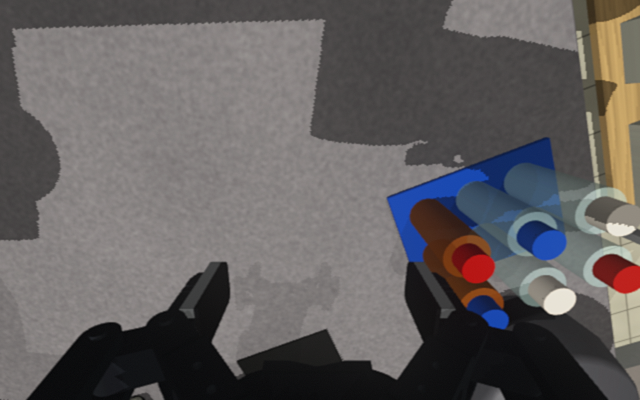

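```bash
cat > h.py <<'E'
from workcell import env
import numpy as np, cv2, json, time
from scipy.spatial.transform import Rotation as Rn
def cam(n,save=None,crop=None,scale=1):
    r=env.read_camera(n); im=r["color"].copy()
    if save:
        o=im
        if crop: c0,r0,c1,r1=crop; o=im[r0:r1,c0:c1]
        if scale!=1:o=cv2.resize(o,None,fx=scale,fy=scale,interpolation=cv2.INTER_CUBIC)
        cv2.imwrite(f"pics/{save}.png",o)
    return r
def P(r): return r["mtx"]@r["view"][:3]
def proj(r,X):
    X=np.atleast_2d(X); h=(P(r)@np.c_[X,np.ones(len(X))].T).T; return h[:,:2]/h[:,2:]
def tri(rs,px):
    A=[]
    for r,p in zip(rs,px):
        M=P(r); A+= [p[0]*M[2]-M[0],p[1]*M[2]-M[1]]
        A[-1]=A[-1]/np.linalg.norm(A[-1][:3]);A[-2]=A[-2]/np.linalg.norm(A[-2][:3])
    A=np.array(A); x=np.linalg.lstsq(A[:,:3],-A[:,3],rcond=None)[0]
    return x
def onz(r,p,z):
    R=r["view"][:3,:3];t=r["view"][:3,3]; c=-R.T@t
    d=R.T@np.linalg.inv(r["mtx"])@np.array([p[0],p[1],1]); return c+d*(z-c[2])/d[2]
def st():
    s=env.get_state(); R=Rn.from_quat(np.roll(s["orientation"],-1)).as_matrix()
    print("t%.2f tcp"%s["clock"],s["tcp_pos"].round(4),"y-axis yaw %.2f"%np.degrees(np.arctan2(R[1,1],R[0,1])),"tilt",R[:,2].round(4),"gap %.4f"%s["finger_gap"],"F",s["wrist_force"].round(1)); return s,R
def go(target,yaw=None,z=True):
    """tool-axis shift (in rows of 20mm) and turn (rows of 6 deg) to bring TCP to target with tool y-axis at yaw deg (mod 180), assuming the turn is done FIRST"""
    s,R=st(); cur=np.degrees(np.arctan2(R[1,1],R[0,1])); turn=0
    if yaw is not None:
        d=(yaw-cur+90)%180-90; turn=-d/6
        R=R@Rn.from_euler('z',turn*6,degrees=True).as_matrix()
    d=R.T@(np.array(target)-s["tcp_pos"])/0.02
    print("turn",round(turn,2),"shift now-turned",d.round(2)); 
E
cat > d.py <<'E'
from h import *
rt=cam("top");rs=cam("scene")
for th in ["tube1_mid","slot2","socket2","gate_knob","gate","crank_handle","pin_grip","pin_tip","mat","reagent","buffer","timer","tip_box","beaker","marker"]:
    a=env.boxes_of("top",th);b=env.boxes_of("scene",th)
    f=lambda l:[(np.round(x["location"],0).tolist(),round(x["p"],2)) for x in l[:3]]
    print(th,f(a),f(b), tri([rt,rs],[a[0]["location"],b[0]["location"]]).round(3) if a and b else "")
E
python3 d.py
```

```text
tube1_mid [([322.0, 219.0], 0.49), ([437.0, 225.0], 0.43)] [([252.0, 125.0], 0.51)] [ 0.589 -0.05   0.349]
slot2 [([430.0, 229.0], 0.63)] [([252.0, 143.0], 0.61), ([443.0, 304.0], 0.31), ([299.0, 188.0], 0.26)] [ 0.499 -0.362  0.028]
socket2 [([325.0, 218.0], 0.88)] [([325.0, 184.0], 0.68)] [ 0.527 -0.016  0.129]
gate_knob [([326.0, 216.0], 0.68), ([332.0, 194.0], 0.66)] [([298.0, 191.0], 0.86)] [ 0.556 -0.038  0.111]
gate [([336.0, 193.0], 0.98)] [([298.0, 188.0], 0.8)] [ 0.597 -0.043  0.148]
crank_handle [([325.0, 216.0], 0.72), ([209.0, 217.0], 0.71), ([429.0, 227.0], 0.22)] [([321.0, 186.0], 0.71)] [ 0.535 -0.017  0.129]
pin_grip [([213.0, 214.0], 0.58)] [([442.0, 309.0], 0.82)] [ 0.531  0.363 -0.002]
pin_tip [([432.0, 228.0], 0.45), ([209.0, 216.0], 0.43)] [([440.0, 307.0], 0.57), ([321.0, 188.0], 0.26)] [0.514 0.03  0.105]
mat [([204.0, 213.0], 0.98)] [([448.0, 315.0], 0.64)] [0.535 0.387 0.006]
reagent [([397.0, 150.0], 0.68), ([350.0, 133.0], 0.64)] [([200.0, 204.0], 0.65), ([328.0, 204.0], 0.54)] [ 0.756 -0.248  0.049]
buffer [([229.0, 155.0], 0.94), ([430.0, 228.0], 0.53), ([324.0, 214.0], 0.19)] [] 
timer [([360.0, 260.0], 0.71)] [] 
tip_box [([284.0, 136.0], 0.77), ([334.0, 195.0], 0.67)] [([286.0, 301.0], 0.58), ([321.0, 185.0], 0.19)] [0.789 0.122 0.046]
beaker [([349.0, 136.0], 0.68), ([209.0, 215.0], 0.37)] [([235.0, 248.0], 0.96)] [ 0.787 -0.082  0.045]
marker [([324.0, 215.0], 0.19)] [([450.0, 236.0], 0.57)] [0.474 0.139 0.1  ]
```

```bash
python3 - <<'E'
from h import *
cam("top","b_top",(235,170,395,270),5)
cam("scene","b_sc",(210,90,370,270),3)
E
```

```text
(no output)
```

View pics/b_top.png

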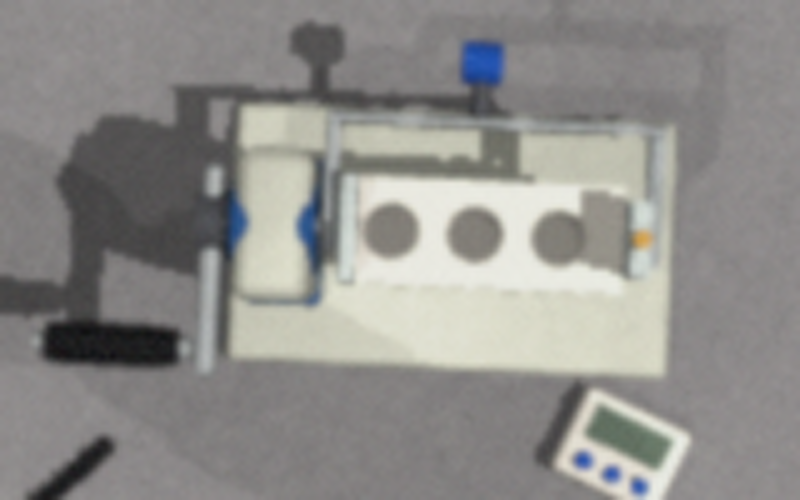

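View pics/b_sc.png

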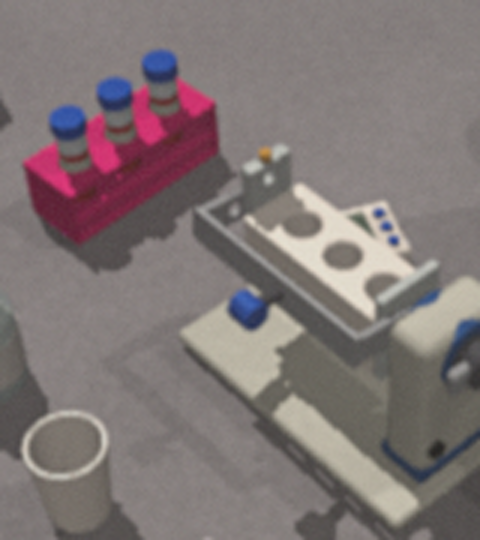

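```bash
python3 - <<'E'
from h import *
t=cam("top");s=cam("scene")
B=[(347.4,217.6),(330,216.8),(313.2,216)];S=[(311,164),(324.3,175),(338.3,186.7)]
for b,c in zip(B,S): print(tri([t,s],[b,c]).round(3), onz(t,b,.158).round(4), onz(s,c,.158).round(4))
print("knob",tri([t,s],[(331.6,182.4),(292.7,193)]),onz(t,(331.6,182.4),.146))
print("handle",onz(t,(257.4,238.6),.155))
for b,c in zip([(438,208),(437.5,227),(440,246)],[(233,131.3),(248.3,121.3),(263.3,112.3)]): print("cap",tri([t,s],[b,c]).round(3),onz(s,c,.113).round(3))
print("pin",onz(t,(213,215),.01),onz(t,(196,217),.01))
st()
r=cam("wrist");V=r["view"];c=-V[:3,:3].T@V[:3,3]
q,R=st();print(R.T@(c-q["tcp_pos"]),R.T@V[:3,:3].T)
E
```

```text
[ 0.524 -0.077  0.156] [ 0.5248 -0.0784  0.158 ] [ 0.5243 -0.0742  0.158 ]
[ 0.526 -0.026  0.155] [ 0.5263 -0.0266  0.158 ] [ 0.5274 -0.0229  0.158 ]
[0.527 0.024 0.152] [0.5278 0.0233 0.158 ] [0.5309 0.0291 0.158 ]
knob [ 0.62756564 -0.02868877  0.16456323] [ 0.63040651 -0.03017619  0.146     ]
handle [0.45776063 0.18777877 0.155     ]
cap [ 0.561 -0.36   0.114] [ 0.56  -0.361  0.113]
cap [ 0.504 -0.359  0.117] [ 0.502 -0.365  0.113]
cap [ 0.444 -0.367  0.113] [ 0.445 -0.367  0.113]
pin [0.52966496 0.35467293 0.01      ] [0.52205709 0.41045436 0.01      ]
t1.95 tcp [0.2159 0.533  0.2314] y-axis yaw 67.95 tilt [ 1.e-04  1.e-04 -1.e+00] gap 0.0851 F [-0.8  0.1 -0.2]
t2.00 tcp [0.2159 0.533  0.2313] y-axis yaw 67.95 tilt [ 0.e+00  1.e-04 -1.e+00] gap 0.0854 F [-0.6  0.   0.6]
[ 8.23764772e-02 -4.94873490e-05 -1.42768604e-01] [[-1.19306304e-04 -9.48262148e-01 -3.17488399e-01]
 [ 9.99999965e-01 -1.88328891e-04  1.86711891e-04]
 [-2.36844057e-04 -3.17488366e-01  9.48262137e-01]]
```

```bash
python3 -m pendant '[[[0,0,-0.9],-0.92,-1],[[0,0,-0.9],-0.92,-1],[[0,0,-0.9],-0.92,-1],[[0,0,-0.9],-0.92,-1],[[-0.53,-1,0],0,-1],[[-0.53,-1,0],0,-1],[[-0.53,-1,0],0,-1],[[-0.53,-1,0],0,-1],[[-0.53,-1,0],0,-1],[[-0.53,-1,0],0,-1],[[-0.53,-1,0],0,-1],[[-0.53,-1,0],0,-1]]' 40
python3 -m pendant '[[[-0.53,-1,0],0,-1],[[-0.53,-1,0],0,-1],[[-0.53,-1,0],0,-1],[[-0.53,-1,0],0,-1],[[-0.53,-1,0],0,-1],[[-0.53,-1,0],0,-1],[[-0.53,-1,0],0,-1],[[-0.53,-1,0],0,-1],[[-0.53,-1,0],0,-1],[[-0.53,-1,0],0,-1],[[-0.53,-1,0],0,-1],[[-0.53,-1,0],0,-1]]'
python3 -m pendant '[[[-0.53,-1,0],0,-1],[[-0.53,-1,0],0,-1],[[-0.53,-1,0],0,-1],[[-0.53,-1,0],0,-1],[[-0.53,-1,0],0,-1],[[-0.53,-1,0],0,-1],[[-0.53,-1,0],0,-1],[[0,0,0],0,-1]]'
python3 - <<'E'
from h import *
cam("wrist","c1"); st()
E
```

```text
clock: 3.5
tcp_pos: [0.301, 0.3716, 0.3031]
orientation: [-0.0, 0.0, 1.0, -0.0]
wrist_force: [-0.1, 0.1, -0.4]
finger_gap: 0.0854
clock: 5.0
tcp_pos: [0.4279, 0.1318, 0.3031]
orientation: [-0.0, 0.0, 1.0, 0.0]
wrist_force: [-0.0, -0.7, -0.7]
finger_gap: 0.0852
clock: 6.0
tcp_pos: [0.5027, -0.0084, 0.3029]
orientation: [-0.0, 0.001, 1.0, 0.0]
wrist_force: [-0.6, 0.6, 0.2]
finger_gap: 0.0854
t6.05 tcp [ 0.5022 -0.0076  0.3029] y-axis yaw 89.93 tilt [-8.e-04  5.e-04 -1.e+00] gap 0.0854 F [ 0.4  0.4 -0.5]
```

View pics/c1.png

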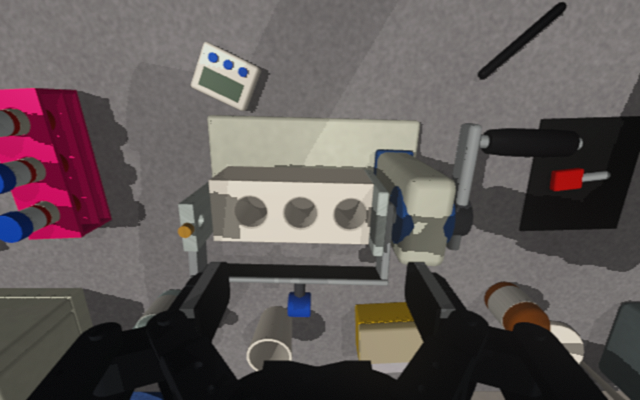

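```bash
cat >> h.py <<'E'
import pickle
def keep(n,name):
    r=cam(n,name); pickle.dump(r,open(f"pics/{name}.pkl","wb")); return r
def load(name): return pickle.load(open(f"pics/{name}.pkl","rb"))
E
python3 - <<'E'
from h import *
keep("wrist","c2")
cam("wrist","c2z",(220,100,620,260),2)
E
python3 -m pendant '[[[0,-1,0],0,-1],[[0,-1,0],0,-1],[[0,-1,0],0,-1],[[0,-1,0],0,-1],[[0,-1,0],0,-1],[[0,-1,0],0,-1],[[0,0,0],0,-1]]'
python3 - <<'E'
from h import *
keep("wrist","c3")
r=load("c2")
for n in("c2","c3"):
    r=load(n)
    print(proj(r,[[.5248,-.0784,.158],[.5263,-.0266,.158],[.528,.0233,.158]]).round(1), proj(r,[[.561,-.36,.121],[.504,-.36,.121],[.444,-.367,.121]]).round(1))
E
```

```text
clock: 7.02
tcp_pos: [0.5024, -0.1281, 0.3031]
orientation: [-0.0, 0.001, 1.0, 0.0]
wrist_force: [0.9, 1.0, -0.6]
finger_gap: 0.0856
[[245.5 210.8]
 [297.5 212.2]
 [347.5 213.7]] [[  9.7 229.8]
 [ -7.  181.6]
 [-33.4 125. ]]
[[366.5 210.3]
 [418.3 211.7]
 [468.  213.2]] [[114.8 229.3]
 [103.8 181.2]
 [ 84.1 124.5]]
```

View pics/c2z.png

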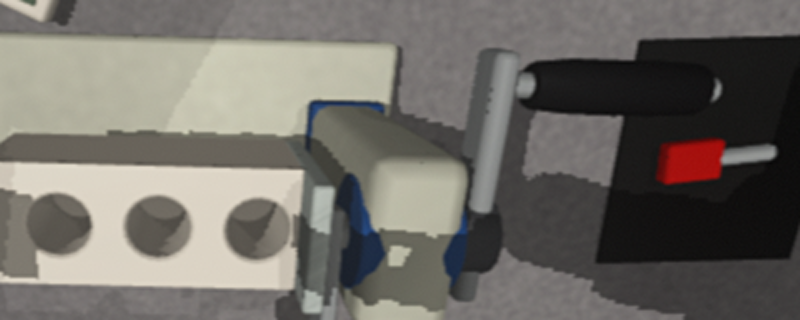

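View pics/c3.png

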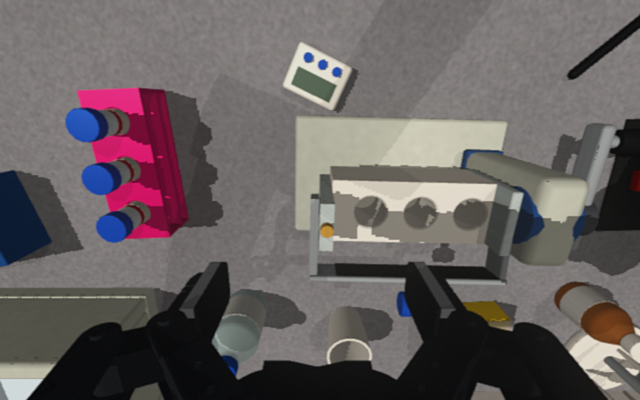

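```bash
python3 - <<'E'
from h import *
a=load("c2");b=load("c3")
for p,q in zip([(249.5,212),(299,213),(348.5,214)],[(371,211.2),(420.5,212.5),(470,213.5)]):
    print(tri([a,b],[p,q]).round(4),onz(a,p,.158).round(4),onz(b,q,.158).round(4))
print(onz(a,(565,177),.012),onz(a,(607,176),.012))
# refine with threshold
for n in("c2","c3"):
    r=load(n);print(n)
    g=r["color"].min(axis=2); 
    pts=[(249.5,212),(299,213),(348.5,214)] if n=="c2" else [(371,211.2),(420.5,212.5),(470,213.5)]
    for p in pts:
        x,y=int(p[0]),int(p[1]); w=g[y-24:y+25,x-24:x+25]
        m=(w<150).astype(np.uint8); k,l,s,c=cv2.connectedComponentsWithStats(m)
        i=l[24,24]; print(i,s[i],c[i]+[x-24,y-24])
E
```

```text
[ 0.5253 -0.0742  0.1596] [ 0.526  -0.0745  0.158 ] [ 0.5257 -0.0739  0.158 ]
[ 0.5264 -0.025   0.16  ] [ 0.5272 -0.0252  0.158 ] [ 0.5272 -0.0243  0.158 ]
[0.5274 0.0241 0.1604] [0.5283 0.0243 0.158 ] [0.5283 0.0253 0.158 ]
[0.5264494  0.35248373 0.012     ] [0.52504903 0.41297025 0.012     ]
c2
1 [   0    7   42   42 1291] [242.49186677 213.81951975]
1 [  8   9  33  31 827] [298.96130593 212.85610641]
1 [   9    0   40   49 1060] [353.47075472 214.97358491]
c3
1 [   0    7   49   42 1621] [369.62615669 215.77729796]
1 [   0    9   49   40 1604] [419.90586035 219.56733167]
1 [   0    7   49   42 1728] [471.38252315 219.57118056]
```

```bash
python3 -m pendant '[[[0,-1,0],0,-1],[[0,-1,0],0,-1],[[0,-1,0],0,-1],[[0,-1,0],0,-1],[[0,-1,0],0,-1],[[0,-1,0],0,-1],[[0,-1,0],0,-1],[[0,-1,0],0,-1],[[0,-1,0],0,-1],[[0,0,0],0,-1]]'
python3 - <<'E'
from h import *
keep("wrist","c4");cam("wrist","c4z",(200,40,440,240),3)
E
python3 -m pendant '[[[0,-1,0],0,-1],[[0,-1,0],0,-1],[[0,-1,0],0,-1],[[0,0,0],0,-1]]'
python3 - <<'E'
from h import *
keep("wrist","c5");cam("wrist","c5z",(200,40,440,240),3)
E
```

```text
clock: 8.32
tcp_pos: [0.5024, -0.3085, 0.3028]
orientation: [-0.0, 0.001, 1.0, 0.0]
wrist_force: [-0.2, -0.2, -0.6]
finger_gap: 0.0857
clock: 8.93
tcp_pos: [0.5023, -0.3688, 0.3025]
orientation: [-0.0, 0.001, 1.0, 0.0]
wrist_force: [0.9, 0.2, -0.1]
finger_gap: 0.0853
```

View pics/c4z.png

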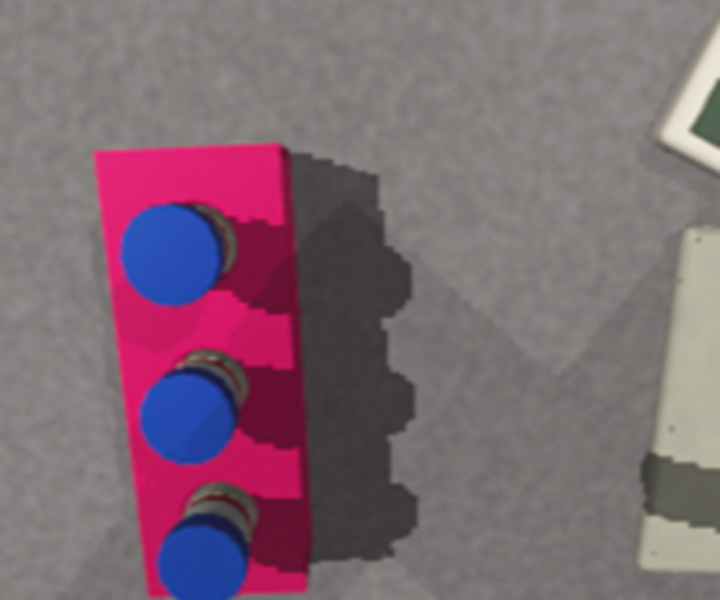

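View pics/c5z.png

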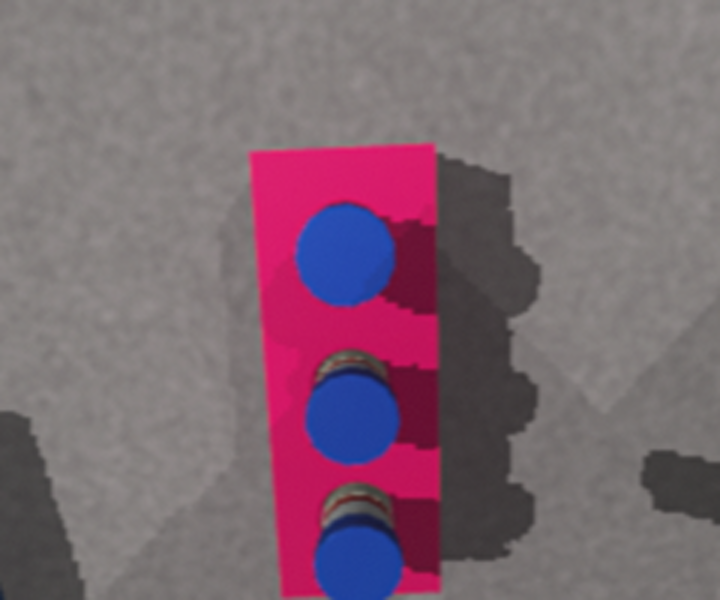

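```bash
python3 - <<'E'
from h import *
a=load("c4");b=load("c5"); z=lambda p:(p[0]/3+200-.33,p[1]/3+40-.33)
X=[]
for p,q in zip([(172,255),(189,416),(203,558)],[(346,255),(353,416),(360,557)]):
    print(tri([a,b],[z(p),z(q)]).round(4),onz(a,z(p),.121).round(4),onz(b,z(q),.121).round(4))
for q in [(250,152),(436,145),(441,592),(282,598)]: X.append(onz(b,z(q),.066)); print(X[-1].round(4))
print(np.mean(X,0))
go([0.445,-.3668,.20],90)
E
```

```text
[ 0.4446 -0.3703  0.1172] [ 0.4443 -0.3696  0.121 ] [ 0.4442 -0.3703  0.121 ]
[ 0.5022 -0.368   0.1158] [ 0.501 -0.367  0.121] [ 0.5008 -0.368   0.121 ]
[ 0.5574 -0.3654  0.1182] [ 0.5565 -0.3649  0.121 ] [ 0.556  -0.3654  0.121 ]
[ 0.4095 -0.4076  0.066 ]
[ 0.4071 -0.3357  0.066 ]
[ 0.5961 -0.3283  0.066 ]
[ 0.599  -0.4001  0.066 ]
[ 0.50294436 -0.36794636  0.066     ]
t9.03 tcp [ 0.5024 -0.3672  0.3029] y-axis yaw 89.99 tilt [-4.e-04  9.e-04 -1.e+00] gap 0.0854 F [-0.9  0.   0.1]
turn -0.0 shift now-turned [2.87 0.01 5.15]
```

```bash
python3 -m pendant '[[[0.97,-0.05,0.9],0,-1],[[0.97,-0.05,0.9],0,-1],[[0.95,-0.05,0.9],0,-1],[[0,0,1],0,-1],[[0,0,1],0,-1],[[0,0,1],0,-1],[[0,0,1],0,-1],[[0,0,1],0,-1],[[0,0,1],0,-1],[[0,0,1],0,-1],[[0,0,0.65],0,-1],[[0,0,0],0,-1]]' 40
python3 - <<'E'
from h import *
cam("wrist","d1");st();cam("scene","d1s",(180,60,340,200),4)
E
```

```text
clock: 10.52
tcp_pos: [0.4444, -0.369, 0.0955]
orientation: [-0.001, -0.001, 1.0, 0.001]
wrist_force: [-0.2, -0.4, -0.3]
finger_gap: 0.0852
t10.57 tcp [ 0.4448 -0.3695  0.0963] y-axis yaw 90.05 tilt [-2.e-04  5.e-04 -1.e+00] gap 0.0857 F [-0.  -0.5 -0.1]
```

View pics/d1.png

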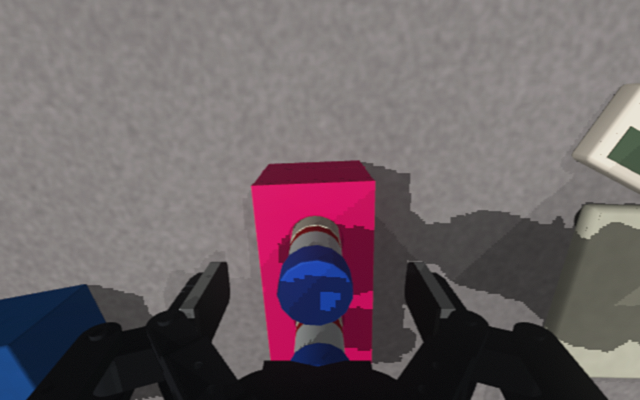

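View pics/d1s.png

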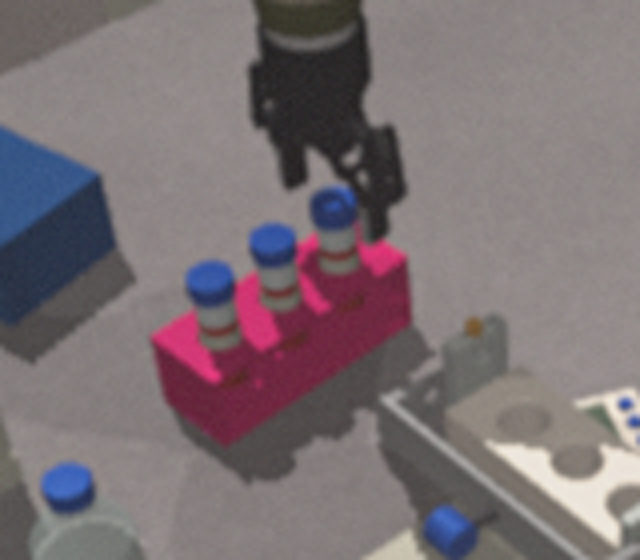

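```bash
python3 -m pendant '[[[0,0,0],0,1],[[0,0,0],0,1],[[0,0,0],0,1],[[0,0,0],0,1],[[0,0,0],0,1],[[0,0,0],0,1]]' 50
python3 -m pendant '[[[0,0,-0.3],0,1],[[0,0,-0.5],0,1],[[0,0,-1],0,1],[[0,0,-1],0,1],[[0,0,-1],0,1]]'
python3 - <<'E'
from h import *
cam("wrist","d2");st();keep("scene","d2s")
E
```

```text
clock: 11.38
tcp_pos: [0.4451, -0.3701, 0.0969]
orientation: [0.0, -0.0, 1.0, -0.0]
wrist_force: [-0.3, 0.6, 5.6]
finger_gap: 0.0336
clock: 12.0
tcp_pos: [0.4447, -0.3699, 0.1732]
orientation: [-0.0, -0.0, 1.0, 0.0]
wrist_force: [-0.1, -0.6, -0.2]
finger_gap: 0.0331
t12.05 tcp [ 0.4457 -0.3709  0.1762] y-axis yaw 90.03 tilt [ 0.0028 -0.0031 -1.    ] gap 0.0338 F [ 0.4 -0.6  0.8]
```

View pics/d2.png

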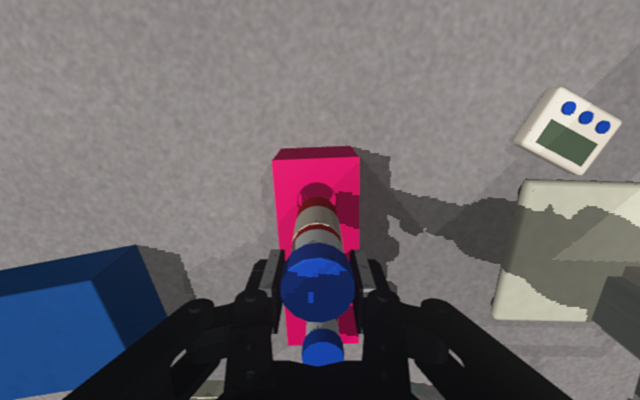

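```bash
cat >> h.py <<'E'
def plan(target,yaw,n,nz=None,claw=1,zfirst=True,start=None):
    """n rows: xy straight, turn at <=1/row from row 0; z change in nz rows (first or last)"""
    s=env.get_state(); R=Rn.from_quat(np.roll(s["orientation"],-1)).as_matrix()
    cur=np.degrees(np.arctan2(R[1,1],R[0,1])); p=s["tcp_pos"].copy()
    if start is not None: p=np.array(start[:3],float); cur=start[3]
    turn=-((yaw-cur+180)%360-180)/6; d=np.array(target)-p; nz=nz or n
    nt=max(1,int(np.ceil(abs(turn)-1e-6))); assert nt<=n,(nt,turn)
    rows=[];y=cur;pos=p.copy()
    for k in range(n):
        goal=p+d*np.array([(k+1)/n,(k+1)/n,0]); 
        f=min(1,(k+1)/nz) if zfirst else max(0,(k+1-(n-nz))/nz)
        goal[2]=p[2]+d[2]*f
        t=round(turn/nt,2) if k<nt else 0
        a=np.radians(y); X=np.array([-0,0,0.]); xh=np.array([-np.sin(a)*1,np.cos(a),0]);yh=np.array([np.cos(a),np.sin(a),0])
        w=(goal-pos)/.02; sh=np.array([w@xh,w@yh,-w[2]]).round(2)
        pos=pos+.02*(sh[0]*xh+sh[1]*yh-sh[2]*np.array([0,0,1])); y-=6*t
        rows.append("[[%g,%g,%g],%g,%g]"%(sh[0],sh[1],sh[2],t,claw)); assert abs(sh).max()<=1,(k,sh)
    for i in range(0,n,12): print("["+",".join(rows[i:i+12])+"]")
    print("end",pos.round(4),round(y,2))
E
python3 - <<'E'
from h import *
s,R=st();print(s["joint_pos"].round(2))
plan([.528,.0247,.31],-1.5,20,8)
E
```

```text
t12.10 tcp [ 0.4458 -0.371   0.175 ] y-axis yaw 90.03 tilt [ 0.003  -0.0033 -1.    ] gap 0.0333 F [ 0.8 -0.3 -0.3]
[-0.83  0.34 -0.05  1.17 -0.   -0.83]Traceback (most recent call last):
  File "<stdin>", line 3, in <module>
  File "h.py", line 56, in plan
    rows.append("[[%g,%g,%g],%g,%g]"%(sh[0],sh[1],sh[2],t,claw)); assert abs(sh).max()<=1,(k,sh)
                                                                         ^^^^^^^^^^^^^^^^
AssertionError: (2, array([-0.01,  1.01, -0.84]))
```

```bash
python3 - <<'E'
from h import *
plan([.528,.0247,.31],-1.5,22,8)
E
```

```text
[[[-0.19,0.9,-0.84],0.95,1],[[-0.09,0.91,-0.85],0.95,1],[[-0.01,0.92,-0.84],0.95,1],[[0.09,0.92,-0.85],0.95,1],[[0.17,0.9,-0.84],0.95,1],[[0.26,0.88,-0.84],0.95,1],[[0.36,0.85,-0.85],0.95,1],[[0.43,0.81,-0.84],0.95,1],[[0.51,0.76,-0],0.95,1],[[0.58,0.71,-0],0.95,1],[[0.66,0.65,-0],0.95,1],[[0.71,0.57,-0],0.95,1]]
[[[0.77,0.51,-0],0.95,1],[[0.81,0.43,-0],0.95,1],[[0.85,0.34,-0],0.95,1],[[0.88,0.26,-0],0.95,1],[[0.91,0.17,-0],0,1],[[0.9,0.16,-0],0,1],[[0.9,0.17,-0],0,1],[[0.9,0.17,-0],0,1],[[0.91,0.17,-0],0,1],[[0.9,0.17,-0],0,1]]
end [0.528  0.0247 0.31  ] -1.17
```

```bash
python3 -m pendant '[[[-0.19,0.9,-0.84],0.95,1],[[-0.09,0.91,-0.85],0.95,1],[[0,0.92,-0.84],0.95,1],[[0.09,0.92,-0.85],0.95,1],[[0.17,0.9,-0.84],0.95,1],[[0.26,0.88,-0.84],0.95,1],[[0.36,0.85,-0.85],0.95,1],[[0.43,0.81,-0.84],0.95,1],[[0.51,0.76,0],0.95,1],[[0.58,0.71,0],0.95,1],[[0.66,0.65,0],0.95,1],[[0.71,0.57,0],0.95,1]]'
python3 -m pendant '[[[0.77,0.51,0],0.95,1],[[0.81,0.43,0],0.95,1],[[0.85,0.34,0],0.95,1],[[0.88,0.26,0],0.95,1],[[0.91,0.17,0],0,1],[[0.9,0.16,0],0,1],[[0.9,0.17,0],0,1],[[0.9,0.17,0],0,1],[[0.91,0.17,0],0,1],[[0.9,0.17,0],0,1],[[0,0,0],0,1],[[0,0,0],0,1]]'
python3 - <<'E'
from h import *
keep("wrist","d3");s,R=st();print(s["joint_pos"].round(2));go([.528,.0247,.225],-1.5)
E
```

```text
clock: 13.6
tcp_pos: [0.4892, -0.1533, 0.3065]
orientation: [-0.001, 0.563, 0.826, -0.0]
wrist_force: [-0.1, 0.3, -0.8]
finger_gap: 0.0335
clock: 15.1
tcp_pos: [0.5268, 0.026, 0.3073]
orientation: [0.0, 0.714, 0.7, -0.0]
wrist_force: [-0.1, 0.4, 0.1]
finger_gap: 0.0332
t15.15 tcp [0.5268 0.0257 0.3072] y-axis yaw -1.18 tilt [-2.e-04 -1.e-04 -1.e+00] gap 0.0336 F [ 0.3  0.2 -1.1]
[-0.1   0.21  0.09  1.45 -0.    1.49]
t15.15 tcp [0.5268 0.0257 0.3072] y-axis yaw -1.18 tilt [-2.e-04 -1.e-04 -1.e+00] gap 0.0336 F [ 0.3  0.2 -1.1]
turn 0.05 shift now-turned [-0.05  0.06  4.11]
```

View pics/d3.png

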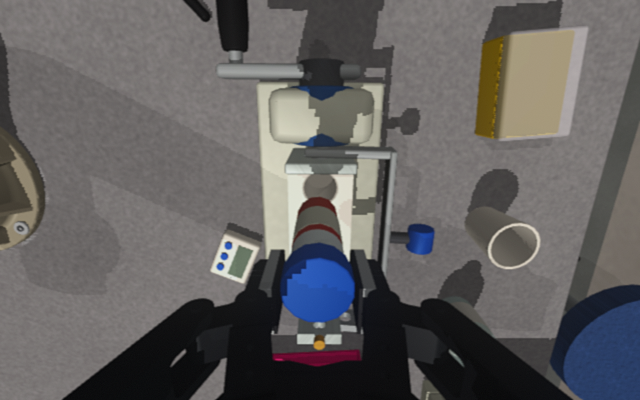

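```bash
python3 -m pendant '[[[-0.05,0.06,1],0.05,1],[[0,0,1],0,1],[[0,0,0.6],0,1],[[0,0,0],0,1]]'
python3 - <<'E'
from h import *
cam("wrist","d4",(200,80,440,330),2);st();cam("scene","d4s",(270,90,390,240),4)
E
```

```text
clock: 15.65
tcp_pos: [0.5275, 0.0245, 0.2546]
orientation: [-0.001, 0.716, 0.698, -0.001]
wrist_force: [-0.2, -0.0, -0.2]
finger_gap: 0.0335
t15.70 tcp [0.5279 0.0245 0.2554] y-axis yaw -1.50 tilt [-3.e-04  1.e-04 -1.e+00] gap 0.0334 F [-0.3 -1.  -0. ]
```

View pics/d4.png

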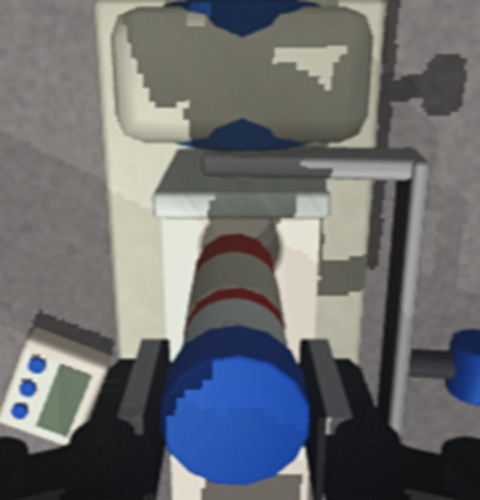

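View pics/d4s.png

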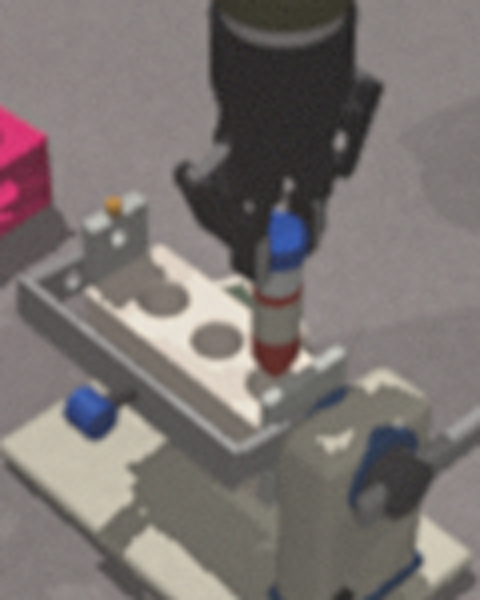

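```bash
python3 -m pendant '[[[0,0.06,0.8],0,1],[[0,0,0.7],0,1],[[0,0,0],0,1]]'
python3 - <<'E'
from h import *
st()
E
python3 -m pendant '[[[0,0,0.7],0,1],[[0,0,0.6],0,1],[[0,0,0],0,1]]'
```

```text
clock: 16.12
tcp_pos: [0.5285, 0.0249, 0.2236]
orientation: [-0.001, 0.716, 0.698, -0.001]
wrist_force: [0.7, 0.1, -0.2]
finger_gap: 0.033
t16.12 tcp [0.5285 0.0249 0.2236] y-axis yaw -1.46 tilt [-2.4e-03  4.0e-04 -1.0e+00] gap 0.0330 F [ 0.7  0.1 -0.2]
clock: 16.5
tcp_pos: [0.5285, 0.0249, 0.1979]
orientation: [-0.001, 0.716, 0.698, -0.001]
wrist_force: [-0.6, -0.2, -0.6]
finger_gap: 0.0332
```

```bash
python3 -m pendant '[[[0,0,0.4],0,1],[[0,0,0],0,1],[[0,0,0],0,-1],[[0,0,0],0,-1],[[0,0,0],0,-1]]'
python3 - <<'E'
from h import *
cam("wrist","d5",(200,80,440,330),2);st()
plan([.503,-.368,.31],90,22,6,-1)
E
```

```text
clock: 17.12
tcp_pos: [0.5294, 0.0248, 0.1916]
orientation: [0.0, 0.716, 0.698, 0.0]
wrist_force: [-1.0, 0.6, 0.8]
finger_gap: 0.0843
t17.18 tcp [0.5294 0.0248 0.1915] y-axis yaw -1.47 tilt [ 5.e-04  0.e+00 -1.e+00] gap 0.0854 F [0.2 0.9 0.2]
[[[-0.89,-0.04,-0.99],-0.95,-1],[[-0.89,-0.12,-0.98],-0.95,-1],[[-0.87,-0.22,-0.99],-0.95,-1],[[-0.84,-0.29,-0.99],-0.95,-1],[[-0.81,-0.38,-0.99],-0.95,-1],[[-0.77,-0.46,-0.98],-0.95,-1],[[-0.72,-0.54,-0],-0.95,-1],[[-0.66,-0.6,-0],-0.95,-1],[[-0.6,-0.66,-0],-0.95,-1],[[-0.53,-0.72,-0],-0.95,-1],[[-0.45,-0.77,-0],-0.95,-1],[[-0.38,-0.82,-0],-0.95,-1]]
[[[-0.3,-0.84,-0],-0.95,-1],[[-0.21,-0.87,-0],-0.95,-1],[[-0.12,-0.89,-0],-0.95,-1],[[-0.03,-0.89,-0],-0.95,-1],[[0.05,-0.89,-0],0,-1],[[0.06,-0.9,-0],0,-1],[[0.06,-0.89,-0],0,-1],[[0.05,-0.89,-0],0,-1],[[0.06,-0.9,-0],0,-1],[[0.05,-0.89,-0],0,-1]]
end [ 0.5031 -0.368   0.3099] 89.73
```

View pics/d5.png

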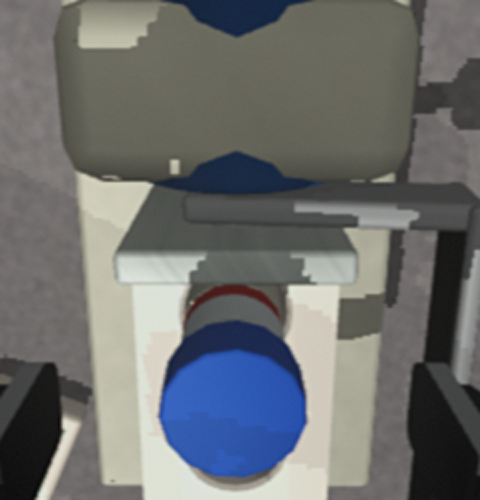

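```bash
python3 -m pendant '[[[0,0,-1],0,-1],[[0,0,-1],0,-1],[[-0.89,-0.04,-1],-0.95,-1],[[-0.89,-0.12,-1],-0.95,-1],[[-0.87,-0.22,-0.5],-0.95,-1],[[-0.84,-0.29,0],-0.95,-1],[[-0.81,-0.38,0],-0.95,-1],[[-0.77,-0.46,0],-0.95,-1],[[-0.72,-0.54,0],-0.95,-1],[[-0.66,-0.6,0],-0.95,-1],[[-0.6,-0.66,0],-0.95,-1],[[-0.53,-0.72,0],-0.95,-1]]'
python3 - <<'E'
from h import *
plan([.502,-.368,.155],90,12,6,-1,False)
E
```

```text
clock: 18.68
tcp_pos: [0.5173, -0.1543, 0.2814]
orientation: [0.0, 0.295, 0.956, 0.0]
wrist_force: [0.1, -0.9, -0.6]
finger_gap: 0.0853Traceback (most recent call last):
  File "<stdin>", line 2, in <module>
  File "h.py", line 56, in plan
    rows.append("[[%g,%g,%g],%g,%g]"%(sh[0],sh[1],sh[2],t,claw)); assert abs(sh).max()<=1,(k,sh)
                                                                         ^^^^^^^^^^^^^^^^
AssertionError: (6, array([ 0.06, -0.89,  1.05]))
```

```bash
python3 - <<'E'
from h import *
plan([.502,-.368,.155],90,12,7,-1,False)
E
```

```text
[[[-0.45,-0.77,-0],-0.95,-1],[[-0.37,-0.81,-0],-0.95,-1],[[-0.29,-0.85,-0],-0.95,-1],[[-0.2,-0.87,-0],-0.95,-1],[[-0.11,-0.88,-0],-0.95,-1],[[-0.03,-0.9,0.9],-0.95,-1],[[0.06,-0.89,0.91],0,-1],[[0.06,-0.89,0.9],0,-1],[[0.07,-0.89,0.9],0,-1],[[0.06,-0.89,0.9],0,-1],[[0.06,-0.89,0.91],0,-1],[[0.06,-0.89,0.9],0,-1]]
end [ 0.5021 -0.3681  0.155 ] 89.92
```

```bash
python3 -m pendant '[[[-0.45,-0.77,0],-0.95,-1],[[-0.37,-0.81,0],-0.95,-1],[[-0.29,-0.85,0],-0.95,-1],[[-0.2,-0.87,0],-0.95,-1],[[-0.11,-0.88,0],-0.95,-1],[[-0.03,-0.9,0.9],-0.95,-1],[[0.06,-0.89,0.91],0,-1],[[0.06,-0.89,0.9],0,-1],[[0.07,-0.89,0.9],0,-1],[[0.06,-0.89,0.9],0,-1],[[0.06,-0.89,0.91],0,-1],[[0.06,-0.89,0.9],0,-1]]'
python3 -m pendant '[[[0,0,0],0,-1]]'
python3 - <<'E'
from h import *
keep("wrist","e1");st()
E
```

```text
clock: 20.18
tcp_pos: [0.5013, -0.3686, 0.1536]
orientation: [0.0, 0.002, 1.0, 0.0]
wrist_force: [-1.4, 0.2, 0.0]
finger_gap: 0.0854
clock: 20.3
tcp_pos: [0.5003, -0.3681, 0.1525]
orientation: [-0.001, 0.003, 1.0, 0.001]
wrist_force: [-0.6, 1.2, 0.1]
finger_gap: 0.0857
t20.35 tcp [ 0.5008 -0.3676  0.1538] y-axis yaw 89.67 tilt [-0.0013  0.0017 -1.    ] gap 0.0851 F [0.8 0.5 0.6]
```

View pics/e1.png

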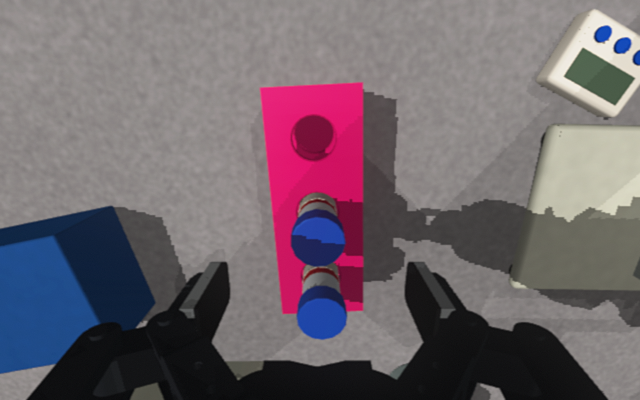

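```bash
python3 - <<'E'
from h import *
r=load("e1");print(onz(r,(318,244),.119),onz(r,(314,138),.066), onz(r,(322,315),.119))
E
python3 -m pendant '[[[0,0,1],0,-1],[[0,0,1],0,-1],[[0,0,0.8],0,-1],[[0,0,0],0,1],[[0,0,0],0,1],[[0,0,0],0,1],[[0,0,0],0,1],[[0,0,0],0,1],[[0,0,-0.4],0,1],[[0,0,-1],0,1],[[0,0,-1],0,1],[[0,0,-1],0,1]]' 50
python3 - <<'E'
from h import *
st()
plan([.5275,-.0245,.305],-1.5,18,6,1)
E
```

```text
[ 0.50466432 -0.36707152  0.119     ] [ 0.44451263 -0.3693697   0.066     ] [ 0.55868172 -0.36461061  0.119     ]
clock: 21.85
tcp_pos: [0.5011, -0.3672, 0.1674]
orientation: [-0.0, 0.002, 1.0, 0.0]
wrist_force: [-0.5, -1.0, -0.7]
finger_gap: 0.0333
t21.85 tcp [ 0.5011 -0.3672  0.1674] y-axis yaw 89.73 tilt [-6.e-04  4.e-04 -1.e+00] gap 0.0333 F [-0.5 -1.  -0.7]Traceback (most recent call last):
  File "<stdin>", line 3, in <module>
  File "h.py", line 56, in plan
    rows.append("[[%g,%g,%g],%g,%g]"%(sh[0],sh[1],sh[2],t,claw)); assert abs(sh).max()<=1,(k,sh)
                                                                         ^^^^^^^^^^^^^^^^
AssertionError: (0, array([-0.07,  0.95, -1.15]))
```

```bash
python3 - <<'E'
from h import *
plan([.5275,-.0245,.305],-1.5,18,8,1)
E
```

```text
[[[-0.07,0.95,-0.86],0.95,1],[[0.03,0.96,-0.86],0.95,1],[[0.12,0.94,-0.86],0.95,1],[[0.21,0.93,-0.86],0.95,1],[[0.31,0.91,-0.86],0.95,1],[[0.39,0.87,-0.86],0.95,1],[[0.48,0.82,-0.86],0.95,1],[[0.56,0.78,-0.86],0.95,1],[[0.63,0.71,0],0.95,1],[[0.7,0.65,0],0.95,1],[[0.77,0.58,0],0.95,1],[[0.81,0.5,0],0.95,1]]
[[[0.86,0.41,0],0.95,1],[[0.9,0.33,0],0.95,1],[[0.92,0.24,0],0.95,1],[[0.95,0.14,0],0.95,1],[[0.95,0.05,0],0,1],[[0.95,0.05,0],0,1]]
end [ 0.5276 -0.0246  0.305 ] -1.47
```

```bash
python3 -m pendant '[[[-0.07,0.95,-0.86],0.95,1],[[0.03,0.96,-0.86],0.95,1],[[0.12,0.94,-0.86],0.95,1],[[0.21,0.93,-0.86],0.95,1],[[0.31,0.91,-0.86],0.95,1],[[0.39,0.87,-0.86],0.95,1],[[0.48,0.82,-0.86],0.95,1],[[0.56,0.78,-0.86],0.95,1],[[0.63,0.71,0],0.95,1],[[0.7,0.65,0],0.95,1],[[0.77,0.58,0],0.95,1],[[0.81,0.5,0],0.95,1]]'
python3 -m pendant '[[[0.86,0.41,0],0.95,1],[[0.9,0.33,0],0.95,1],[[0.92,0.24,0],0.95,1],[[0.95,0.14,0],0.95,1],[[0.95,0.05,0],0,1],[[0.95,0.05,0],0,1],[[0,0,1],0,1],[[0,0,1],0,1],[[0,0,0],0,1]]'
python3 - <<'E'
from h import *
cam("wrist","e2",(200,80,440,330),2);go([.528,-.0245,.225],-1.5)
E
```

```text
clock: 23.35
tcp_pos: [0.5187, -0.1382, 0.3046]
orientation: [-0.0, 0.565, 0.825, -0.0]
wrist_force: [0.6, 0.2, -0.8]
finger_gap: 0.0333
clock: 24.48
tcp_pos: [0.5268, -0.0239, 0.2631]
orientation: [-0.001, 0.716, 0.698, -0.001]
wrist_force: [-0.2, -0.3, -1.2]
finger_gap: 0.0334
t24.52 tcp [ 0.5274 -0.0242  0.2642] y-axis yaw -1.41 tilt [-1.4e-03  4.0e-04 -1.0e+00] gap 0.0333 F [-0.6 -0.4 -1.1]
turn 0.01 shift now-turned [-0.01  0.03  1.96]
```

View pics/e2.png

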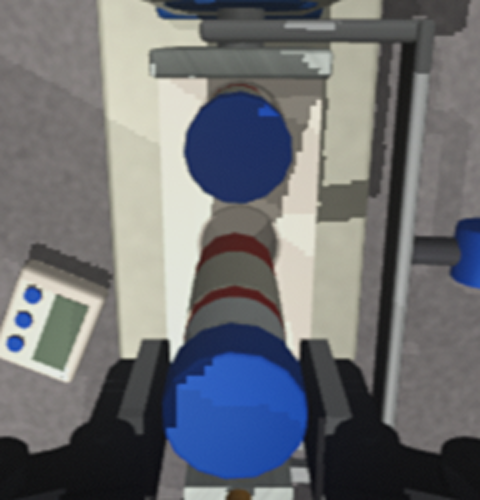

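Tube over bore 2 (rim centre near (239,240)); nearly centred. Lowering with +1 mm X.

```bash
python3 -m pendant '[[[0,0.05,0.9],0,1],[[0,0,0.9],0,1],[[0,0,0.6],0,1],[[0,0,0.6],0,1],[[0,0,0],0,1]]'
```

```text
clock: 25.15
tcp_pos: [0.5284, -0.0246, 0.2039]
orientation: [-0.001, 0.716, 0.698, -0.0]
wrist_force: [0.0, 0.2, -1.0]
finger_gap: 0.0336
```

```bash
python3 -m pendant '[[[0,0,0.5],0,1],[[0,0,0.05],0,1],[[0,0,0],0,-1],[[0,0,0],0,-1],[[0,0,0],0,-1],[[0,0,-1],0,-1],[[0,0,-1],0,-1]]'
python3 - <<'E'
from h import *
st()
plan([.558,-.365,.275],90,20,3,-1)
E
```

```text
clock: 26.02
tcp_pos: [0.5287, -0.0247, 0.2339]
orientation: [-0.0, 0.716, 0.698, -0.0]
wrist_force: [-0.2, -0.3, -0.1]
finger_gap: 0.0853
t26.02 tcp [ 0.5287 -0.0247  0.2339] y-axis yaw -1.47 tilt [-5.e-04  2.e-04 -1.e+00] gap 0.0853 F [-0.2 -0.3 -0.1]
[[[-0.85,0.1,-0.69],-0.95,-1],[[-0.85,0.01,-0.68],-0.95,-1],[[-0.85,-0.08,-0.69],-0.95,-1],[[-0.84,-0.16,0],-0.95,-1],[[-0.82,-0.24,0],-0.95,-1],[[-0.79,-0.32,0],-0.95,-1],[[-0.76,-0.4,0],-0.95,-1],[[-0.71,-0.47,0],-0.95,-1],[[-0.66,-0.54,0],-0.95,-1],[[-0.61,-0.6,0],-0.95,-1],[[-0.54,-0.66,0],-0.95,-1],[[-0.47,-0.71,0],-0.95,-1]]
[[[-0.4,-0.76,0],-0.95,-1],[[-0.33,-0.79,0],-0.95,-1],[[-0.24,-0.81,0],-0.95,-1],[[-0.16,-0.84,0],-0.95,-1],[[-0.08,-0.85,0],0,-1],[[-0.08,-0.85,0],0,-1],[[-0.07,-0.85,0],0,-1],[[-0.08,-0.85,0],0,-1]]
end [ 0.558  -0.3649  0.2751] 89.73
```

```bash
python3 -m pendant '[[[-0.85,0.1,-0.69],-0.95,-1],[[-0.85,0.01,-0.68],-0.95,-1],[[-0.85,-0.08,-0.69],-0.95,-1],[[-0.84,-0.16,0],-0.95,-1],[[-0.82,-0.24,0],-0.95,-1],[[-0.79,-0.32,0],-0.95,-1],[[-0.76,-0.4,0],-0.95,-1],[[-0.71,-0.47,0],-0.95,-1],[[-0.66,-0.54,0],-0.95,-1],[[-0.61,-0.6,0],-0.95,-1],[[-0.54,-0.66,0],-0.95,-1],[[-0.47,-0.71,0],-0.95,-1]]'
python3 -m pendant '[[[-0.4,-0.76,0],-0.95,-1],[[-0.33,-0.79,0],-0.95,-1],[[-0.24,-0.81,1],-0.95,-1],[[-0.16,-0.84,1],-0.95,-1],[[-0.08,-0.85,1],0,-1],[[-0.08,-0.85,1],0,-1],[[-0.07,-0.85,1],0,-1],[[-0.08,-0.85,1],0,-1],[[0,0,0],0,-1]]'
python3 - <<'E'
from h import *
keep("wrist","e3");st()
E
```

```text
clock: 27.52
tcp_pos: [0.5465, -0.2295, 0.2748]
orientation: [0.0, 0.198, 0.98, 0.0]
wrist_force: [0.9, -0.4, -0.2]
finger_gap: 0.0856
clock: 28.65
tcp_pos: [0.557, -0.3655, 0.1518]
orientation: [-0.002, 0.003, 1.0, 0.001]
wrist_force: [-0.2, -0.9, 1.4]
finger_gap: 0.0856
t28.70 tcp [ 0.5575 -0.3651  0.1534] y-axis yaw 89.67 tilt [-0.0017  0.0018 -1.    ] gap 0.0852 F [-0.1  0.   0.5]
```

View pics/e3.png

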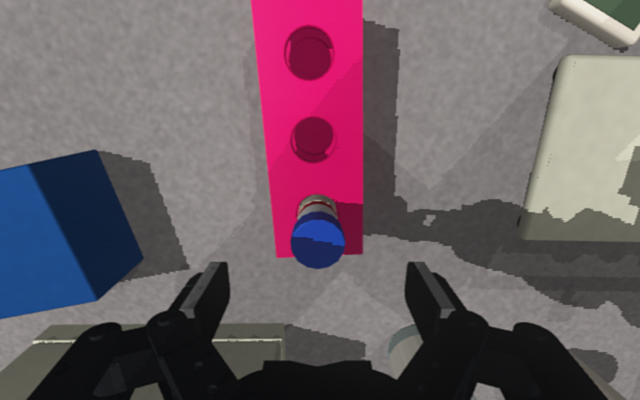

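```bash
python3 -m pendant '[[[-0.1,0,1],0,-1],[[0,0,1],0,-1],[[0,0,0.8],0,-1],[[0,0,0],0,1],[[0,0,0],0,1],[[0,0,0],0,1],[[0,0,0],0,1],[[0,0,0],0,1],[[0,0,-0.4],0,1],[[0,0,-1],0,1],[[0,0,-1],0,1],[[0,0,-1],0,1]]' 50
python3 - <<'E'
from h import *
st()
plan([.5265,-.074,.305],-1.5,17,8,1)
E
```

```text
clock: 30.2
tcp_pos: [0.5599, -0.3648, 0.1671]
orientation: [-0.0, 0.002, 1.0, 0.0]
wrist_force: [0.6, -0.0, -0.1]
finger_gap: 0.0335
t30.20 tcp [ 0.5599 -0.3648  0.1671] y-axis yaw 89.73 tilt [-7.e-04  5.e-04 -1.e+00] gap 0.0335 F [ 0.6 -0.  -0.1]
[[[0.1,0.85,-0.86],0.95,1],[[0.19,0.85,-0.86],0.95,1],[[0.27,0.81,-0.87],0.95,1],[[0.35,0.79,-0.86],0.95,1],[[0.42,0.75,-0.86],0.95,1],[[0.5,0.7,-0.86],0.95,1],[[0.57,0.65,-0.86],0.95,1],[[0.62,0.59,-0.86],0.95,1],[[0.68,0.53,-0],0.95,1],[[0.74,0.45,-0],0.95,1],[[0.77,0.38,-0],0.95,1],[[0.8,0.3,-0],0.95,1]]
[[[0.84,0.22,-0],0.95,1],[[0.85,0.14,-0],0.95,1],[[0.86,0.05,-0],0.95,1],[[0.86,-0.04,-0],0.95,1],[[0.85,-0.12,-0],0,1]]
end [ 0.5264 -0.074   0.3049] -1.47
```

```bash
python3 -m pendant '[[[0.1,0.85,-0.86],0.95,1],[[0.19,0.85,-0.86],0.95,1],[[0.27,0.81,-0.87],0.95,1],[[0.35,0.79,-0.86],0.95,1],[[0.42,0.75,-0.86],0.95,1],[[0.5,0.7,-0.86],0.95,1],[[0.57,0.65,-0.86],0.95,1],[[0.62,0.59,-0.86],0.95,1],[[0.68,0.53,0],0.95,1],[[0.74,0.45,0],0.95,1],[[0.77,0.38,0],0.95,1],[[0.8,0.3,0],0.95,1]]'
python3 -m pendant '[[[0.84,0.22,0],0.95,1],[[0.85,0.14,0],0.95,1],[[0.86,0.05,0],0.95,1],[[0.86,-0.04,0],0.95,1],[[0.85,-0.12,0],0,1],[[0,0,1],0,1],[[0,0,1],0,1],[[0,0,0],0,1]]'
python3 - <<'E'
from h import *
cam("wrist","e4",(200,80,440,330),2);go([.527,-.0740,.225],-1.5)
E
```

```text
clock: 31.7
tcp_pos: [0.5362, -0.1592, 0.3045]
orientation: [-0.0, 0.565, 0.825, -0.0]
wrist_force: [0.4, 0.0, -1.0]
finger_gap: 0.0332
clock: 32.7
tcp_pos: [0.5256, -0.0735, 0.2631]
orientation: [-0.001, 0.716, 0.699, -0.001]
wrist_force: [-0.2, -0.5, -1.1]
finger_gap: 0.0334
t32.75 tcp [ 0.5262 -0.0738  0.2642] y-axis yaw -1.39 tilt [-1.4e-03  5.0e-04 -1.0e+00] gap 0.0333 F [-0.1  0.6 -1. ]
turn 0.02 shift now-turned [-0.01  0.04  1.96]
```

View pics/e4.png

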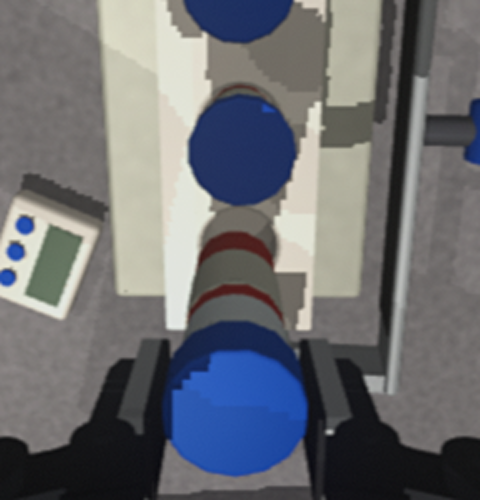

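```bash
python3 -m pendant '[[[-0.01,0.06,0.9],0,1],[[0,0,0.9],0,1],[[0,0,0.6],0,1],[[0,0,0.6],0,1],[[0,0,0],0,1]]'
```

```text
clock: 33.38
tcp_pos: [0.5275, -0.0742, 0.2039]
orientation: [-0.001, 0.716, 0.698, -0.0]
wrist_force: [-0.3, -0.1, -0.7]
finger_gap: 0.0335
```

```bash
python3 -m pendant '[[[0,0,0.5],0,1],[[0,0,0.05],0,1],[[0,0,0],0,-1],[[0,0,0],0,-1],[[0,0,0],0,-1],[[0,0,-1],0,-1],[[0,0,-1],0,-1]]'
python3 - <<'E'
from h import *
st()
plan([.629,-.028,.275],88.5,15,3,-1)
E
```

```text
clock: 34.25
tcp_pos: [0.5277, -0.0743, 0.2339]
orientation: [-0.0, 0.716, 0.698, -0.0]
wrist_force: [-0.3, 0.4, 0.3]
finger_gap: 0.0852
t34.25 tcp [ 0.5277 -0.0743  0.2339] y-axis yaw -1.47 tilt [-3.e-04  2.e-04 -1.e+00] gap 0.0852 F [-0.3  0.4  0.3]
[[[0.16,0.33,-0.68],-1,-1],[[0.13,0.35,-0.69],-1,-1],[[0.09,0.36,-0.68],-1,-1],[[0.05,0.37,-0],-1,-1],[[0.01,0.37,-0],-1,-1],[[-0.02,0.37,-0],-1,-1],[[-0.07,0.37,-0],-1,-1],[[-0.1,0.35,-0],-1,-1],[[-0.14,0.35,-0],-1,-1],[[-0.17,0.33,-0],-1,-1],[[-0.21,0.3,-0],-1,-1],[[-0.24,0.29,-0],-1,-1]]
[[[-0.26,0.26,-0],-1,-1],[[-0.3,0.23,-0],-1,-1],[[-0.31,0.19,-0],-1,-1]]
end [ 0.629  -0.0281  0.2749] 88.53
```

```bash
python3 -m pendant '[[[0.16,0.33,-0.68],-1,-1],[[0.13,0.35,-0.69],-1,-1],[[0.09,0.36,-0.68],-1,-1],[[0.05,0.37,0],-1,-1],[[0.01,0.37,0],-1,-1],[[-0.02,0.37,0],-1,-1],[[-0.07,0.37,0],-1,-1],[[-0.1,0.35,0],-1,-1],[[-0.14,0.35,0],-1,-1],[[-0.17,0.33,0],-1,-1],[[-0.21,0.3,0],-1,-1],[[-0.24,0.29,0],-1,-1]]'
python3 -m pendant '[[[-0.26,0.26,1],-1,-1],[[-0.3,0.23,1],-1,-1],[[-0.31,0.19,0.5],-1,-1],[[0,0,0],0,-1]]'
python3 - <<'E'
from h import *
keep("wrist","f1");st();r=load("f1");print(proj(r,[[.6284,-.0275,.146]]))
E
```

```text
clock: 35.75
tcp_pos: [0.6092, -0.0373, 0.2746]
orientation: [0.0, 0.167, 0.986, 0.0]
wrist_force: [0.0, 0.0, -0.3]
finger_gap: 0.085
clock: 36.25
tcp_pos: [0.6288, -0.0278, 0.2234]
orientation: [-0.001, 0.013, 1.0, 0.0]
wrist_force: [-0.2, -0.2, 1.0]
finger_gap: 0.0855
t36.30 tcp [ 0.629  -0.028   0.2243] y-axis yaw 88.43 tilt [-7.e-04  2.e-04 -1.e+00] gap 0.0855 F [-0.4 -1.1 -0.2]
[[317.03652185 212.80375265]]
```

View pics/f1.png

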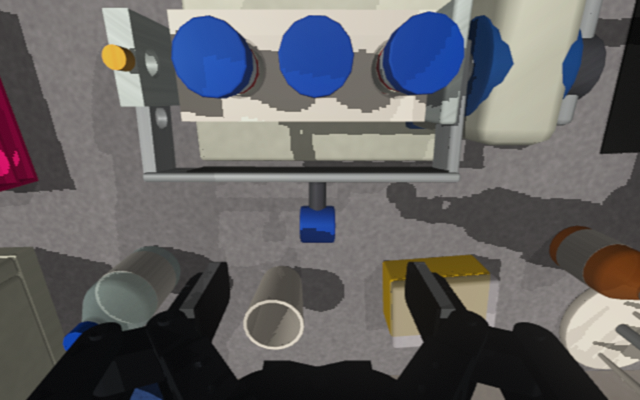

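```bash
python3 - <<'E'
from h import *
r=load("f1")
for z in(.13,.146,.16): print(onz(r,(318,224),z),onz(r,(317,176),z))
a=load("c2")
print(proj(a,[[.6284,-.0275,.146],[.635,-.0275,.146]]), proj(r,[[.5268,-.0249,.213]]))
E
```

```text
[ 0.64425154 -0.02710272  0.13      ] [ 0.60341354 -0.02685414  0.13      ]
[ 0.63765387 -0.02699812  0.146     ] [ 0.59958063 -0.02676637  0.146     ]
[ 0.63188092 -0.0269066   0.16      ] [ 0.59622684 -0.02668957  0.16      ]
[[299.28133073 292.54486302]
 [299.39307852 297.46601343]] [[316.99935733  53.74856668]]
```

```bash
python3 -m pendant '[[[0,0,1],0,-1],[[0,0,0.3],0,-1],[[0,0,0],0,-1]]'
python3 - <<'E'
from h import *
keep("wrist","f2");st();cam("wrist","f2z",(200,150,440,350),3)
E
```

```text
clock: 36.67
tcp_pos: [0.6289, -0.0282, 0.1987]
orientation: [-0.0, 0.013, 1.0, 0.0]
wrist_force: [-0.3, -0.7, -0.2]
finger_gap: 0.0854
t36.73 tcp [ 0.6292 -0.0282  0.1992] y-axis yaw 88.49 tilt [ 6.e-04 -0.e+00 -1.e+00] gap 0.0855 F [-0.3 -0.1  0.5]
```

View pics/f2z.png

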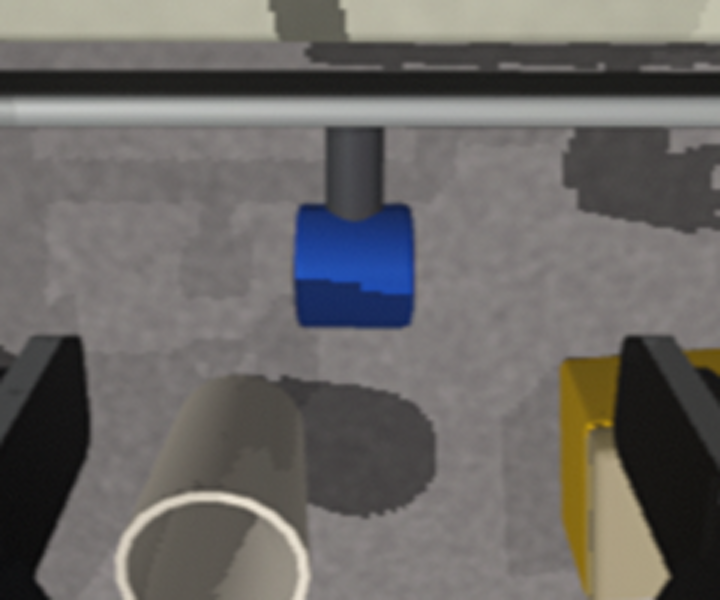

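```bash
python3 - <<'E'
from h import *
a=load("f1");b=load("f2")
print(tri([a,b],[(318,224.5),(318,238)]))
for z in(.146,.155,.16,.165):
    X=onz(b,(318,238),z); print(X,(b["view"]@np.r_[X,1])[2]*39/307, "r",np.hypot(X[0]-.527,z-.155))
# plate top edge row ~ (112/3+150)
for z in (.14,.155,.17,.18): print(onz(b,(318,187),z))
E
```

```text
[ 0.63738626 -0.02721789  0.14763649]
[ 0.638145   -0.02745137  0.146     ] 0.027245805535104892 r 0.11150879730463424
[ 0.63393118 -0.02737686  0.155     ] 0.025991687414689553 r 0.10693118351562214
[ 0.63159017 -0.02733546  0.16      ] 0.025294955125569916 r 0.10470961812123299
[ 0.62924916 -0.02729407  0.165     ] 0.024598222836450283 r 0.10273699875807325
[ 0.60290432 -0.02652975  0.14      ]
[ 0.59871342 -0.02647786  0.155     ]
[ 0.59452253 -0.02642597  0.17      ]
[ 0.5917286  -0.02639137  0.18      ]
```

```bash
python3 -m pendant '[[[0,0.03,1],0,-1],[[0,0,1],0,-1],[[0,0,0.4],0,-1],[[0,0,0],0,1],[[0,0,0],0,1],[[0,0,0],0,1],[[0,0,0],0,1],[[0,0,0],0,1],[[0,0,0],0,1]]' 25
python3 - <<'E'
from h import *
cam("wrist","f3");st();cam("scene","f3s",(210,90,370,270),3)
E
```

```text
clock: 37.9
tcp_pos: [0.6296, -0.0277, 0.151]
orientation: [0.001, 0.013, 1.0, -0.0]
wrist_force: [0.5, -0.7, 2.3]
finger_gap: 0.0233
t37.95 tcp [ 0.6296 -0.0277  0.151 ] y-axis yaw 88.52 tilt [ 1.3e-03 -3.0e-04 -1.0e+00] gap 0.0234 F [ 1.1 -1.3  1.8]
```

View pics/f3.png

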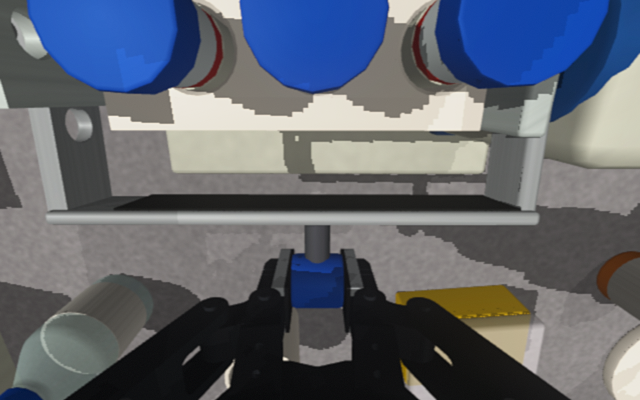

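View pics/f3s.png

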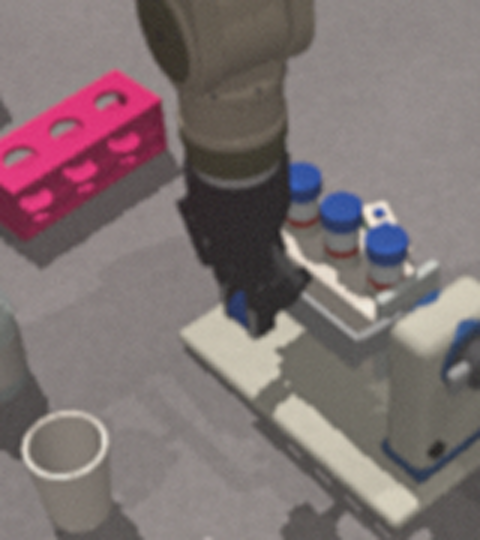

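```bash
cat > gate.py <<'E'
from h import *
import sys
th0,th1,n=map(float,sys.argv[1:4]); n=int(n)
t=np.linspace(th0,th1,n+1); p=0.102*np.c_[np.sin(t),np.cos(t)]; d=np.diff(p,axis=0)/.02
e=np.zeros(2);o=[]
for k in d:
    w=k+e; r=w.round(2); e=w-r; o.append("[[%g,0,%g],0,1]"%(-r[0],-r[1]))
for i in range(0,n,12): print("["+",".join(o[i:i+12])+"]")
E
python3 gate.py 1.47 0.02 13
```

```text
[[[0.09,0,-0.56],0,1],[[0.15,0,-0.55],0,1],[[0.21,0,-0.53],0,1],[[0.27,0,-0.5],0,1],[[0.32,0,-0.47],0,1],[[0.37,0,-0.43],0,1],[[0.42,0,-0.38],0,1],[[0.46,0,-0.34],0,1],[[0.49,0,-0.28],0,1],[[0.52,0,-0.23],0,1],[[0.55,0,-0.17],0,1],[[0.56,0,-0.1],0,1]]
[[[0.56,0,-0.05],0,1]]
```

```bash
python3 -m pendant '[[[0.09,0,-0.56],0,1],[[0.15,0,-0.55],0,1],[[0.21,0,-0.53],0,1],[[0.27,0,-0.5],0,1]]'
python3 -m pendant '[[[0.32,0,-0.47],0,1],[[0.37,0,-0.43],0,1],[[0.42,0,-0.38],0,1],[[0.46,0,-0.34],0,1]]'
python3 -m pendant '[[[0.49,0,-0.28],0,1],[[0.52,0,-0.23],0,1],[[0.55,0,-0.17],0,1],[[0,0,0],0,1]]'
python3 - <<'E'
from h import *
cam("wrist","f4");st();cam("scene","f4s",(210,70,370,250),3)
E
```

```text
clock: 38.5
tcp_pos: [0.6132, -0.0273, 0.1932]
orientation: [-0.001, 0.013, 1.0, -0.0]
wrist_force: [-2.7, -3.2, -7.5]
finger_gap: 0.0231
clock: 39.0
tcp_pos: [0.5826, -0.0264, 0.2259]
orientation: [-0.0, 0.013, 1.0, -0.0]
wrist_force: [-1.0, -4.1, -9.6]
finger_gap: 0.0236
clock: 39.5
tcp_pos: [0.5517, -0.0256, 0.2404]
orientation: [0.001, 0.013, 1.0, -0.0]
wrist_force: [-0.9, -3.8, -1.5]
finger_gap: 0.0235
t39.55 tcp [ 0.5519 -0.0256  0.2404] y-axis yaw 88.53 tilt [ 1.2e-03 -3.0e-04 -1.0e+00] gap 0.0236 F [-1.3 -3.8  0.5]
```

View pics/f4.png

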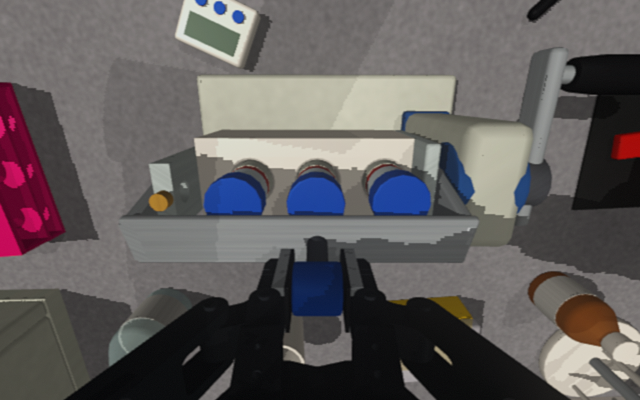

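View pics/f4s.png

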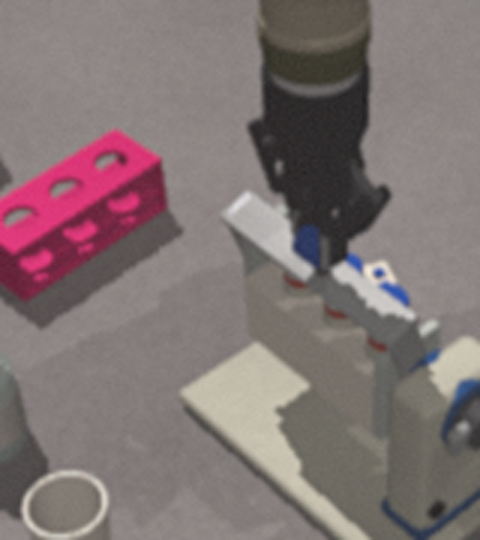

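```bash
python3 -m pendant '[[[0.45,0,-0.08],0,1],[[0.4,0,-0.03],0,1],[[0.2,0,0],0,1],[[0,0,0],0,1]]'
python3 - <<'E'
from h import *
cam("wrist","f5");st()
E
python3 -m pendant '[[[0.05,0,0],0,1],[[0.05,0,0],0,1],[[0,0,0],0,1]]'
```

```text
clock: 40.1
tcp_pos: [0.5317, -0.025, 0.243]
orientation: [0.002, 0.013, 1.0, -0.0]
wrist_force: [2.3, -2.4, 7.5]
finger_gap: 0.0236
t40.15 tcp [ 0.5317 -0.025   0.243 ] y-axis yaw 88.54 tilt [ 3.e-03 -3.e-04 -1.e+00] gap 0.0236 F [ 2.2 -1.8  8.5]
clock: 40.52
tcp_pos: [0.5303, -0.025, 0.243]
orientation: [0.002, 0.013, 1.0, -0.0]
wrist_force: [3.5, -2.4, 6.9]
finger_gap: 0.0235
```

View pics/f5.png

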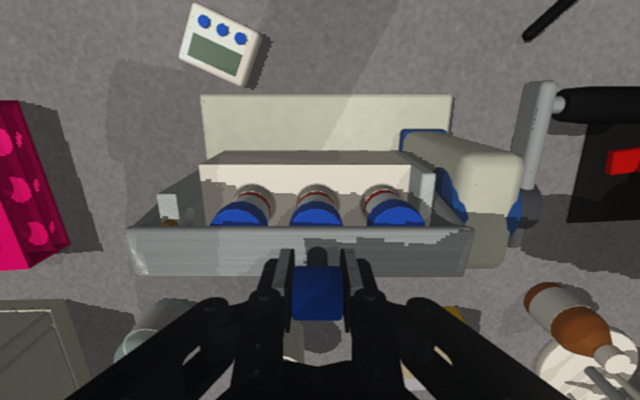

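```bash
python3 -m pendant '[[[-0.05,0,0],0,1],[[0,0,0],0,0.3],[[0,0,0],0,0],[[0,0,0],0,-0.2],[[0,0,0],0,-0.3],[[0,0,-1],0,-0.3],[[0,0,-1],0,-0.3],[[0,0,0],0,-0.3]]'
python3 - <<'E'
from h import *
keep("wrist","f6");st();cam("scene","f6s",(210,70,370,250),3);keep("scene","f6sc");keep("top","f6t");cam("top","f6tz",(235,170,395,270),5)
E
```

```text
clock: 41.52
tcp_pos: [0.531, -0.0251, 0.2828]
orientation: [0.001, 0.013, 1.0, -0.0]
wrist_force: [0.3, -0.5, -0.7]
finger_gap: 0.0556
t41.58 tcp [ 0.5305 -0.025   0.2816] y-axis yaw 88.54 tilt [ 0.001 -0.    -1.   ] gap 0.0552 F [ 0.1  0.2 -0.5]
```

View pics/f6.png

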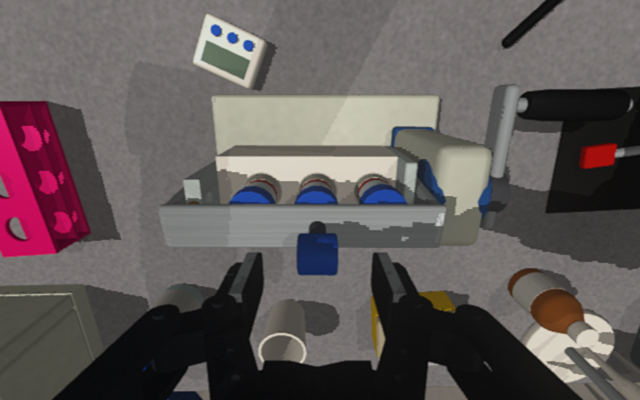

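View pics/f6s.png

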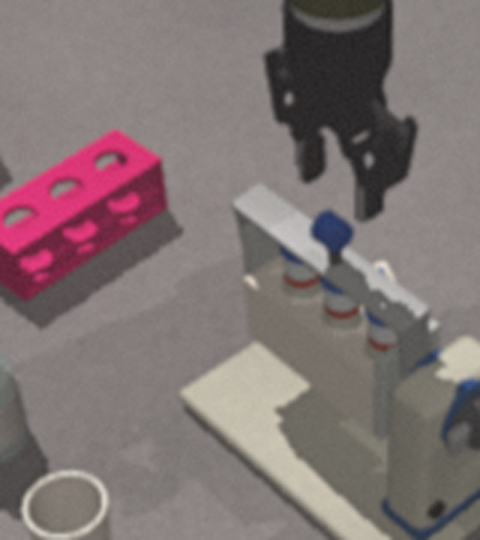

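```bash
python3 - <<'E'
from h import *
r=load("f6");print(onz(r,(317.5,255),.257)); print("plate corners z.225",[onz(r,p,.225).round(4) for p in[(162,206),(444,206),(165,247),(442,247)]])
s=load("f6sc");t=load("f6t");p=(332/3+210,232/3+70);print(onz(s,p,.257))
E
```

```text
[ 0.53911011 -0.02472103  0.257     ]
plate corners z.225 [array([ 0.5157, -0.1316,  0.225 ]), array([0.5207, 0.0632, 0.225 ]), array([ 0.5471, -0.1353,  0.225 ]), array([0.5522, 0.0651, 0.225 ])]
[ 0.53862888 -0.02245807  0.257     ]
```

View pics/f6tz.png

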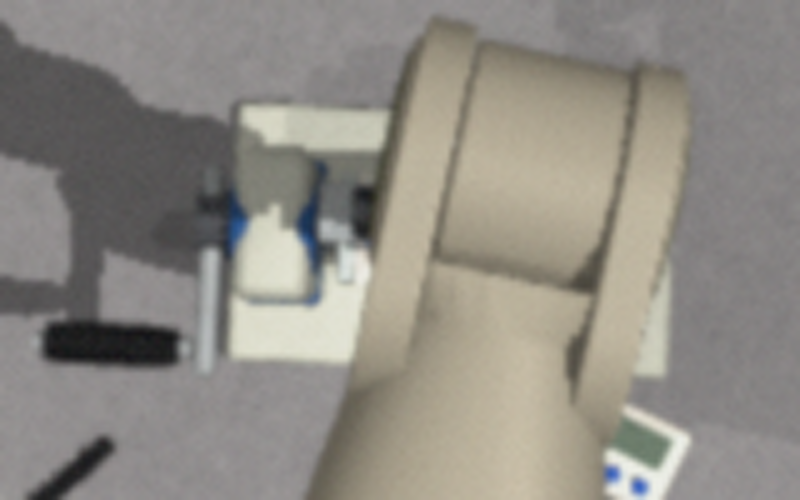

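```bash
python3 - <<'E'
from h import *
r=load("f6");s,R=st();T=s["tcp_pos"]
for dz in(0,.014,.019,.03):
    for dx in (0,.0085): print(dz,dx,proj(r,[T+[dx,0,dz]]).round(1))
E
```

```text
t41.77 tcp [ 0.5297 -0.0249  0.2805] y-axis yaw 88.53 tilt [-1.6e-03  5.0e-04 -1.0e+00] gap 0.0556 F [0.7 0.2 0.5]
0 0 [[316.8 260.4]]
0 0.0085 [[317.2 274.4]]
0.014 0 [[316.8 274.7]]
0.014 0.0085 [[317.3 289.6]]
0.019 0 [[316.8 280.4]]
0.019 0.0085 [[317.3 295.7]]
0.03 0 [[316.8 294.5]]
0.03 0.0085 [[317.3 310.6]]
```

```bash
python3 - <<'E'
from h import *
r=load("f6");s=load("f6sc")
w=(317.5,255); p=(332/3+210-.3,232/3+70-.3)
print(tri([r,s],[w,p]))
for z in(.25,.257,.265): print(z,onz(r,w,z),onz(s,p,z))
# check: far/known cue: pin hole plate, block bores?
# original knob with c2 (300,304), c3 knob partially hidden, top
a=load("c2"); print(tri([a,load("f1"),load("f6t")],[(299.5,304),(318,224.5),(331.4,182.2)]))
print(tri([a,load("f6t")],[(299.5,304),(331.4,182.2)]),tri([load("f2"),load("f6t")],[(318,238),(331.4,182.2)]),tri([load("f6t"),s],[(331.4,182.2),(292.5,193)]))
E
```

```text
[ 0.53866332 -0.02422606  0.25710154]
0.25 [ 0.54288914 -0.02480377  0.25      ] [ 0.533126   -0.02931303  0.25      ]
0.257 [ 0.53911011 -0.02472103  0.257     ] [ 0.53841248 -0.02368123  0.257     ]
0.265 [ 0.53479122 -0.02462648  0.265     ] [ 0.54445417 -0.01724489  0.265     ]
[ 0.62912258 -0.02730999  0.16622196]
[ 0.62892653 -0.02753889  0.16593959] [ 0.62877579 -0.02807407  0.16616859] [ 0.62823177 -0.02822295  0.1654117 ]
```

```bash
python3 -m pendant '[[[-0.43,0,0],0,-0.3],[[0,0,1],0,-0.3],[[0,0,0.95],0,-0.3],[[0,0,0],0,1],[[0,0,0],0,1],[[0,0,0],0,1],[[0,0,0],0,1],[[0.2,0,-0.02],0,1],[[0.2,0,-0.02],0,1],[[0.05,0,0],0,1],[[0,0,0],0,1]]' 40
python3 - <<'E'
from h import *
cam("wrist","f7",(120,100,520,340),2);st()
E
```

```text
clock: 43.15
tcp_pos: [0.53, -0.025, 0.2435]
orientation: [0.001, 0.013, 1.0, -0.0]
wrist_force: [4.0, -0.0, -4.7]
finger_gap: 0.0231
t43.20 tcp [ 0.53   -0.025   0.2435] y-axis yaw 88.53 tilt [ 8.e-04 -0.e+00 -1.e+00] gap 0.0234 F [ 4.8 -0.5 -4.9]
```

View pics/f7.png

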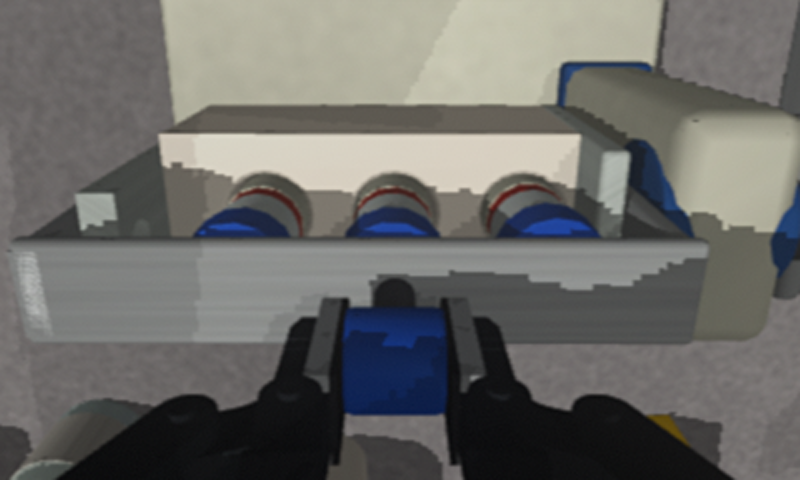

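```bash
python3 -m pendant '[[[0,0,0],0,1],[[0.15,0,0],0,1],[[0.1,0,0],0,1],[[0,0,0],0,1]]' 20
python3 - <<'E'
from h import *
cam("wrist","f8",(120,100,520,340),2);st()
E
```

```text
clock: 43.7
tcp_pos: [0.5255, -0.0249, 0.2436]
orientation: [0.001, 0.013, 1.0, -0.0]
wrist_force: [6.5, -0.5, -4.7]
finger_gap: 0.0231
t43.75 tcp [ 0.5255 -0.0249  0.2436] y-axis yaw 88.53 tilt [ 0.0017 -0.     -1.    ] gap 0.0234 F [ 6.4 -0.7 -4.5]
```

View pics/f8.png

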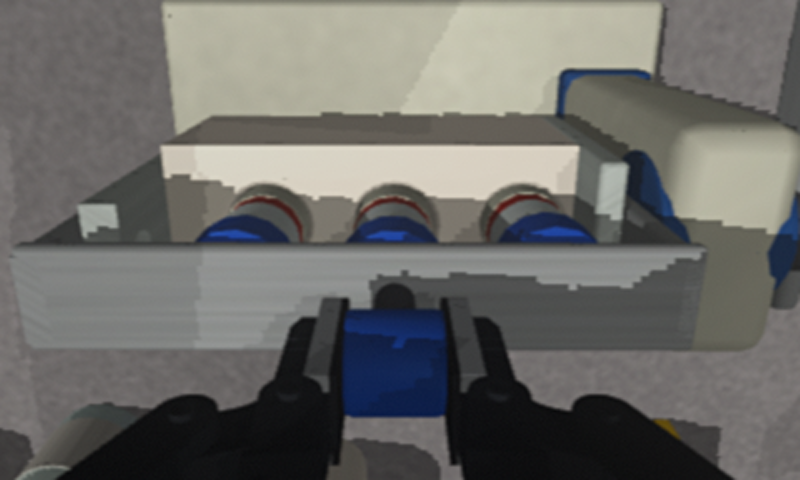

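```bash
python3 - <<'E'
from h import *
r=keep("scene","f8s");a=cv2.imread("pics/a_scene.png");b=load("f6sc")["color"]
c=[cv2.resize(x[170:260,330:450],None,fx=2.2*1,fy=2.2,interpolation=cv2.INTER_CUBIC) for x in(a,b,r["color"])]
cv2.imwrite("pics/f8cmp.png",np.hstack(c))
cam("scene","f8sz",(250,90,390,260),3.5)
E
```

```text
(no output)
```

View pics/f8cmp.png

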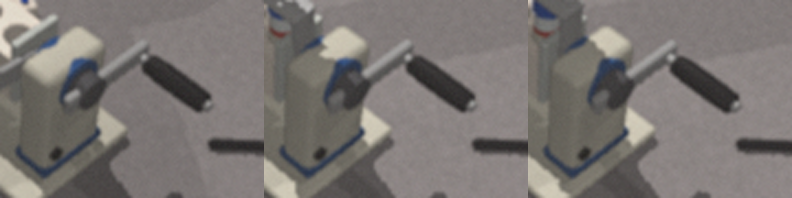

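View pics/f8sz.png

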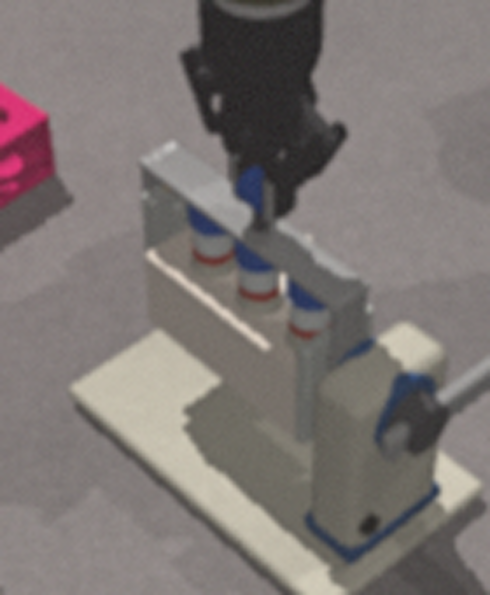

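```bash
cat > hs.py <<'E'
from h import *
def f(x): return cv2.cvtColor(x,cv2.COLOR_BGR2GRAY).astype(np.float32)
def shift(a,b,box=(392,188,434,224)):
    c0,r0,c1,r1=box; T=a[r0:r1,c0:c1]; 
    cr=lambda I,u=8: cv2.resize(I,None,fx=u,fy=u,interpolation=cv2.INTER_CUBIC)
    m=cv2.matchTemplate(cr(b[r0-4:r1+4,c0-4:c1+4]),cr(T),cv2.TM_CCOEFF_NORMED)
    _,v,_,l=cv2.minMaxLoc(m); return (l[0]/8-4,l[1]/8-4,round(v,3))
if __name__=="__main__":
    A=cv2.imread("pics/a_scene.png")
    now=cam("scene")["color"]
    for n,x in (("f6",load("f6sc")["color"]),("f8",load("f8s")["color"]),("now",now)):
        print(n,shift(f(A),f(x)),"post",shift(f(A),f(x),(345,195,378,245)))
    r=load("f8s"); ax=np.array([.527,-.025,.155]);y=np.array([.026,.9997,0]);x=np.array([.9997,-.026,0])
    for th in(0,-.02,-.05,.05): print(th,proj(r,[ax+.212*y+.075*(-np.cos(th)*x+np.sin(th)*np.array([0,0,1]))]))
E
python3 hs.py
```

```text
f6 (0.0, 0.0, 0.981) post (-0.25, 0.125, 0.802)
f8 (0.0, 0.25, 0.98) post (-0.375, 0.25, 0.781)
now (0.0, 0.25, 0.98) post (-0.375, 0.25, 0.781)
0 [[409.30575889 207.20784601]]
-0.02 [[409.22265641 207.63235079]]
-0.05 [[409.08250046 208.27967155]]
0.05 [[409.47695089 206.17247945]]
```

```bash
python3 -m pendant '[[[-0.1,0,0],0,1],[[0,0,0],0,0.3],[[0,0,0],0,0],[[0,0,0],0,-0.3],[[0,0,-1],0,-0.3],[[0,0,-1],0,-0.3],[[0,0,0],0,-0.3]]'
python3 - <<'E'
from h import *
keep("wrist","f9");st();keep("scene","f9s");cam("wrist","f9z",(120,100,520,340),2)
E
python3 hs.py | grep now
```

```text
clock: 44.78
tcp_pos: [0.5275, -0.025, 0.2847]
orientation: [0.001, 0.013, 1.0, -0.0]
wrist_force: [0.4, -0.4, 0.0]
finger_gap: 0.0556
t44.83 tcp [ 0.527  -0.0249  0.2836] y-axis yaw 88.54 tilt [ 1.2e-03 -1.0e-04 -1.0e+00] gap 0.0555 F [ 0.1  0.4 -0.3]
now (0.0, 0.25, 0.98) post (-0.25, 0.125, 0.795)
```

View pics/f9z.png

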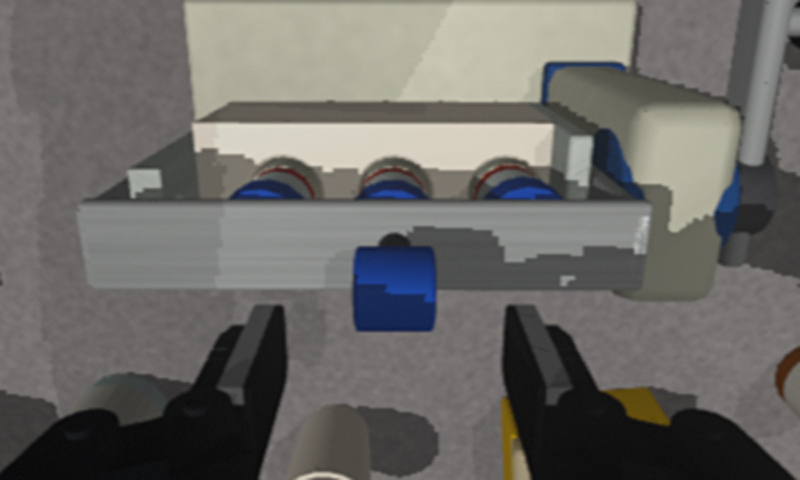

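```bash
python3 - <<'E'
from h import *
r=load("f9");k=(395/2+120,289/2+100);print(onz(r,k,.257))
print([onz(r,(a/2+120,b/2+100),.225).round(4) for a,b in[(80,203),(650,203),(88,288),(645,290)]])
s,R=st();print(s["joint_pos"].round(2))
plan([.528,.36,.29],-1,20,1,-1)
E
```

```text
[ 0.52948177 -0.02450124  0.257     ]
[array([ 0.5096, -0.1333,  0.225 ]), array([0.5146, 0.0645, 0.225 ]), array([ 0.5421, -0.1366,  0.225 ]), array([0.5481, 0.0662, 0.225 ])]
t44.98 tcp [ 0.5262 -0.0248  0.2823] y-axis yaw 88.53 tilt [-1.5e-03  4.0e-04 -1.0e+00] gap 0.0555 F [ 0.5  0.9 -0.1]
[-0.2   0.21  0.03  1.4   0.   -0.17]
[[[0.02,0.96,-0.39],0.99,-1],[[0.12,0.96,0],0.99,-1],[[0.22,0.93,0],0.99,-1],[[0.31,0.91,0],0.99,-1],[[0.41,0.87,0],0.99,-1],[[0.49,0.83,0],0.99,-1],[[0.58,0.77,0],0.99,-1],[[0.65,0.71,0],0.99,-1],[[0.73,0.63,0],0.99,-1],[[0.78,0.56,0],0.99,-1],[[0.84,0.47,0],0.99,-1],[[0.88,0.38,0],0.99,-1]]
[[[0.92,0.29,0],0.99,-1],[[0.94,0.2,0],0.99,-1],[[0.96,0.09,0],0.99,-1],[[0.96,-0,0],0,-1],[[0.96,-0.01,0],0,-1],[[0.96,-0.01,0],0,-1],[[0.97,-0,0],0,-1],[[0.96,-0.01,0],0,-1]]
end [0.5279 0.3601 0.2901] -0.57
```

```bash
python3 - <<'E'
from h import *
plan([.527,.353,.20],178.7,20,6,-1,False,start=[.5265,-.0248,.30,88.53])
E
```

```text
[[[0.02,0.94,-0],-0.94,-1],[[-0.07,0.95,-0],-0.94,-1],[[-0.16,0.93,-0],-0.94,-1],[[-0.25,0.91,-0],-0.94,-1],[[-0.34,0.88,-0],-0.94,-1],[[-0.43,0.84,-0],-0.94,-1],[[-0.51,0.8,-0],-0.94,-1],[[-0.58,0.74,-0],-0.94,-1],[[-0.65,0.68,-0],-0.94,-1],[[-0.72,0.62,-0],-0.94,-1],[[-0.77,0.54,-0],-0.94,-1],[[-0.82,0.46,-0],-0.94,-1]]
[[[-0.87,0.38,-0],-0.94,-1],[[-0.9,0.3,-0],-0.94,-1],[[-0.92,0.2,0.83],-0.94,-1],[[-0.94,0.11,0.84],-0.94,-1],[[-0.94,0.02,0.83],0,-1],[[-0.95,0.02,0.83],0,-1],[[-0.94,0.02,0.84],0,-1],[[-0.95,0.02,0.83],0,-1]]
end [0.527  0.3531 0.2   ] 178.77
```

```bash
python3 -m pendant '[[[0,0,-0.9],0,-0.3],[[0.02,0.94,0],-0.94,-1],[[-0.07,0.95,0],-0.94,-1],[[-0.16,0.93,0],-0.94,-1],[[-0.25,0.91,0],-0.94,-1],[[-0.34,0.88,0],-0.94,-1],[[-0.43,0.84,0],-0.94,-1],[[-0.51,0.8,0],-0.94,-1],[[-0.58,0.74,0],-0.94,-1],[[-0.65,0.68,0],-0.94,-1],[[-0.72,0.62,0],-0.94,-1],[[-0.77,0.54,0],-0.94,-1]]'
python3 -m pendant '[[[-0.82,0.46,0],-0.94,-1],[[-0.87,0.38,0],-0.94,-1],[[-0.9,0.3,0],-0.94,-1],[[-0.92,0.2,0.83],-0.94,-1],[[-0.94,0.11,0.84],-0.94,-1],[[-0.94,0.02,0.83],0,-1],[[-0.95,0.02,0.83],0,-1],[[-0.94,0.02,0.84],0,-1],[[-0.95,0.02,0.83],0,-1],[[0,0,0],0,-1]]'
python3 - <<'E'
from h import *
keep("wrist","g1");st();cam("wrist","g1z",(200,100,440,300),3)
E
```

```text
clock: 46.48
tcp_pos: [0.5266, 0.1834, 0.3002]
orientation: [-0.001, -0.506, 0.863, 0.0]
wrist_force: [-0.1, -0.3, 0.1]
finger_gap: 0.0854
clock: 47.72
tcp_pos: [0.5261, 0.3541, 0.199]
orientation: [-0.001, -0.7, 0.714, 0.001]
wrist_force: [-1.0, 0.1, -0.1]
finger_gap: 0.0854
t47.77 tcp [0.5266 0.3535 0.2003] y-axis yaw 178.83 tilt [-0.0015 -0.001  -1.    ] gap 0.0854 F [-0.3 -0.   0.4]
```

View pics/g1z.png

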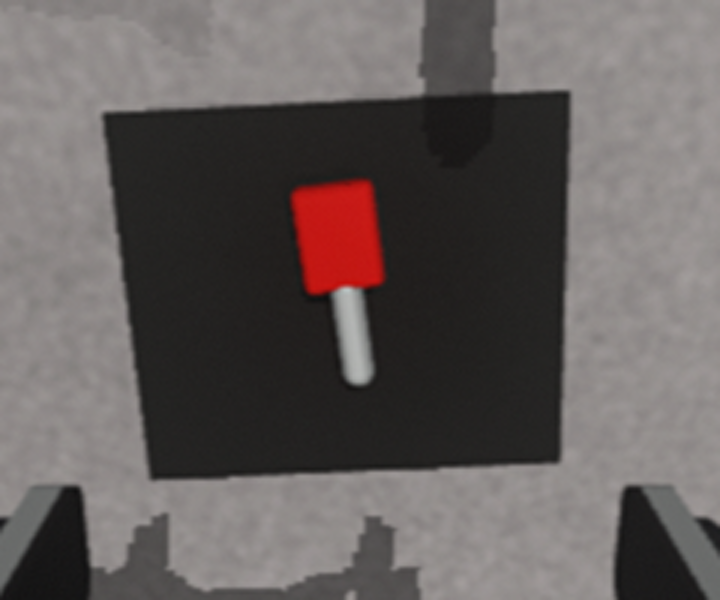

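```bash
python3 - <<'E'
from h import *
r=load("g1");z=lambda p:(p[0]/3+200-.33,p[1]/3+100-.33)
g=onz(r,z((338,237)),.016);t=onz(r,z((358,380)),.012);print(g,t,np.degrees(np.arctan2(*(t-g)[1::-1])))
X=[onz(r,z(p),.016) for p in [(292,192),(372,181),(383,280),(306,293)]];print(np.array(X).round(4),np.mean(X,0))
a=X[1]-X[2];b=X[0]-X[3];print([np.degrees(np.arctan2(-v[1],-v[0])) for v in(a,b)])
c=load("c2");print(onz(c,(565,177),.014), tri([c,r],[(565,176.5),z((338,237))]))
g=np.mean(X,0); th=np.radians(98)
M=[onz(r,z(p),.004) for p in [(105,114),(569,92),(559,461),(151,479)]];print("mat",np.array(M).round(4),np.mean(M,0))
E
```

```text
[0.52994358 0.35404097 0.016     ] [0.52366821 0.41211494 0.012     ] 96.167355348108
[[0.546  0.3372 0.016 ]
 [0.5173 0.3338 0.016 ]
 [0.5137 0.3707 0.016 ]
 [0.5423 0.3751 0.016 ]] [0.52984471 0.35419063 0.016     ]
[np.float64(95.54514268734407), np.float64(95.50373358141289)]
[0.52595867 0.35082474 0.014     ] [0.52870518 0.35729655 0.0052775 ]
mat [[0.6131 0.3097 0.004 ]
 [0.446  0.3053 0.004 ]
 [0.442  0.4531 0.004 ]
 [0.6096 0.4578 0.004 ]] [0.52768458 0.38147994 0.004     ]
```

```bash
python3 - <<'E'
from h import *
go([.530,.3543,.009],186)
E
```

```text
t47.83 tcp [0.5271 0.3532 0.2012] y-axis yaw 178.79 tilt [-2.e-04 -4.e-04 -1.e+00] gap 0.0854 F [-0.7  0.1  0.7]
turn -1.2 shift now-turned [-0.05 -0.15  9.61]
```

```bash
python3 -m pendant '[[[0,0,1],-0.6,-1],[[0,0,1],-0.6,-1],[[-0.05,-0.15,1],0,-1],[[0,0,1],0,-1],[[0,0,1],0,-1],[[0,0,1],0,-1],[[0,0,1],0,-1],[[0,0,0.5],0,-1],[[0,0,0],0,-1]]'
python3 - <<'E'
from h import *
keep("wrist","g2");go([.530,.3543,.009],186)
E
```

```text
clock: 48.95
tcp_pos: [0.5302, 0.3539, 0.0513]
orientation: [0.0, 0.743, -0.67, -0.0]
wrist_force: [-0.3, -0.4, 0.3]
finger_gap: 0.0855
t49.00 tcp [0.5306 0.3542 0.052 ] y-axis yaw -174.05 tilt [ 7.e-04  3.e-04 -1.e+00] gap 0.0853 F [ 0.9 -0.1  0.4]
turn -0.01 shift now-turned [-0.01  0.03  2.15]
```

View pics/g2.png

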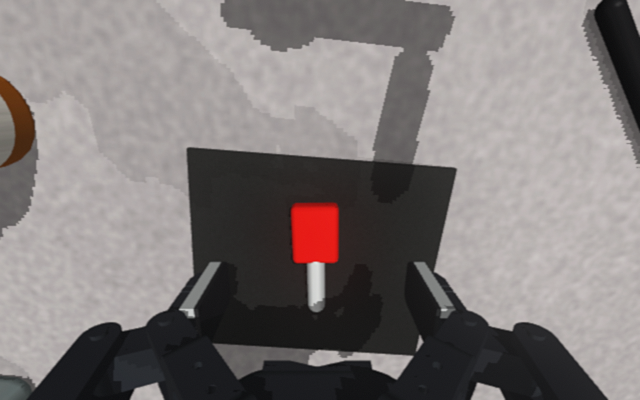

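```bash
python3 - <<'E'
from h import *
r=load("g2");print(onz(r,(315.3,204),.016),onz(r,(315.3,262.5),.016),onz(r,(316,311),.010))
E
python3 -m pendant '[[[0,0,1],0,-1],[[0,0,1],0,-1],[[0,0,0.15],0,-1],[[0,0,0],0,1],[[0,0,0],0,1],[[0,0,0],0,1],[[0,0,0],0,1],[[0,0,0],0,1]]' 60
```

```text
[0.53264797 0.33325709 0.016     ] [0.52854011 0.37348125 0.016     ] [0.52373655 0.41585269 0.01      ]
clock: 50.0
tcp_pos: [0.5309, 0.3547, 0.0095]
orientation: [-0.001, 0.743, -0.669, 0.0]
wrist_force: [0.4, -0.1, 5.4]
finger_gap: 0.0279
```

```bash
python3 - <<'E'
from h import *
plan([.526,-.225,.31],178.6,30,14,1,True,start=[.5309,.3547,.0495,-174.0])
E
python3 -m pendant '[[[0,0,-1],0,1],[[0,0,-1],0,1],[[0,0,0],0,1]]'
python3 - <<'E'
from h import *
keep("wrist","g3");st();cam("wrist","g3z",(200,150,440,350),3)
E
```

```text
[[[0.96,0.11,-0.93],0.62,1],[[0.97,0.05,-0.93],0.62,1],[[0.96,-0.02,-0.93],0,1],[[0.97,-0.02,-0.93],0,1],[[0.96,-0.01,-0.93],0,1],[[0.97,-0.02,-0.93],0,1],[[0.97,-0.01,-0.93],0,1],[[0.96,-0.02,-0.93],0,1],[[0.97,-0.02,-0.93],0,1],[[0.96,-0.01,-0.93],0,1],[[0.97,-0.02,-0.93],0,1],[[0.97,-0.02,-0.93],0,1]]
[[[0.96,-0.01,-0.93],0,1],[[0.97,-0.02,-0.93],0,1],[[0.96,-0.01,-0],0,1],[[0.97,-0.02,-0],0,1],[[0.97,-0.02,-0],0,1],[[0.96,-0.01,-0],0,1],[[0.97,-0.02,-0],0,1],[[0.96,-0.01,-0],0,1],[[0.97,-0.02,-0],0,1],[[0.97,-0.02,-0],0,1],[[0.96,-0.01,-0],0,1],[[0.97,-0.02,-0],0,1]]
[[[0.96,-0.01,-0],0,1],[[0.97,-0.02,-0],0,1],[[0.97,-0.02,-0],0,1],[[0.96,-0.01,-0],0,1],[[0.97,-0.02,-0],0,1],[[0.96,-0.02,-0],0,1]]
end [ 0.5261 -0.2249  0.3099] -181.44
clock: 50.38
tcp_pos: [0.5312, 0.3549, 0.0498]
orientation: [-0.001, 0.743, -0.669, 0.001]
wrist_force: [0.2, -0.5, -1.1]
finger_gap: 0.0278
t50.42 tcp [0.5305 0.3545 0.0486] y-axis yaw -174.03 tilt [ 1.1e-03  6.0e-04 -1.0e+00] gap 0.0278 F [0.3 0.4 0.7]
```

View pics/g3z.png

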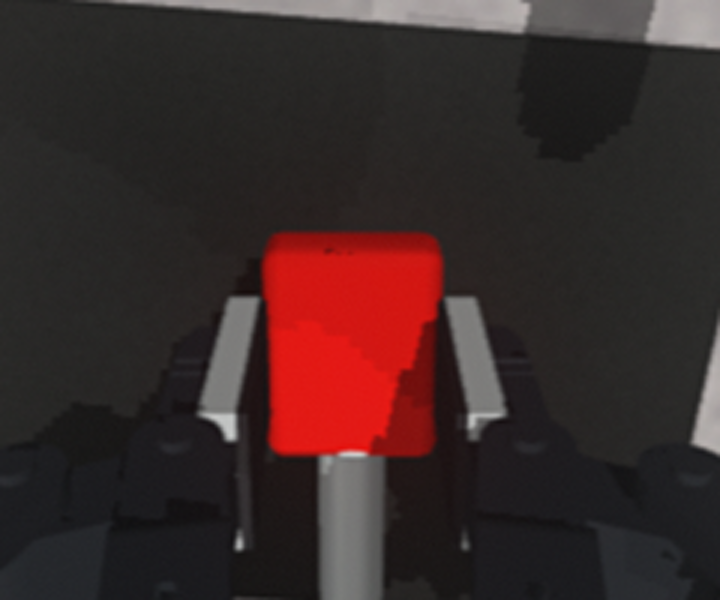

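```bash
python3 - <<'E'
from h import *
r=load("g3");z=lambda p:(p[0]/3+200-.33,p[1]/3+150-.33)
a=onz(r,z((352,453)),.0553);b=onz(r,z((353,248)),.0553);print(a,b,np.linalg.norm(a-b),(a+b)/2)
E
python3 -m pendant '[[[0.96,0.11,-0.93],0.62,1],[[0.97,0.05,-0.93],0.62,1],[[0.96,-0.02,-0.93],0,1],[[0.97,-0.02,-0.93],0,1],[[0.96,-0.01,-0.93],0,1],[[0.97,-0.02,-0.93],0,1],[[0.97,-0.01,-0.93],0,1],[[0.96,-0.02,-0.93],0,1],[[0.97,-0.02,-0.93],0,1],[[0.96,-0.01,-0.93],0,1],[[0.97,-0.02,-0.93],0,1],[[0.97,-0.02,-0.93],0,1]]'
python3 -m pendant '[[[0.96,-0.01,-0.93],0,1],[[0.97,-0.02,-0.93],0,1],[[0.96,-0.01,-0.2],0,1],[[0.97,-0.02,0],0,1],[[0.97,-0.02,0],0,1],[[0.96,-0.01,0],0,1],[[0.97,-0.02,0],0,1],[[0.96,-0.01,0],0,1],[[0.97,-0.02,0],0,1],[[0.97,-0.02,0],0,1],[[0.96,-0.01,0],0,1],[[0.97,-0.02,0],0,1]]'
python3 -m pendant '[[[0.96,-0.01,0],0,1],[[0.97,-0.02,0],0,1],[[0.97,-0.02,0],0,1],[[0.96,-0.01,0],0,1],[[0.97,-0.02,0],0,1],[[0.96,-0.02,0],0,1],[[0.4,0,0.9],0,1],[[0,0,0.9],0,1],[[0,0,0.9],0,1],[[0,0,0],0,1]]'
python3 - <<'E'
from h import *
keep("wrist","g4");st()
E
```

```text
[0.52857153 0.37398996 0.0553    ] [0.53250281 0.33484462 0.0553    ] 0.039342246491064374 [0.53053717 0.35441729 0.0553    ]
clock: 51.98
tcp_pos: [0.5279, 0.1211, 0.2727]
orientation: [0.0, -0.698, 0.716, 0.0]
wrist_force: [0.5, -0.0, -0.5]
finger_gap: 0.028
clock: 53.48
tcp_pos: [0.5259, -0.1108, 0.3127]
orientation: [0.0, -0.698, 0.716, 0.0]
wrist_force: [0.0, -0.7, -0.7]
finger_gap: 0.0277
clock: 54.72
tcp_pos: [0.524, -0.2334, 0.2572]
orientation: [-0.0, -0.698, 0.716, 0.002]
wrist_force: [-0.4, 0.8, -0.6]
finger_gap: 0.0278
t54.77 tcp [ 0.5245 -0.2336  0.2584] y-axis yaw 178.52 tilt [-1.1e-03  8.0e-04 -1.0e+00] gap 0.0279 F [ 0.1  1.  -0.2]
```

View pics/g4.png

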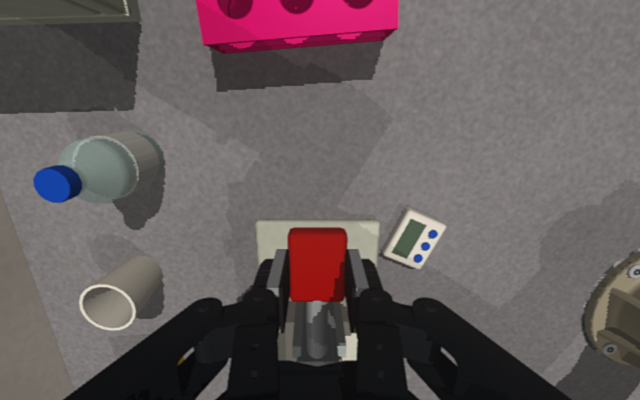

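```bash
python3 - <<'E'
from h import *
a=load("f1")["color"][20:110,90:220];b=load("f2")["color"][0:90,60:190]
cv2.imwrite("pics/g5.png",np.vstack([cv2.resize(x,None,fx=4,fy=3.3 if 0 else 4,interpolation=cv2.INTER_CUBIC)[:300] for x in(a,b)]))
E
```

```text
(no output)
```

View pics/g5.png

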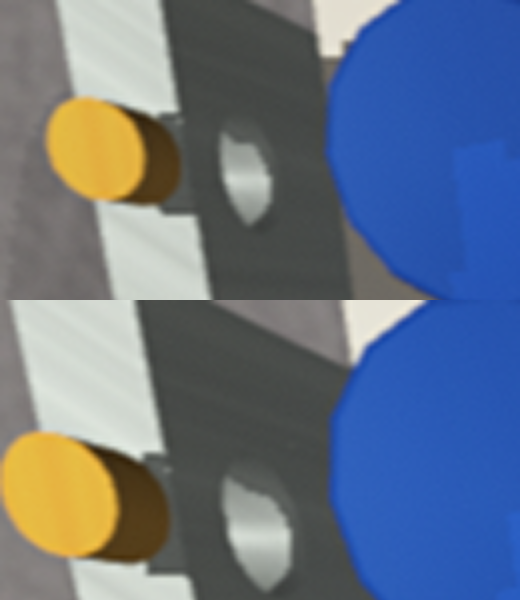

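```bash
python3 - <<'E'
from h import *
ax=np.array([.528,-.0249,.155]);yv=np.array([.0244,.9997,0])
for n,p in(("f1",(151.2,62.8)),("f2",(124.5,56.4))):
    r=load(n);c=-r["view"][:3,:3].T@r["view"][:3,3];d=r["view"][:3,:3].T@np.linalg.inv(r["mtx"])@[p[0],p[1],1]
    for off in (-.089,):
        s=((ax+off*yv-c)@yv)/(d@yv); print(n,c+d*s)
print(tri([load("f1"),load("f2")],[(151.2,62.8),(124.5,56.4)]))
s,R=st()
E
```

```text
f1 [ 0.52535857 -0.11386183  0.18617933]
f2 [ 0.52532003 -0.11386089  0.18600321]
[ 0.52520949 -0.11439791  0.18506975]
t54.77 tcp [ 0.5245 -0.2336  0.2584] y-axis yaw 178.52 tilt [-1.1e-03  8.0e-04 -1.0e+00] gap 0.0279 F [ 0.1  1.  -0.2]
```

```bash
python3 -m pendant '[[[0,0.1,1],0,1],[[0,0,1],0,1],[[0,0,1],0,1],[[0,0,0.67],0,1],[[0,0,0],0,1]]'
python3 - <<'E'
from h import *
st();cam("scene","g6",(210,60,370,240),3)
E
```

```text
clock: 55.4
tcp_pos: [0.5226, -0.2332, 0.1849]
orientation: [-0.0, -0.698, 0.716, 0.001]
wrist_force: [-0.8, -0.6, 0.2]
finger_gap: 0.0277
t55.40 tcp [ 0.5226 -0.2332  0.1849] y-axis yaw 178.54 tilt [-9.e-04  7.e-04 -1.e+00] gap 0.0277 F [-0.8 -0.6  0.2]
```

View pics/g6.png

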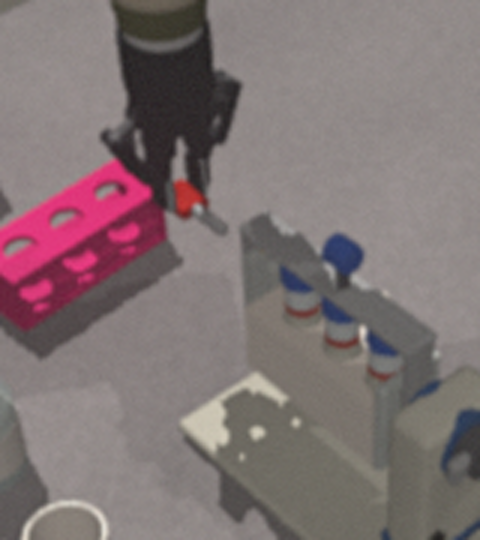

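```bash
python3 -m pendant '[[[-1,0,0],0,1],[[-0.8,0,0],0,1],[[0,0,0],0,1]]'
python3 -m pendant '[[[-0.3,0,0],0,1],[[-0.2,0,0],0,1],[[0,0,0],0,1]]'
python3 -m pendant '[[[-0.25,0,0],0,1],[[0,0,0],0,1]]'
```

```text
clock: 55.82
tcp_pos: [0.5239, -0.1955, 0.1859]
orientation: [0.0, -0.699, 0.715, -0.0]
wrist_force: [1.0, -0.5, -0.9]
finger_gap: 0.0276
clock: 56.2
tcp_pos: [0.524, -0.1871, 0.1853]
orientation: [0.0, -0.698, 0.716, 0.0]
wrist_force: [-0.1, 0.6, -0.3]
finger_gap: 0.0278
clock: 56.45
tcp_pos: [0.5241, -0.1821, 0.1852]
orientation: [0.0, -0.698, 0.716, 0.0]
wrist_force: [0.5, -0.3, -0.2]
finger_gap: 0.0278
```

```bash
python3 -m pendant '[[[-0.3,0,0],0,1],[[-0.3,0,0],0,1],[[0,0,0],0,1]]'
python3 -m pendant '[[[-0.3,0,0],0,1],[[-0.2,0,0],0,1],[[0,0,0],0,1]]'
```

```text
clock: 56.82
tcp_pos: [0.5239, -0.1688, 0.1845]
orientation: [0.0, -0.698, 0.716, 0.001]
wrist_force: [0.2, 2.1, -4.7]
finger_gap: 0.0283
clock: 57.2
tcp_pos: [0.5244, -0.1589, 0.1849]
orientation: [0.001, -0.698, 0.716, 0.001]
wrist_force: [0.4, 3.4, -7.0]
finger_gap: 0.0279
```

```bash
python3 -m pendant '[[[-0.1,0,0.05],0,1],[[-0.1,0,0],0,1],[[0,0,0],0,1]]'
python3 -m pendant '[[[-0.1,0,0],0,1],[[-0.1,0,0],0,1],[[0,0,0],0,1]]'
python3 - <<'E'
from h import *
keep("wrist","g7");st();cam("wrist","g7z",(200,150,440,350),3)
E
```

```text
clock: 57.58
tcp_pos: [0.5249, -0.1561, 0.1843]
orientation: [0.0, -0.698, 0.716, 0.0]
wrist_force: [-0.0, -1.9, -7.3]
finger_gap: 0.028
clock: 57.95
tcp_pos: [0.525, -0.1549, 0.1845]
orientation: [-0.002, -0.697, 0.717, -0.002]
wrist_force: [-1.0, -10.0, -7.8]
finger_gap: 0.0275
t58.00 tcp [ 0.525  -0.1549  0.1845] y-axis yaw 178.44 tilt [-0.     -0.0052 -1.    ] gap 0.0276 F [ -0.3 -10.7  -7.7]
```

View pics/g7z.png

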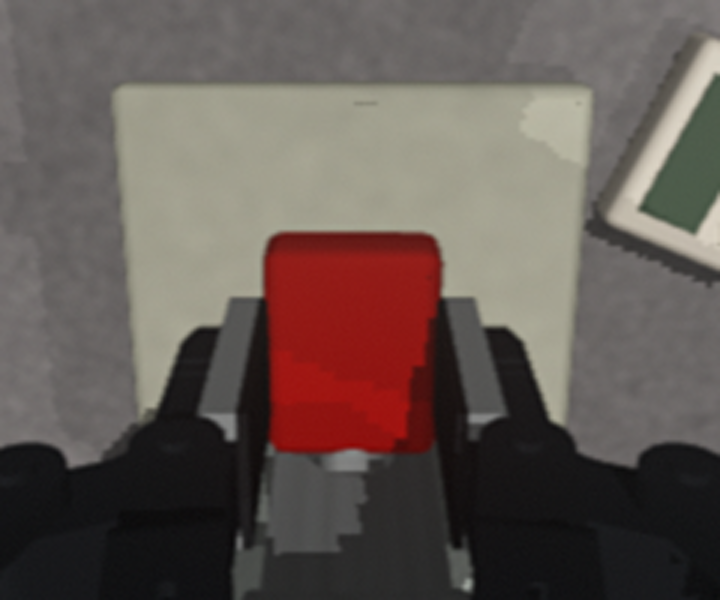

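```bash
python3 -m pendant '[[[-0.1,0,0],0,1],[[-0.1,0,0],0,1],[[0,0,0],0,1]]'
python3 -m pendant '[[[-0.1,0,0],0,1],[[0,0,0],0,1],[[0,0,0],0,1]]'
python3 - <<'E'
from h import *
keep("wrist","g8");st();cam("wrist","g8z",(240,250,400,350),5)
E
```

```text
clock: 58.42
tcp_pos: [0.5251, -0.1547, 0.1848]
orientation: [-0.005, -0.697, 0.717, -0.004]
wrist_force: [-3.0, -21.9, -8.7]
finger_gap: 0.0276
clock: 58.8
tcp_pos: [0.5251, -0.1545, 0.1849]
orientation: [-0.006, -0.696, 0.718, -0.005]
wrist_force: [-2.7, -27.6, -10.0]
finger_gap: 0.0276
t58.85 tcp [ 0.5251 -0.1545  0.1849] y-axis yaw 178.23 tilt [-9.000e-04 -1.610e-02 -9.999e-01] gap 0.0281 F [ -3.2 -28.2  -8.7]
```

View pics/g8z.png

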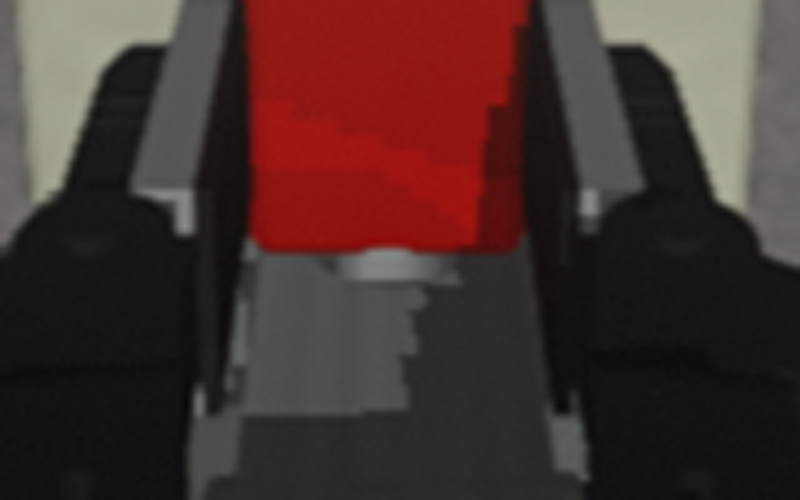

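```bash
python3 - <<'E'
from h import *
keep("scene","g9");cam("scene","g9z",(260,80,350,160),8)
E
```

```text
(no output)
```

View pics/g9z.png

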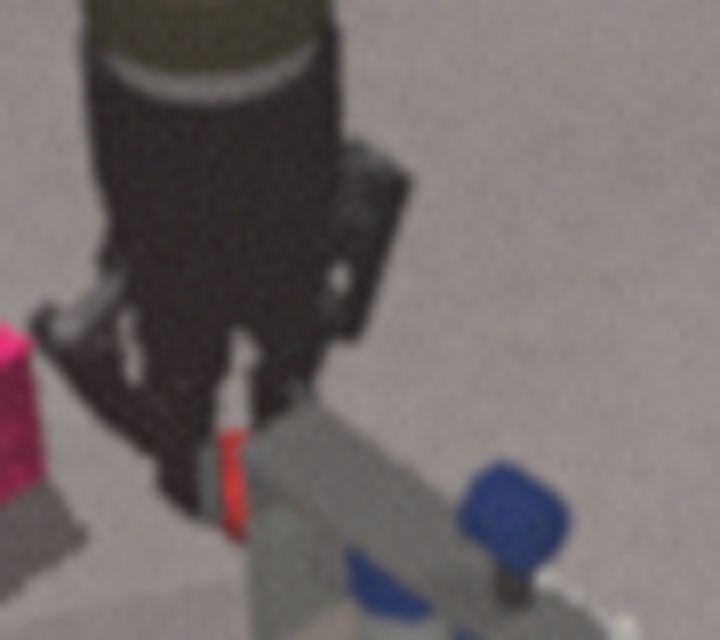

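```bash
python3 - <<'E'
from h import *
r=load("g8");s,R=st()
for row in (299.8,306.4): 
    for z in (.185,.191): print(row,z,onz(r,(316.6,row),z).round(4))
r=load("g3")
print(onz(r,(317,300.8),.0495+.0).round(4),onz(r,(317,300.8),.0555).round(4))
E
```

```text
t59.00 tcp [ 0.525  -0.1545  0.1849] y-axis yaw 178.23 tilt [-0.001  -0.0161 -0.9999] gap 0.0277 F [ -4.  -27.8  -9.3]
299.8 0.185 [ 0.5253 -0.1322  0.185 ]
299.8 0.191 [ 0.5251 -0.1364  0.191 ]
306.4 0.185 [ 0.5254 -0.128   0.185 ]
306.4 0.191 [ 0.5252 -0.1324  0.191 ]
[0.5281 0.3783 0.0495] [0.5286 0.3739 0.0555]
```

```bash
python3 -m pendant '[[[0,0,0.1],0,1],[[0,0,0.1],0,1],[[0,0,0],0,1]]' 100
python3 - <<'E'
from h import *
st();keep("wrist","g10")
E
python3 -m pendant '[[[-0.1,0,0],0,1],[[0,0,0],0,1]]'
python3 - <<'E'
from h import *
st();cam("wrist","g11z",(240,250,400,350),5)
E
```

```text
clock: 59.38
tcp_pos: [0.5256, -0.1547, 0.1839]
orientation: [-0.005, -0.696, 0.718, -0.007]
wrist_force: [-7.9, -25.9, 5.8]
finger_gap: 0.0263
t59.38 tcp [ 0.5256 -0.1547  0.1839] y-axis yaw 178.25 tilt [ 0.0021 -0.0173 -0.9998] gap 0.0263 F [ -7.9 -25.9   5.8]
clock: 59.68
tcp_pos: [0.5255, -0.1546, 0.184]
orientation: [-0.007, -0.696, 0.718, -0.008]
wrist_force: [-8.7, -31.8, 5.5]
finger_gap: 0.0265
t59.67 tcp [ 0.5255 -0.1546  0.184 ] y-axis yaw 178.19 tilt [ 0.0017 -0.0214 -0.9998] gap 0.0265 F [ -8.7 -31.8   5.5]
```

View pics/g11z.png

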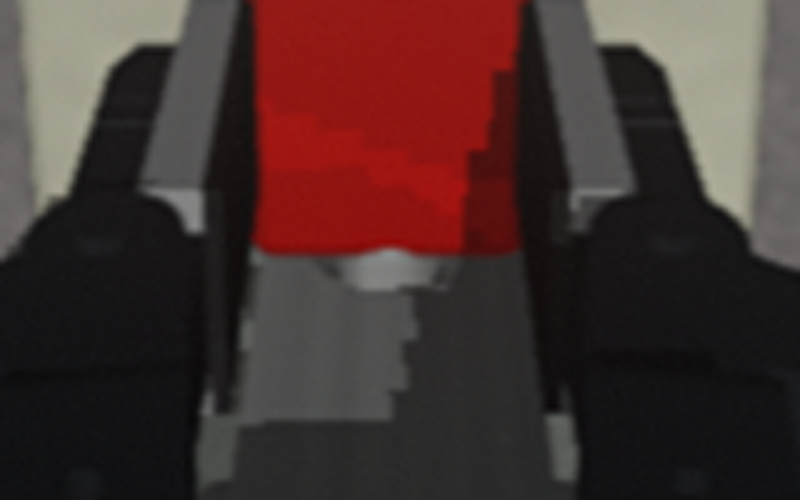

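```bash
python3 -m pendant '[[[0.15,0,-0.05],0,1],[[0.15,0,0],0,1],[[0,0,0],0,1]]'
python3 - <<'E'
from h import *
st()
E
```

```text
clock: 60.1
tcp_pos: [0.5255, -0.1548, 0.1838]
orientation: [-0.002, -0.697, 0.717, -0.004]
wrist_force: [-3.7, -13.7, 3.4]
finger_gap: 0.0265
t60.10 tcp [ 0.5255 -0.1548  0.1838] y-axis yaw 178.37 tilt [ 0.0023 -0.009  -1.    ] gap 0.0265 F [ -3.7 -13.7   3.4]
```

```bash
python3 -m pendant '[[[0.2,0,0],0,1],[[0,0,0],0,1],[[0,0,0],0,-0.2],[[0,0,0],0,-0.3],[[0,0,0],0,-0.3],[[0,0,-1],0,-0.3],[[0,0,-1],0,-0.3],[[0.5,0,-1],0,-0.3],[[1,0,-1],0,-0.3],[[0,0,-0.5],0,-0.3]]'
python3 - <<'E'
from h import *
keep("wrist","g12");st();cam("wrist","g12z",(200,150,440,350),3)
E
```

```text
clock: 61.35
tcp_pos: [0.5245, -0.185, 0.2721]
orientation: [0.0, -0.698, 0.717, -0.0]
wrist_force: [-0.5, 0.3, 0.3]
finger_gap: 0.0556
t61.40 tcp [ 0.5247 -0.1845  0.273 ] y-axis yaw 178.49 tilt [ 2.1e-03 -4.0e-04 -1.0e+00] gap 0.0554 F [ 0.7 -0.6  0.5]
```

View pics/g12z.png

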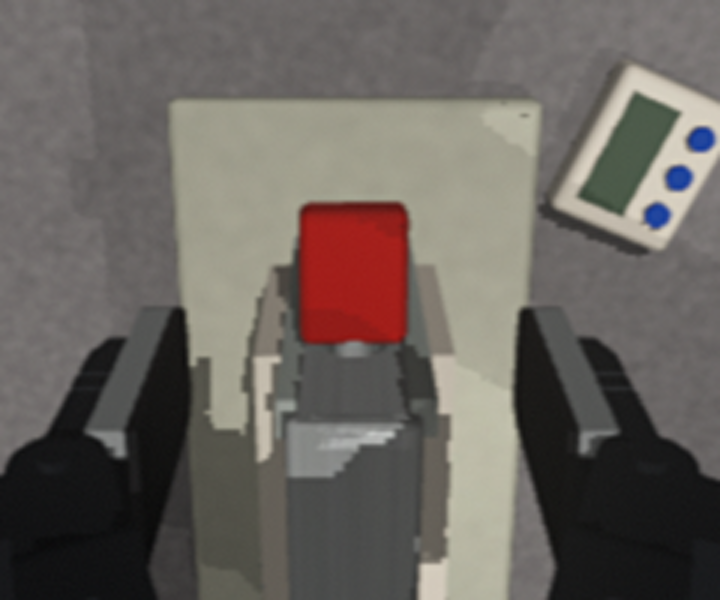

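```bash
python3 - <<'E'
from h import *
plan([.4585,.2028,.20],-1.4,32,6,-1,False,start=[.5247,-.1845,.309,178.5])
E
```

```text
[[[-0.6,0.12,-0],1,-1],[[-0.59,0.18,-0],1,-1],[[-0.56,0.24,-0],1,-1],[[-0.54,0.3,-0],1,-1],[[-0.5,0.36,-0],1,-1],[[-0.46,0.4,-0],1,-1],[[-0.42,0.45,-0],1,-1],[[-0.37,0.49,-0],1,-1],[[-0.31,0.53,-0],1,-1],[[-0.26,0.56,-0],1,-1],[[-0.2,0.58,-0],1,-1],[[-0.13,0.6,-0],1,-1]]
[[[-0.08,0.61,-0],1,-1],[[-0,0.61,-0],1,-1],[[0.05,0.61,-0],1,-1],[[0.12,0.6,-0],1,-1],[[0.18,0.59,-0],1,-1],[[0.24,0.56,-0],1,-1],[[0.3,0.54,-0],1,-1],[[0.36,0.5,-0],1,-1],[[0.4,0.46,-0],1,-1],[[0.45,0.42,-0],1,-1],[[0.49,0.37,-0],1,-1],[[0.53,0.31,-0],1,-1]]
[[[0.56,0.26,-0],1,-1],[[0.58,0.2,-0],1,-1],[[0.6,0.13,0.91],1,-1],[[0.61,0.08,0.91],1,-1],[[0.61,0,0.91],1,-1],[[0.61,-0.05,0.9],1,-1],[[0.61,-0.12,0.91],0,-1],[[0.6,-0.12,0.91],0,-1]]
end [0.4585 0.2028 0.2   ] -1.5
```

```bash
python3 -m pendant '[[[0,0,-0.9],0,-1],[[0,0,-0.9],0,-1],[[-0.6,0.12,0],1,-1],[[-0.59,0.18,0],1,-1],[[-0.56,0.24,0],1,-1],[[-0.54,0.3,0],1,-1],[[-0.5,0.36,0],1,-1],[[-0.46,0.4,0],1,-1],[[-0.42,0.45,0],1,-1],[[-0.37,0.49,0],1,-1],[[-0.31,0.53,0],1,-1],[[-0.26,0.56,0],1,-1]]'
python3 -m pendant '[[[-0.2,0.58,0],1,-1],[[-0.13,0.6,0],1,-1],[[-0.08,0.61,0],1,-1],[[0,0.61,0],1,-1],[[0.05,0.61,0],1,-1],[[0.12,0.6,0],1,-1],[[0.18,0.59,0],1,-1],[[0.24,0.56,0],1,-1],[[0.3,0.54,0],1,-1],[[0.36,0.5,0],1,-1],[[0.4,0.46,0],1,-1],[[0.45,0.42,0],1,-1]]'
python3 -m pendant '[[[0.49,0.37,0],1,-1],[[0.53,0.31,0],1,-1],[[0.56,0.26,0],1,-1],[[0.58,0.2,0],1,-1],[[0.6,0.13,0.91],1,-1],[[0.61,0.08,0.91],1,-1],[[0.61,0,0.91],1,-1],[[0.61,-0.05,0.9],1,-1],[[0.61,-0.12,0.91],0,-1],[[0.6,-0.12,0.91],0,-1],[[0,0,0],0,-1]]'
python3 - <<'E'
from h import *
keep("wrist","i1");s,R=st();print(s["joint_pos"].round(2))
E
python3 hs.py | grep now
```

```text
clock: 62.95
tcp_pos: [0.5026, -0.0618, 0.3062]
orientation: [-0.001, -0.245, 0.969, 0.001]
wrist_force: [-0.0, -0.9, 0.6]
finger_gap: 0.0854
clock: 64.45
tcp_pos: [0.4775, 0.0831, 0.3062]
orientation: [-0.001, 0.371, 0.928, -0.0]
wrist_force: [-0.6, 0.0, -0.5]
finger_gap: 0.0855
clock: 65.82
tcp_pos: [0.4554, 0.2036, 0.1962]
orientation: [-0.001, 0.715, 0.699, -0.002]
wrist_force: [0.3, 0.1, 0.2]
finger_gap: 0.0853
t65.88 tcp [0.4563 0.2034 0.1973] y-axis yaw -1.38 tilt [-2.6e-03 -6.0e-04 -1.0e+00] gap 0.0858 F [ 0.2 -0.1  0.2]
[ 0.26  0.18 -0.21  1.18  0.    1.85]
now (0.125, 0.375, 0.742) post (-0.25, 0.125, 0.971)
```

View pics/i1.png

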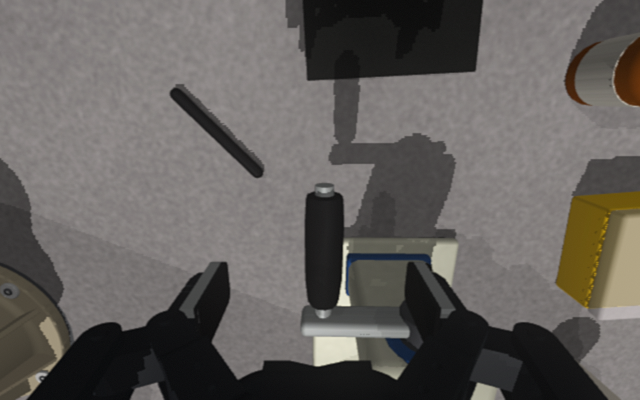

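```bash
python3 - <<'E'
from h import *
r=load("i1")
for z in(.15,.155): print(onz(r,(324,195),z).round(4),onz(r,(324.3,305),z).round(4),onz(r,(324,251),z).round(4))
go([.4585,.2028,.138],-1.4)
E
```

```text
[0.4596 0.2273 0.15  ] [0.4585 0.1432 0.15  ] [0.459  0.1871 0.15  ]
[0.4596 0.2288 0.155 ] [0.4584 0.147  0.155 ] [0.4589 0.1898 0.155 ]
t65.92 tcp [0.4571 0.2032 0.1981] y-axis yaw -1.41 tilt [-9.e-04 -2.e-04 -1.e+00] gap 0.0855 F [0.5 0.4 0.1]
turn -0.0 shift now-turned [-0.02  0.07  3.01]
```

```bash
python3 -m pendant '[[[-0.02,0.1,1],0,-1],[[0,0,1],0,-1],[[0,0,0.95],0,-1],[[0,0,0],0,1],[[0,0,0],0,1],[[0,0,0],0,1],[[0,0,0],0,1],[[0,0,0],0,1],[[0,0,0],0,1]]' 80
python3 - <<'E'
from h import *
keep("wrist","i2");s,R=st()
E
python3 hs.py | grep now
```

```text
clock: 67.05
tcp_pos: [0.4597, 0.2027, 0.1397]
orientation: [-0.0, 0.716, 0.698, 0.0]
wrist_force: [-2.3, 0.1, 4.2]
finger_gap: 0.0235
t67.10 tcp [0.4596 0.2027 0.1396] y-axis yaw -1.46 tilt [ 3.e-04  4.e-04 -1.e+00] gap 0.0234 F [-2.4  0.9  4.2]
now (0.375, 1.0, 0.432) post (-0.25, 0.125, 0.973)
```

View pics/i2.png

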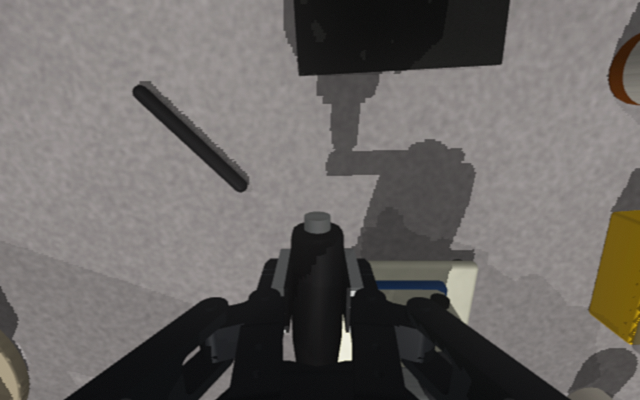

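```bash
python3 -m pendant '[[[0,0.13,-0.97],0,1],[[0,0.37,-0.9],0,1],[[0,0.6,-0.78],0,1]]'
python3 -m pendant '[[[0,0.78,-0.6],0,1],[[0,0.9,-0.37],0,1],[[0,0.97,-0.13],0,1]]'
python3 - <<'E'
from h import *
s,R=st();keep("scene","i3");cam("scene","i3z",(250,60,450,260),3)
E
```

```text
clock: 67.53
tcp_pos: [0.4776, 0.2022, 0.1906]
orientation: [-0.003, 0.716, 0.698, -0.003]
wrist_force: [-7.2, 2.9, -3.8]
finger_gap: 0.0235
clock: 67.9
tcp_pos: [0.5334, 0.2008, 0.2167]
orientation: [-0.0, 0.716, 0.698, -0.0]
wrist_force: [-7.5, -0.6, 7.2]
finger_gap: 0.0233
t67.90 tcp [0.5334 0.2008 0.2167] y-axis yaw -1.42 tilt [-7.e-04  1.e-04 -1.e+00] gap 0.0233 F [-7.5 -0.6  7.2]
```

View pics/i3z.png

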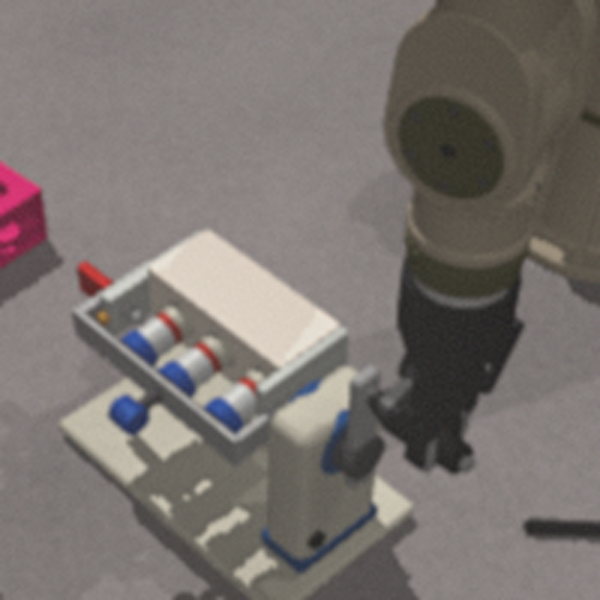

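```bash
python3 -m pendant '[[[0,0.97,0.13],0,1],[[0,0.9,0.37],0,1],[[0,0.78,0.6],0,1],[[0,0.6,0.78],0,1],[[0,0.37,0.9],0,1],[[0,0.13,0.97],0,1]]'
python3 -m pendant '[[[0,-0.13,0.97],0,1],[[0,-0.37,0.9],0,1],[[0,-0.6,0.78],0,1],[[0,-0.78,0.6],0,1],[[0,-0.9,0.37],0,1],[[0,-0.97,0.13],0,1]]'
python3 - <<'E'
from h import *
s,R=st();keep("scene","i4");cam("scene","i4z",(250,60,450,260),3)
E
```

```text
clock: 68.75
tcp_pos: [0.6096, 0.1986, 0.1389]
orientation: [-0.0, 0.716, 0.698, -0.0]
wrist_force: [-8.1, 0.6, 6.0]
finger_gap: 0.0235
clock: 69.5
tcp_pos: [0.5382, 0.2006, 0.0665]
orientation: [0.003, 0.716, 0.698, 0.003]
wrist_force: [4.0, -2.3, 16.9]
finger_gap: 0.024
t69.50 tcp [0.5382 0.2006 0.0665] y-axis yaw -1.49 tilt [ 8.7e-03 -1.0e-04 -1.0e+00] gap 0.0240 F [ 4.  -2.3 16.9]
```

View pics/i4z.png

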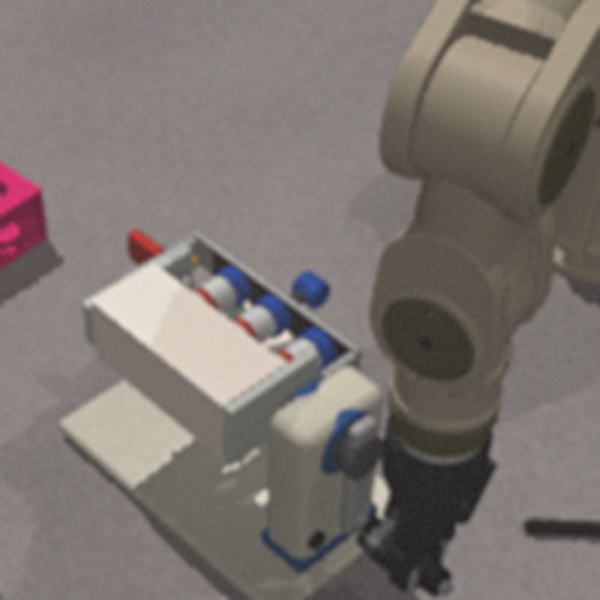

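```bash
python3 -m pendant '[[[0,-0.99,-0.2],0,1],[[0,-0.93,-0.44],0,1],[[0,-0.78,-0.65],0,1],[[0,-0.6,-0.78],0,1],[[0,-0.37,-0.9],0,1],[[0,-0.13,-0.97],0,1]]'
python3 - <<'E'
from h import *
s,R=st();keep("scene","i5");cam("scene","i5z",(250,60,450,260),3)
E
```

```text
clock: 70.35
tcp_pos: [0.4594, 0.2027, 0.1444]
orientation: [0.001, 0.716, 0.698, 0.001]
wrist_force: [9.9, 0.9, -7.7]
finger_gap: 0.0236
t70.35 tcp [0.4594 0.2027 0.1444] y-axis yaw -1.46 tilt [ 2.8e-03  1.0e-04 -1.0e+00] gap 0.0236 F [ 9.9  0.9 -7.7]
```

View pics/i5z.png

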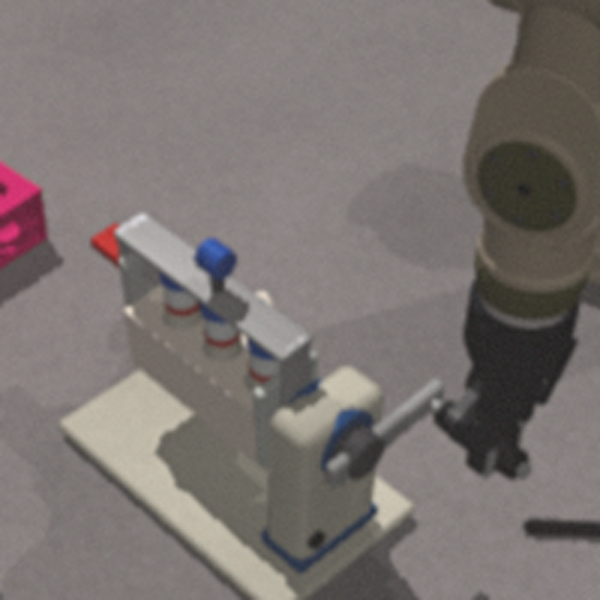

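```bash
python3 -m pendant '[[[0,0.2,-0.97],0,1],[[0,0.37,-0.9],0,1],[[0,0.6,-0.78],0,1],[[0,0.78,-0.6],0,1],[[0,0.9,-0.37],0,1],[[0,0.97,-0.13],0,1]]'
python3 -m pendant '[[[0,0.97,0.13],0,1],[[0,0.9,0.37],0,1],[[0,0.78,0.6],0,1],[[0,0.6,0.78],0,1],[[0,0.37,0.9],0,1],[[0,0.13,0.97],0,1]]'
python3 -m pendant '[[[0,-0.13,0.97],0,1],[[0,-0.37,0.9],0,1],[[0,-0.6,0.78],0,1],[[0,-0.78,0.6],0,1],[[0,-0.9,0.37],0,1],[[0,-0.97,0.13],0,1]]'
python3 -m pendant '[[[0,-0.97,-0.13],0,1],[[0,-0.9,-0.37],0,1],[[0,-0.78,-0.6],0,1],[[0,-0.6,-0.78],0,1],[[0,-0.37,-0.9],0,1],[[0,-0.13,-0.97],0,1]]'
```

```text
clock: 71.2
tcp_pos: [0.5314, 0.2007, 0.2169]
orientation: [-0.003, 0.716, 0.698, -0.003]
wrist_force: [-6.8, 1.7, -5.9]
finger_gap: 0.0234
clock: 71.95
tcp_pos: [0.6097, 0.1986, 0.1424]
orientation: [-0.0, 0.716, 0.698, -0.0]
wrist_force: [-5.4, 0.9, 5.8]
finger_gap: 0.023
clock: 72.7
tcp_pos: [0.5364, 0.2006, 0.0668]
orientation: [0.001, 0.716, 0.698, 0.001]
wrist_force: [4.5, 0.3, 2.3]
finger_gap: 0.0234
clock: 73.45
tcp_pos: [0.4595, 0.2027, 0.1445]
orientation: [0.0, 0.716, 0.698, 0.0]
wrist_force: [6.9, 2.3, -8.4]
finger_gap: 0.0236
```

```bash
python3 -m pendant '[[[0,0.13,-0.97],0,1],[[0,0.37,-0.9],0,1],[[0,0.6,-0.78],0,1],[[0,0.78,-0.6],0,1],[[0,0.9,-0.37],0,1],[[0,0.97,-0.13],0,1],[[0,0.97,0.13],0,1],[[0,0.9,0.37],0,1],[[0,0.78,0.6],0,1],[[0,0.6,0.78],0,1],[[0,0.37,0.9],0,1],[[0,0.13,0.97],0,1]]'
python3 -m pendant '[[[0,-0.13,0.97],0,1],[[0,-0.37,0.9],0,1],[[0,-0.6,0.78],0,1],[[0,-0.78,0.6],0,1],[[0,-0.9,0.37],0,1],[[0,-0.97,0.13],0,1],[[0,-0.97,-0.13],0,1],[[0,-0.9,-0.37],0,1],[[0,-0.78,-0.6],0,1],[[0,-0.6,-0.78],0,1],[[0,-0.37,-0.9],0,1],[[0,-0.13,-0.97],0,1]]'
python3 - <<'E'
from h import *
s,R=st();cam("scene","i6z",(250,60,450,260),3)
E
```

```text
clock: 74.95
tcp_pos: [0.6096, 0.1986, 0.1446]
orientation: [0.0, 0.716, 0.698, 0.0]
wrist_force: [-5.7, 0.8, 5.5]
finger_gap: 0.0234
clock: 76.45
tcp_pos: [0.4596, 0.2027, 0.1452]
orientation: [0.0, 0.716, 0.698, 0.001]
wrist_force: [5.0, 2.9, -7.8]
finger_gap: 0.0232
t76.45 tcp [0.4596 0.2027 0.1452] y-axis yaw -1.45 tilt [ 1.5e-03  3.0e-04 -1.0e+00] gap 0.0232 F [ 5.   2.9 -7.8]
```

View pics/i6z.png

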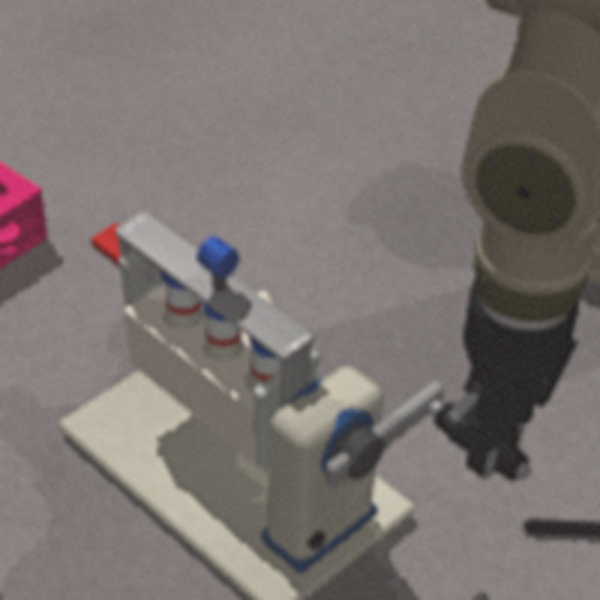

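```bash
python3 -m pendant '[[[0,0.13,-0.97],0,1],[[0,0.37,-0.9],0,1],[[0,0.6,-0.78],0,1],[[0,0.78,-0.6],0,1],[[0,0.9,-0.37],0,1],[[0,0.97,-0.13],0,1],[[0,0.97,0.13],0,1],[[0,0.9,0.37],0,1],[[0,0.78,0.6],0,1],[[0,0.6,0.78],0,1],[[0,0.37,0.9],0,1],[[0,0.13,0.97],0,1]]'
python3 -m pendant '[[[0,-0.13,0.97],0,1],[[0,-0.37,0.9],0,1],[[0,-0.6,0.78],0,1],[[0,-0.78,0.6],0,1],[[0,-0.9,0.37],0,1],[[0,-0.97,0.13],0,1],[[0,-0.97,-0.13],0,1],[[0,-0.9,-0.37],0,1],[[0,-0.78,-0.6],0,1],[[0,-0.6,-0.78],0,1],[[0,-0.37,-0.9],0,1],[[0,-0.13,-0.97],0,1]]'
python3 -m pendant '[[[0,0.13,-0.97],0,1],[[0,0.37,-0.9],0,1],[[0,0.6,-0.78],0,1],[[0,0.78,-0.6],0,1],[[0,0.9,-0.37],0,1],[[0,0.97,-0.13],0,1],[[0,0.97,0.13],0,1],[[0,0.9,0.37],0,1],[[0,0.78,0.6],0,1],[[0,0.6,0.78],0,1],[[0,0.37,0.9],0,1],[[0,0.13,0.97],0,1]]'
python3 -m pendant '[[[0,-0.13,0.97],0,1],[[0,-0.37,0.9],0,1],[[0,-0.6,0.78],0,1],[[0,-0.78,0.6],0,1],[[0,-0.9,0.37],0,1],[[0,-0.97,0.13],0,1],[[0,-0.97,-0.13],0,1],[[0,-0.9,-0.37],0,1],[[0,-0.78,-0.6],0,1],[[0,-0.6,-0.78],0,1],[[0,-0.37,-0.9],0,1],[[0,-0.06,-0.45],0,1]]'
python3 - <<'E'
from h import *
s,R=st();keep("scene","i7");cam("scene","i7z",(250,60,450,260),3)
E
```

```text
clock: 78.0
tcp_pos: [0.6096, 0.1986, 0.1453]
orientation: [0.0, 0.716, 0.698, 0.0]
wrist_force: [-8.2, 2.0, 5.2]
finger_gap: 0.0236
clock: 79.5
tcp_pos: [0.4596, 0.2027, 0.1451]
orientation: [0.0, 0.716, 0.698, 0.001]
wrist_force: [3.9, 3.4, -6.8]
finger_gap: 0.0237
clock: 81.0
tcp_pos: [0.6096, 0.1986, 0.1459]
orientation: [0.001, 0.716, 0.698, 0.0]
wrist_force: [-8.2, 2.5, 5.2]
finger_gap: 0.0236
clock: 82.5
tcp_pos: [0.46, 0.2027, 0.1347]
orientation: [-0.0, 0.716, 0.698, 0.0]
wrist_force: [-3.4, 4.5, -7.1]
finger_gap: 0.0235
t82.50 tcp [0.46   0.2027 0.1347] y-axis yaw -1.44 tilt [-3.e-04  6.e-04 -1.e+00] gap 0.0235 F [-3.4  4.5 -7.1]
```

View pics/i7z.png

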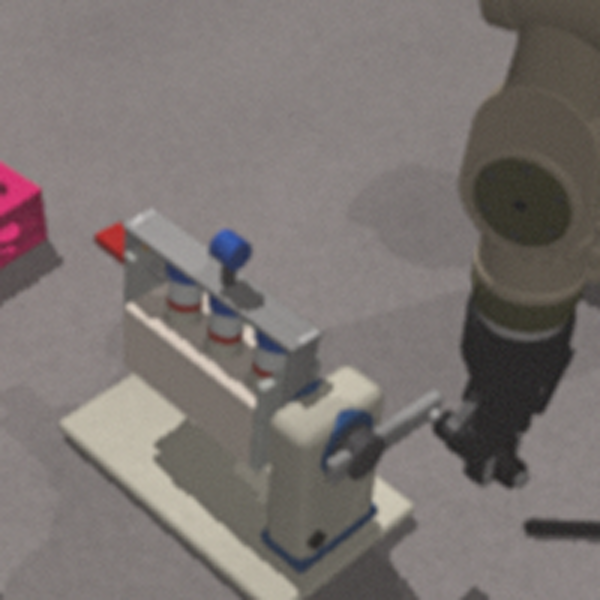

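```bash
cat > rot.py <<'E'
from h import *
import sys
ax=np.array([.5285,-.0249,.155]);x=np.array([.9997,-.0244,0]);z=np.array([0,0,1.])
def blob(r):
    im=r["color"].astype(int); H=cv2.cvtColor(r["color"],cv2.COLOR_BGR2HSV)
    m=((H[...,0]>105)&(H[...,0]<128)&(H[...,1]>140)).astype(np.uint8)
    w=np.zeros_like(m);w[125:165,300:345]=1
    n,l,s,c=cv2.connectedComponentsWithStats(m*w); 
    return [(s[i,4],c[i].round(2)) for i in np.argsort(-s[:,4]) if i and s[i,4]>20]
if __name__=="__main__":
    r=cam("scene")
    for th in np.arange(-.15,.16,.05): print(round(th,2),proj(r,[ax+.102*(np.sin(th)*x+np.cos(th)*z)]).round(2))
    for n in ("f9s","i5","i7"): print(n,blob(load(n)))
    print("now",blob(r))
E
python3 rot.py
```

```text
-0.15 [[327.91 142.11]]
-0.1 [[326.31 142.9 ]]
-0.05 [[324.71 143.78]]
0.0 [[323.09 144.75]]
0.05 [[321.47 145.81]]
0.1 [[319.85 146.95]]
0.15 [[318.23 148.17]]
f9s []
i5 [(np.int32(55), array([321.64, 143.27]))]
i7 [(np.int32(56), array([325.66, 140.77]))]
now [(np.int32(52), array([325.46, 140.96]))]
```

```bash
python3 - <<'E'
from h import *
def blob(r,box=(300,125,345,165)):
    I=r["color"][box[1]:box[3],box[0]:box[2]].astype(float); m=np.clip(I[...,0]-I[...,2]-35,0,80)
    m[(I[...,0]-I[...,1])<15]=0
    mm=(m>0).astype(np.uint8);n,l,s,c=cv2.connectedComponentsWithStats(mm)
    o=[]
    for i in range(1,n):
        if s[i,4]>15: o.append((s[i,4],s[i,:4]+[box[0],box[1],0,0],(c[i]+[box[0],box[1]]).round(2)))
    return o
for n in("f9s","g9","i5","i7"): print(n,blob(load(n)))
cv2.imwrite("pics/j1.png",np.hstack([cv2.resize(load(n)["color"][120:180,290:350],None,fx=4,fy=4,interpolation=cv2.INTER_CUBIC) for n in("f9s","i5","i7")]))
E
```

```text
f9s [(np.int32(110), array([318, 138,  12,  13]), array([323.86, 143.88])), (np.int32(28), array([304, 150,   9,   7]), array([307.64, 153.68])), (np.int32(16), array([318, 161,   6,   4]), array([320.  , 162.81]))]
g9 [(np.int32(108), array([318, 138,  13,  13]), array([323.65, 144.16])), (np.int32(32), array([304, 150,   9,   7]), array([307.59, 153.59])), (np.int32(20), array([318, 160,   7,   5]), array([320. , 162.7]))]
i5 [(np.int32(112), array([317, 139,  12,  13]), array([322.4 , 144.44]))]
i7 [(np.int32(114), array([321, 136,  12,  13]), array([326.5, 142. ])), (np.int32(16), array([321, 160,   7,   5]), array([323.5 , 162.25]))]
```

View pics/j1.png

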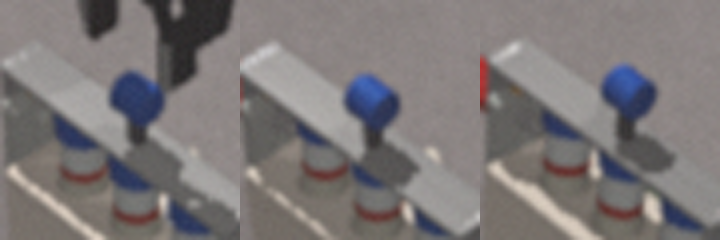

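```bash
python3 -m pendant '[[[0,-0.02,-0.2],0,1],[[0,0,-0.12],0,1],[[0,0,0],0,1]]'
cat > ang.py <<'E'
from h import *
def blob(r,box=(300,125,345,165)):
    I=r["color"][box[1]:box[3],box[0]:box[2]].astype(float); m=np.clip(I[...,0]-I[...,2]-35,0,80)
    m[(I[...,0]-I[...,1])<15]=0
    mm=(m>0).astype(np.uint8);n,l,s,c=cv2.connectedComponentsWithStats(mm)
    i=1+np.argmax(s[1:,4]); return s[i],(c[i]+[box[0],box[1]]).round(2)
s,R=st()
for k in range(2):
    b=blob(cam("scene")); print(b, "theta rel g9 %.3f"%(-(b[1][0]-323.65)/32.4), "%.3f"%((b[1][1]-144.16)/20.5))
E
python3 ang.py
```

```text
clock: 83.02
tcp_pos: [0.4597, 0.2027, 0.1406]
orientation: [-0.001, 0.716, 0.698, -0.0]
wrist_force: [-5.7, 4.9, -2.5]
finger_gap: 0.023
t83.03 tcp [0.4597 0.2027 0.1406] y-axis yaw -1.45 tilt [-1.e-03  7.e-04 -1.e+00] gap 0.0230 F [-5.7  4.9 -2.5]
(array([ 18,  12,  13,  14, 115], dtype=int32), array([323.9 , 143.38])) theta rel g9 -0.008 -0.038
(array([ 18,  12,  13,  14, 111], dtype=int32), array([323.78, 143.26])) theta rel g9 -0.004 -0.044
```

```bash
python3 -m pendant '[[[0,0,-0.06],0,1],[[0,0,0],0,1]]'
python3 ang.py
```

```text
clock: 83.38
tcp_pos: [0.4597, 0.2027, 0.1416]
orientation: [-0.001, 0.716, 0.698, -0.0]
wrist_force: [-4.6, 4.1, -4.3]
finger_gap: 0.0233
t83.38 tcp [0.4597 0.2027 0.1416] y-axis yaw -1.45 tilt [-1.1e-03  7.0e-04 -1.0e+00] gap 0.0233 F [-4.6  4.1 -4.3]
(array([ 18,  13,  12,  13, 112], dtype=int32), array([323.52, 143.54])) theta rel g9 0.004 -0.030
(array([ 18,  13,  12,  13, 110], dtype=int32), array([323.47, 143.44])) theta rel g9 0.006 -0.035
```

```bash
python3 -m pendant '[[[0,0,0],0,0.3],[[0,0,0],0,-0.3],[[0,0,0],0,-0.5],[[0,0,0],0,-0.5],[[0,0,-1],0,-0.5],[[0,0,-1],0,-0.5],[[0,0,-1],0,-0.5],[[0,0,-1],0,-0.5],[[0,0,-1],0,-0.5]]'
python3 hs.py | grep now; python3 ang.py
python3 - <<'E'
from h import *
keep("scene","k1s")
plan([.524,-.175,.32],-1.4,22,4,-1)
E
```

```text
clock: 84.6
tcp_pos: [0.4612, 0.2024, 0.241]
orientation: [0.0, 0.716, 0.698, 0.0]
wrist_force: [1.1, -0.4, 0.4]
finger_gap: 0.0639
now (0.125, 0.25, 0.919) post (-0.25, 0.125, 0.974)
t84.65 tcp [0.4624 0.2027 0.2437] y-axis yaw -1.47 tilt [ 4.3e-03  9.0e-04 -1.0e+00] gap 0.0642 F [1.  0.3 1.2]
(array([ 18,  13,  12,  13, 110], dtype=int32), array([323.43, 143.65])) theta rel g9 0.007 -0.025
(array([ 18,  13,  12,  13, 111], dtype=int32), array([323.43, 143.68])) theta rel g9 0.007 -0.023
[[[-0.85,0.16,-1],-0.01,-1],[[-0.86,0.17,-1],0,-1],[[-0.85,0.16,-0.99],0,-1],[[-0.86,0.17,-1],0,-1],[[-0.85,0.16,-0],0,-1],[[-0.85,0.16,-0],0,-1],[[-0.86,0.17,-0],0,-1],[[-0.85,0.16,-0],0,-1],[[-0.86,0.16,-0],0,-1],[[-0.85,0.17,-0],0,-1],[[-0.86,0.16,-0],0,-1],[[-0.85,0.16,-0],0,-1]]
[[[-0.85,0.17,-0],0,-1],[[-0.86,0.16,-0],0,-1],[[-0.85,0.16,-0],0,-1],[[-0.86,0.17,-0],0,-1],[[-0.85,0.16,-0],0,-1],[[-0.86,0.17,-0],0,-1],[[-0.85,0.16,-0],0,-1],[[-0.85,0.16,-0],0,-1],[[-0.86,0.17,-0],0,-1],[[-0.85,0.16,-0],0,-1]]
end [ 0.524  -0.175   0.3199] -1.41
```

```bash
python3 - <<'E'
from h import *
plan([.5247,-.1848,.273],178.5,31,4,-1,True,start=[.461,.2027,.241,-1.45])
E
```

```text
[[[-0.62,0.12,-0.4],-1,-1],[[-0.63,0.05,-0.4],-1,-1],[[-0.64,-0.01,-0.4],-1,-1],[[-0.62,-0.08,-0.4],-1,-1],[[-0.62,-0.15,-0],-1,-1],[[-0.6,-0.21,-0],-1,-1],[[-0.57,-0.27,-0],-1,-1],[[-0.55,-0.32,-0],-1,-1],[[-0.5,-0.39,-0],-1,-1],[[-0.46,-0.43,-0],-1,-1],[[-0.41,-0.48,-0],-1,-1],[[-0.37,-0.52,-0],-1,-1]]
[[[-0.3,-0.56,-0],-1,-1],[[-0.25,-0.58,-0],-1,-1],[[-0.18,-0.61,-0],-1,-1],[[-0.12,-0.62,-0],-1,-1],[[-0.05,-0.63,-0],-1,-1],[[0.01,-0.63,-0],-1,-1],[[0.08,-0.63,-0],-1,-1],[[0.15,-0.62,-0],-1,-1],[[0.2,-0.6,-0],-1,-1],[[0.27,-0.57,-0],-1,-1],[[0.33,-0.54,-0],-1,-1],[[0.38,-0.5,-0],-1,-1]]
[[[0.44,-0.46,-0],-1,-1],[[0.48,-0.42,-0],-1,-1],[[0.52,-0.36,-0],-1,-1],[[0.55,-0.31,-0],-1,-1],[[0.59,-0.24,-0],-1,-1],[[0.6,-0.18,-0],-1,-1],[[0.63,-0.12,-0],0,-1]]
end [ 0.5247 -0.1849  0.273 ] 178.55
```

```bash
python3 -m pendant '[[[-0.62,0.12,-1],-1,-1],[[-0.63,0.05,-1],-1,-1],[[-0.64,-0.01,-1],-1,-1],[[-0.62,-0.08,-1],-1,-1],[[-0.62,-0.15,0],-1,-1],[[-0.6,-0.21,0],-1,-1],[[-0.57,-0.27,0],-1,-1],[[-0.55,-0.32,0],-1,-1],[[-0.5,-0.39,0],-1,-1],[[-0.46,-0.43,0],-1,-1],[[-0.41,-0.48,0],-1,-1],[[-0.37,-0.52,0],-1,-1]]'
python3 -m pendant '[[[-0.3,-0.56,0],-1,-1],[[-0.25,-0.58,0],-1,-1],[[-0.18,-0.61,0],-1,-1],[[-0.12,-0.62,0],-1,-1],[[-0.05,-0.63,0],-1,-1],[[0.01,-0.63,0],-1,-1],[[0.08,-0.63,0],-1,-1],[[0.15,-0.62,0],-1,-1],[[0.2,-0.6,0],-1,-1],[[0.27,-0.57,0],-1,-1],[[0.33,-0.54,0],-1,-1],[[0.38,-0.5,0],-1,-1]]'
python3 -m pendant '[[[0.44,-0.46,0],-1,-1],[[0.48,-0.42,0],-1,-1],[[0.52,-0.36,0],-1,-1],[[0.55,-0.31,0],-1,-1],[[0.59,-0.24,0.8],-1,-0.3],[[0.6,-0.18,0.8],-1,-0.3],[[0.63,-0.12,0.8],0,-0.3],[[0,0,0],0,-0.3]]'
python3 - <<'E'
from h import *
keep("wrist","k2");s,R=st();cam("wrist","k2z",(200,150,440,350),3)
E
```

```text
clock: 86.3
tcp_pos: [0.4854, 0.052, 0.3189]
orientation: [-0.001, 0.167, 0.986, -0.0]
wrist_force: [0.7, 0.2, 0.5]
finger_gap: 0.0851
clock: 87.8
tcp_pos: [0.51, -0.0977, 0.3188]
orientation: [-0.001, -0.444, 0.896, 0.001]
wrist_force: [-0.7, -1.4, 0.5]
finger_gap: 0.0854
clock: 88.8
tcp_pos: [0.5237, -0.1854, 0.2699]
orientation: [-0.001, -0.697, 0.717, 0.002]
wrist_force: [-0.4, -1.3, -0.7]
finger_gap: 0.0556
t88.85 tcp [ 0.5241 -0.185   0.2711] y-axis yaw 178.41 tilt [-0.002   0.0014 -1.    ] gap 0.0555 F [0.2 0.6 0.7]
```

View pics/k2z.png

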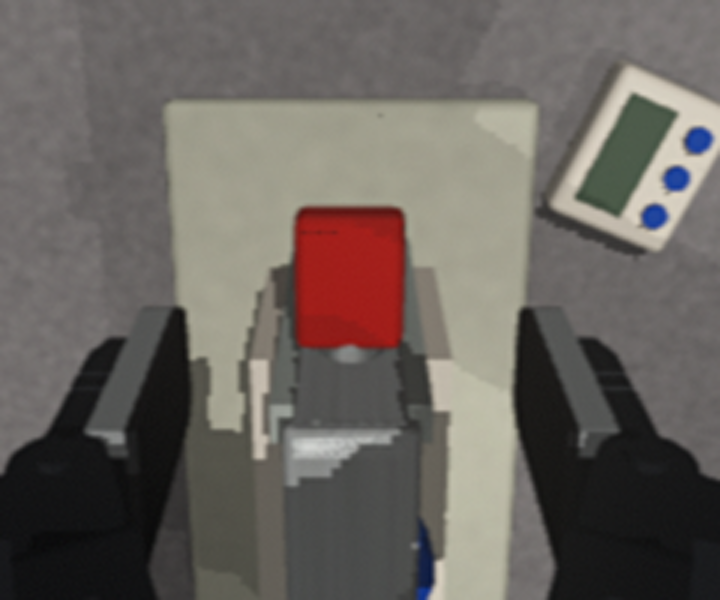

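```bash
python3 - <<'E'
from h import *
go([.5253,-.1552,.1845],178.5)
E
```

```text
t88.90 tcp [ 0.5244 -0.1849  0.272 ] y-axis yaw 178.46 tilt [-7.e-04  7.e-04 -1.e+00] gap 0.0553 F [ 0.4  0.4 -0.1]
turn -0.01 shift now-turned [-1.48 -0.01  4.38]
```

```bash
python3 -m pendant '[[[-0.74,0,0.4],0,-0.3],[[-0.74,0,1],0,-0.3],[[0,0,1],0,-0.3],[[0,0,1],0,-0.3],[[0,0,0.95],0,-0.3],[[0,0,0],0,1],[[0,0,0],0,1],[[0,0,0],0,1],[[0,0,0],0,1]]' 100
python3 -m pendant '[[[0.3,0,0],0,1],[[0.3,0,0],0,1],[[0.3,0,0],0,1],[[0,0,0],0,1]]'
python3 - <<'E'
from h import *
keep("wrist","k3");s,R=st();cam("wrist","k3z",(200,150,440,350),3)
E
python3 ang.py
```

```text
clock: 90.02
tcp_pos: [0.5252, -0.1547, 0.1858]
orientation: [0.0, -0.698, 0.716, 0.0]
wrist_force: [-2.6, 4.7, 1.5]
finger_gap: 0.0251
clock: 90.52
tcp_pos: [0.5247, -0.1736, 0.1855]
orientation: [-0.0, -0.698, 0.716, 0.0]
wrist_force: [-2.5, 1.4, 0.5]
finger_gap: 0.0253
t90.58 tcp [ 0.5247 -0.1738  0.1855] y-axis yaw 178.52 tilt [-3.e-04 -7.e-04 -1.e+00] gap 0.0255 F [-3.1  1.2  0.1]
t90.62 tcp [ 0.5247 -0.1739  0.1855] y-axis yaw 178.51 tilt [-2.e-04 -9.e-04 -1.e+00] gap 0.0254 F [-3.1  0.5  0.6]
(array([ 18,  14,  12,  12, 107], dtype=int32), array([323.55, 144.34])) theta rel g9 0.003 0.009
(array([ 18,  14,  12,  12, 107], dtype=int32), array([323.55, 144.34])) theta rel g9 0.003 0.009
```

View pics/k3z.png

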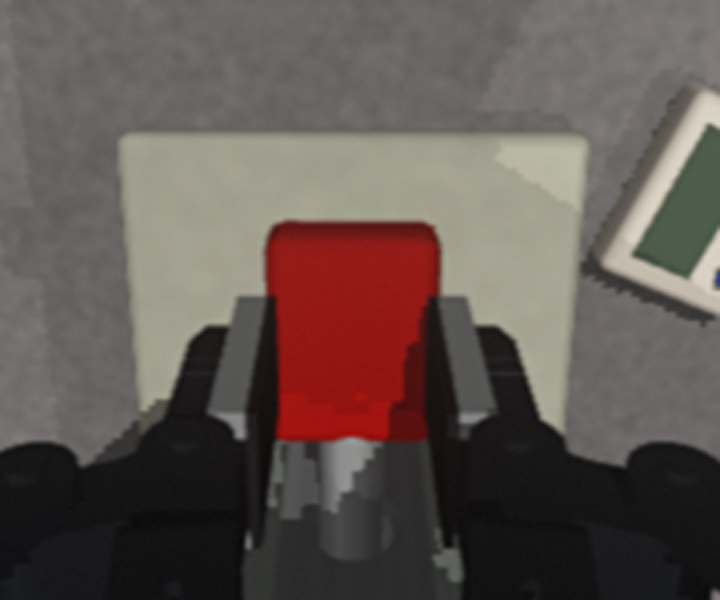

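```bash
python3 -m pendant '[[[0.8,0,0],0,1],[[1,0,0],0,1],[[0.5,0,0],0,1],[[0,0,-1],0,1],[[0,0,-1],0,1],[[0,0,-1],0,1],[[-0.5,0,-1],0,1],[[-1,0,-1],0,1],[[-1,0,-1],0,1],[[-1,0,-0.4],0,1],[[-1,0,0],0,1],[[-1,0,0],0,1]]'
python3 - <<'E'
from h import *
plan([.528,.355,.06],178.5,24,13,1,False)
E
```

```text
clock: 92.22
tcp_pos: [0.5263, -0.1083, 0.3124]
orientation: [-0.0, -0.698, 0.716, 0.001]
wrist_force: [0.3, 0.2, -1.0]
finger_gap: 0.0252
[[[-0.96,0.02,-0],0,1],[[-0.97,0.02,-0],0,1],[[-0.96,0.02,-0],0,1],[[-0.97,0.03,-0],0,1],[[-0.96,0.02,-0],0,1],[[-0.97,0.02,-0],0,1],[[-0.96,0.02,-0],0,1],[[-0.97,0.02,-0],0,1],[[-0.96,0.02,-0],0,1],[[-0.97,0.02,-0],0,1],[[-0.96,0.02,-0],0,1],[[-0.97,0.03,0.97],0,1]]
[[[-0.96,0.02,0.97],0,1],[[-0.97,0.02,0.97],0,1],[[-0.96,0.02,0.97],0,1],[[-0.97,0.02,0.97],0,1],[[-0.96,0.02,0.97],0,1],[[-0.97,0.02,0.97],0,1],[[-0.96,0.02,0.97],0,1],[[-0.97,0.03,0.98],0,1],[[-0.96,0.02,0.97],0,1],[[-0.97,0.02,0.97],0,1],[[-0.96,0.02,0.97],0,1],[[-0.97,0.02,0.97],0,1]]
end [0.528 0.355 0.06 ] 178.53
```

```bash
python3 -m pendant '[[[-0.96,0.02,0],0,1],[[-0.97,0.02,0],0,1],[[-0.96,0.02,0],0,1],[[-0.97,0.03,0],0,1],[[-0.96,0.02,0],0,1],[[-0.97,0.02,0],0,1],[[-0.96,0.02,0],0,1],[[-0.97,0.02,0],0,1],[[-0.96,0.02,0],0,1],[[-0.97,0.02,0],0,1],[[-0.96,0.02,0],0,1],[[-0.97,0.03,0.97],0,1]]'
python3 -m pendant '[[[-0.96,0.02,0.97],0,1],[[-0.97,0.02,0.97],0,1],[[-0.96,0.02,0.97],0,1],[[-0.97,0.02,0.97],0,1],[[-0.96,0.02,0.97],0,1],[[-0.97,0.02,0.97],0,1],[[-0.96,0.02,0.97],0,1],[[-0.97,0.03,0.98],0,1],[[-0.96,0.02,0.97],0,1],[[-0.97,0.02,0.97],0,1],[[-0.96,0.02,0.97],0,1],[[-0.97,0.02,0.97],0,1]]'
python3 -m pendant '[[[0,0,1],0,1],[[0,0,1],0,1],[[0,0,0.2],0,1],[[0,0,0],0,1]]'
```

```text
clock: 93.72
tcp_pos: [0.5282, 0.1235, 0.295]
orientation: [0.001, -0.698, 0.716, -0.001]
wrist_force: [-0.6, -0.5, -0.8]
finger_gap: 0.0256
clock: 95.22
tcp_pos: [0.5282, 0.3551, 0.0596]
orientation: [0.0, -0.698, 0.716, 0.0]
wrist_force: [0.3, -0.1, 0.0]
finger_gap: 0.0253
clock: 95.72
tcp_pos: [0.5282, 0.3541, 0.0167]
orientation: [-0.0, -0.698, 0.716, 0.0]
wrist_force: [-0.4, -0.4, -1.2]
finger_gap: 0.0251
```

```bash
python3 -m pendant '[[[0,0,0.2],0,1],[[0,0,0],0,1]]'
python3 -m pendant '[[[0,0,0.1],0,1],[[0,0,0],0,1]]'
```

```text
clock: 95.98
tcp_pos: [0.5285, 0.354, 0.0134]
orientation: [0.0, -0.698, 0.716, -0.0]
wrist_force: [-0.6, -0.0, -0.0]
finger_gap: 0.0252
clock: 96.22
tcp_pos: [0.5287, 0.354, 0.0125]
orientation: [0.001, -0.698, 0.716, -0.0]
wrist_force: [-1.6, -1.9, 6.3]
finger_gap: 0.0256
```

```bash
python3 -m pendant '[[[0,0,0],0,0],[[0,0,0],0,-0.5],[[0,0,0],0,-0.5],[[0,0,-1],0,-0.5],[[0,0,-1],0,-0.5],[[0,0,-1],0,-1],[[0,0,-1],0,-1]]'
python3 - <<'E'
from h import *
keep("wrist","l1");st()
plan([.5290,-.0247,.32],88.5,21,12,-1,True)
E
```

```text
clock: 97.1
tcp_pos: [0.5281, 0.3538, 0.0914]
orientation: [-0.0, -0.698, 0.716, 0.0]
wrist_force: [0.3, 0.2, -0.9]
finger_gap: 0.0856
t97.15 tcp [0.5296 0.3546 0.0944] y-axis yaw 178.54 tilt [ 0.0036  0.0019 -1.    ] gap 0.0856 F [1.5 0.3 1.6]
[[[0.9,-0.02,-0.94],0.94,-1],[[0.9,-0.11,-0.94],0.94,-1],[[0.88,-0.2,-0.94],0.94,-1],[[0.86,-0.28,-0.94],0.94,-1],[[0.82,-0.37,-0.94],0.94,-1],[[0.79,-0.45,-0.94],0.94,-1],[[0.74,-0.52,-0.94],0.94,-1],[[0.68,-0.59,-0.94],0.94,-1],[[0.62,-0.65,-0.94],0.94,-1],[[0.55,-0.71,-0.94],0.94,-1],[[0.49,-0.77,-0.94],0.94,-1],[[0.4,-0.81,-0.94],0.94,-1]]
[[[0.32,-0.84,-0],0.94,-1],[[0.24,-0.87,-0],0.94,-1],[[0.15,-0.89,-0],0.94,-1],[[0.07,-0.9,-0],0.94,-1],[[-0.03,-0.9,-0],0,-1],[[-0.03,-0.91,-0],0,-1],[[-0.02,-0.9,-0],0,-1],[[-0.03,-0.9,-0],0,-1],[[-0.02,-0.9,-0],0,-1]]
end [ 0.529  -0.0246  0.32  ] 88.3
```

View pics/l1.png

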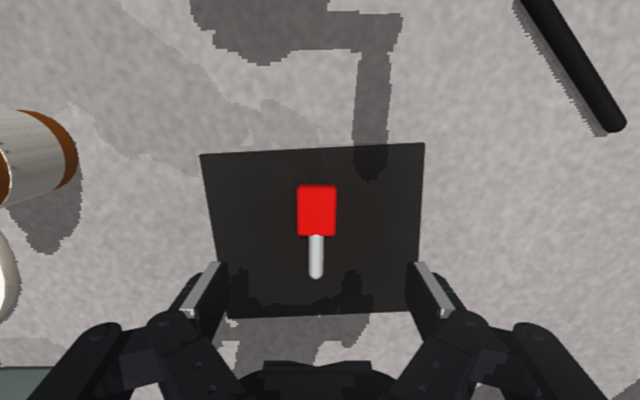

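```bash
python3 -m pendant '[[[0.9,-0.02,-0.94],0.94,-1],[[0.9,-0.11,-0.94],0.94,-1],[[0.88,-0.2,-0.94],0.94,-1],[[0.86,-0.28,-0.94],0.94,-1],[[0.82,-0.37,-0.94],0.94,-1],[[0.79,-0.45,-0.94],0.94,-1],[[0.74,-0.52,-0.94],0.94,-1],[[0.68,-0.59,-0.94],0.94,-1],[[0.62,-0.65,-0.94],0.94,-1],[[0.55,-0.71,-0.94],0.94,-1],[[0.49,-0.77,-0.94],0.94,-1],[[0.4,-0.81,-0.94],0.94,-1]]'
python3 -m pendant '[[[0.32,-0.84,0],0.94,-1],[[0.24,-0.87,0],0.94,-1],[[0.15,-0.89,0],0.94,-1],[[0.07,-0.9,0],0.94,-1],[[-0.03,-0.9,0],0,-1],[[-0.03,-0.91,0],0,-1],[[-0.02,-0.9,0],0,-1],[[-0.03,-0.9,0],0,-1],[[-0.02,-0.9,0],0,-1],[[0,0,1],0,-1],[[0,0,0.8],0,-1],[[0,0,0],0,-1]]'
python3 - <<'E'
from h import *
r=keep("wrist","l2");st();print(proj(r,[[.529,-.0247,.257]]))
E
```

```text
clock: 98.65
tcp_pos: [0.5279, 0.1364, 0.3165]
orientation: [-0.0, -0.179, 0.984, 0.0]
wrist_force: [0.4, -0.5, 0.1]
finger_gap: 0.0856
clock: 100.15
tcp_pos: [0.5268, -0.0258, 0.2793]
orientation: [-0.001, 0.015, 1.0, 0.0]
wrist_force: [0.2, 0.3, 0.6]
finger_gap: 0.0855
t100.20 tcp [ 0.5273 -0.0258  0.2803] y-axis yaw 88.28 tilt [-9.e-04  3.e-04 -1.e+00] gap 0.0854 F [-0.3  0.2 -0.4]
[[318.51685408 248.9693633 ]]
```

View pics/l2.png

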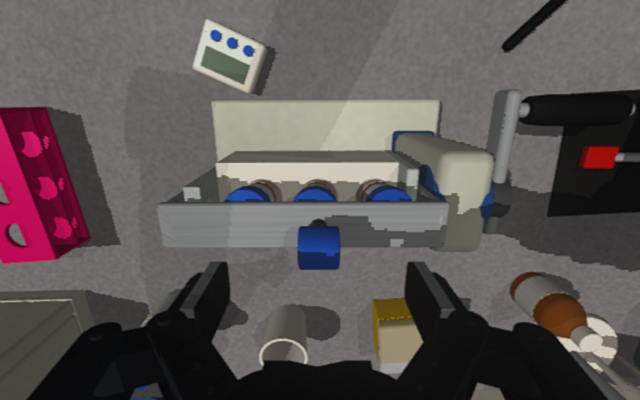

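```bash
python3 gate.py 0.005 1.45 14
python3 -m pendant '[[[-0.08,0.05,1],0,-1],[[0,0,0.9],0,-1],[[0,0,0],0,1],[[0,0,0],0,1],[[0,0,0],0,1],[[0,0,0],0,1],[[0,0,0],0,1]]' 20
python3 ang.py | head -1
```

```text
[[[-0.53,0,0.03],0,1],[[-0.51,0,0.08],0,1],[[-0.51,0,0.14],0,1],[[-0.49,0,0.19],0,1],[[-0.47,0,0.24],0,1],[[-0.45,0,0.28],0,1],[[-0.41,0,0.33],0,1],[[-0.37,0,0.37],0,1],[[-0.33,0,0.41],0,1],[[-0.3,0,0.44],0,1],[[-0.24,0,0.46],0,1],[[-0.19,0,0.49],0,1]]
[[[-0.15,0,0.51],0,1],[[-0.09,0,0.52],0,1]]
clock: 101.08
tcp_pos: [0.5298, -0.025, 0.2436]
orientation: [0.001, 0.015, 1.0, -0.001]
wrist_force: [-0.5, -2.6, 4.5]
finger_gap: 0.024
t101.08 tcp [ 0.5298 -0.025   0.2436] y-axis yaw 88.28 tilt [ 0.0021 -0.0013 -1.    ] gap 0.0240 F [-0.5 -2.6  4.5]
```

```bash
python3 -m pendant '[[[-0.53,0,0.03],0,1],[[-0.51,0,0.08],0,1],[[-0.51,0,0.14],0,1],[[-0.49,0,0.19],0,1],[[-0.47,0,0.24],0,1]]'
python3 -m pendant '[[[-0.45,0,0.28],0,1],[[-0.41,0,0.33],0,1],[[-0.37,0,0.37],0,1],[[-0.33,0,0.41],0,1],[[-0.3,0,0.44],0,1]]'
python3 -m pendant '[[[-0.24,0,0.46],0,1],[[-0.19,0,0.49],0,1],[[-0.15,0,0.51],0,1],[[-0.09,0,0.52],0,1],[[0,0,0],0,1]]'
python3 - <<'E'
from h import *
r=keep("wrist","l3");st()
E
python3 hs.py | grep now
```

```text
clock: 101.8
tcp_pos: [0.5797, -0.0264, 0.2296]
orientation: [0.0, 0.015, 1.0, -0.0]
wrist_force: [-1.5, -2.9, 5.3]
finger_gap: 0.0237
clock: 102.42
tcp_pos: [0.6181, -0.0274, 0.1933]
orientation: [0.002, 0.015, 1.0, -0.0]
wrist_force: [1.8, -2.4, 5.1]
finger_gap: 0.0237
clock: 103.05
tcp_pos: [0.633, -0.0278, 0.1532]
orientation: [0.003, 0.015, 1.0, -0.0]
wrist_force: [5.7, -1.3, 0.9]
finger_gap: 0.0236
t103.10 tcp [ 0.6329 -0.0278  0.1534] y-axis yaw 88.28 tilt [ 5.7e-03 -5.0e-04 -1.0e+00] gap 0.0236 F [ 6.3 -1.3  0.6]
now (0.0, 0.0, 0.98) post (-0.125, 0.0, 0.995)
```

View pics/l3.png

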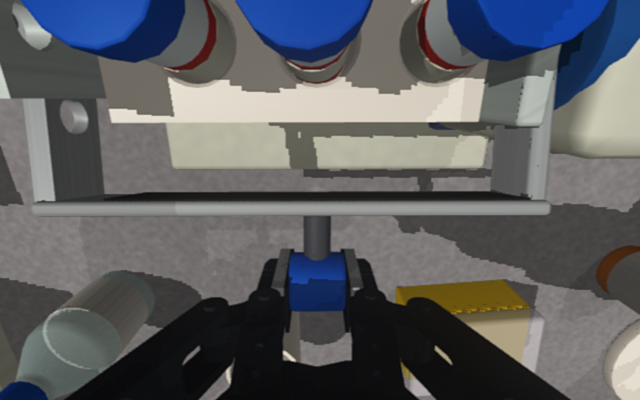

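```bash
python3 -m pendant '[[[0.1,0,0],0,1],[[0,0,0],0,0.3],[[0,0,0],0,-0.3],[[0,0,0],0,-1],[[0,0,0],0,-1],[[0,0,-1],0,-1],[[0,0,-1],0,-1],[[0,0,-1],0,-1],[[0,0,-1],0,-1],[[0,0,-1],0,-1],[[0,0,-1],0,-1]]'
python3 - <<'E'
from h import *
keep("top","m1");cam("top","m1z",(330,150,480,290),5);cam("scene","m1s",(170,60,370,260),3);keep("scene","m1sc");st()
E
python3 hs.py | grep now
```

```text
clock: 104.52
tcp_pos: [0.6278, -0.0273, 0.2733]
orientation: [-0.0, 0.015, 1.0, 0.0]
wrist_force: [-0.3, 0.3, -0.6]
finger_gap: 0.0854
t104.72 tcp [ 0.6281 -0.0273  0.2724] y-axis yaw 88.29 tilt [ 3.e-04  0.e+00 -1.e+00] gap 0.0854 F [-0.2  0.  -0.4]
now (0.0, 0.0, 0.98) post (-0.125, 0.0, 0.995)
```

View pics/m1z.png

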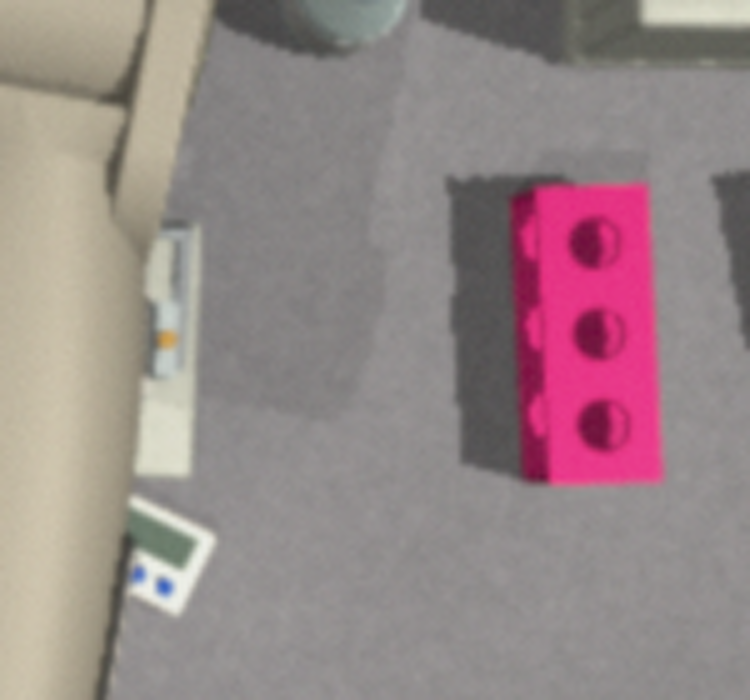

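View pics/m1s.png

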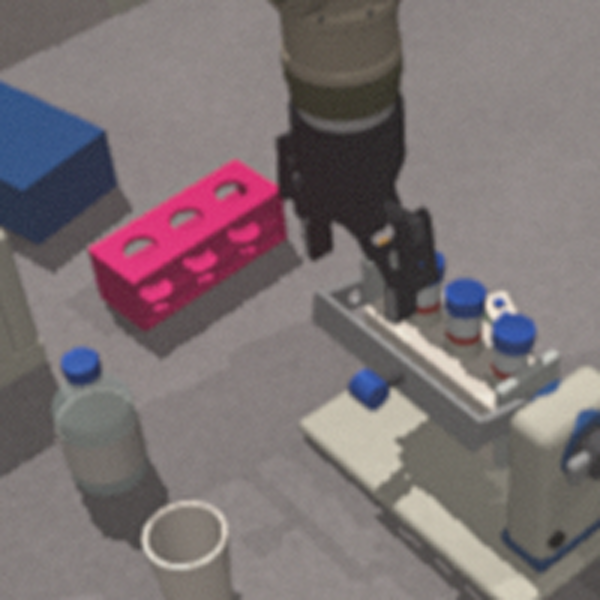

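```bash
python3 - <<'E'
from h import *
t=load("m1");s=load("m1sc")
for p,q in zip([(604,426),(599,334),(596,243)],[(230,187),(184,216),(140,247)]): print(onz(t,(p[0]/5+330-.4,p[1]/5+150-.4),.066).round(4),onz(s,(q[0]/3+170-.3,q[1]/3+60-.3),.066).round(4))
C=[onz(t,(a/5+330-.4,b/5+150-.4),.066) for a,b in[(535,186),(650,184),(663,482),(550,484)]];print(np.array(C).round(4),np.mean(C,0))
plan([.5275,-.0742,.275],-1.5,15,1,-1)
E
```

```text
[ 0.4788 -0.413   0.066 ] [ 0.4765 -0.4164  0.066 ]
[ 0.5372 -0.4098  0.066 ] [ 0.537  -0.4129  0.066 ]
[ 0.5952 -0.4078  0.066 ] [ 0.5955 -0.4058  0.066 ]
[[ 0.631  -0.3688  0.066 ]
 [ 0.6337 -0.4424  0.066 ]
 [ 0.444  -0.4505  0.066 ]
 [ 0.4415 -0.3787  0.066 ]] [ 0.53754614 -0.41008588  0.066     ]
[[[0.33,-0.17,-0.16],1,-1],[[0.31,-0.2,0],1,-1],[[0.29,-0.23,0],1,-1],[[0.26,-0.26,0],1,-1],[[0.23,-0.28,0],1,-1],[[0.2,-0.31,0],1,-1],[[0.17,-0.33,0],1,-1],[[0.14,-0.34,0],1,-1],[[0.09,-0.36,0],1,-1],[[0.06,-0.36,0],1,-1],[[0.02,-0.37,0],1,-1],[[-0.02,-0.37,0],1,-1]]
[[[-0.05,-0.37,0],1,-1],[[-0.1,-0.35,0],1,-1],[[-0.13,-0.35,0],1,-1]]
end [ 0.5274 -0.0742  0.275 ] -1.71
```

```bash
python3 -m pendant '[[[0.33,-0.17,-0.16],1,-1],[[0.31,-0.2,0],1,-1],[[0.29,-0.23,0],1,-1],[[0.26,-0.26,0],1,-1],[[0.23,-0.28,0],1,-1],[[0.2,-0.31,0],1,-1],[[0.17,-0.33,0],1,-1],[[0.14,-0.34,0],1,-1],[[0.09,-0.36,0],1,-1],[[0.06,-0.36,0],1,-1],[[0.02,-0.37,0],1,-1],[[-0.02,-0.37,0],1,-1]]'
python3 -m pendant '[[[-0.05,-0.37,0],1,-1],[[-0.1,-0.35,0.5],1,-1],[[-0.13,-0.35,1],1,-1],[[0,0,0.3],0,-1],[[0,0,0],0,-1]]'
python3 - <<'E'
from h import *
r=keep("wrist","m2");go([.528,-.0743,.192],-1.5);print(proj(r,[[.5275,-.0745,.213]]))
E
```

```text
clock: 106.28
tcp_pos: [0.547, -0.0648, 0.2745]
orientation: [-0.001, 0.601, 0.799, -0.0]
wrist_force: [-0.1, 0.4, 1.1]
finger_gap: 0.0857
clock: 106.9
tcp_pos: [0.5274, -0.0741, 0.2391]
orientation: [-0.001, 0.717, 0.697, -0.0]
wrist_force: [1.0, 0.2, 1.0]
finger_gap: 0.085
t106.95 tcp [ 0.5278 -0.0742  0.2398] y-axis yaw -1.62 tilt [-3.e-04  3.e-04 -1.e+00] gap 0.0853 F [ 0.1  0.7 -0. ]
turn -0.02 shift now-turned [-0.01  0.01  2.39]
[[318.37535593 242.85734128]]
```

View pics/m2.png

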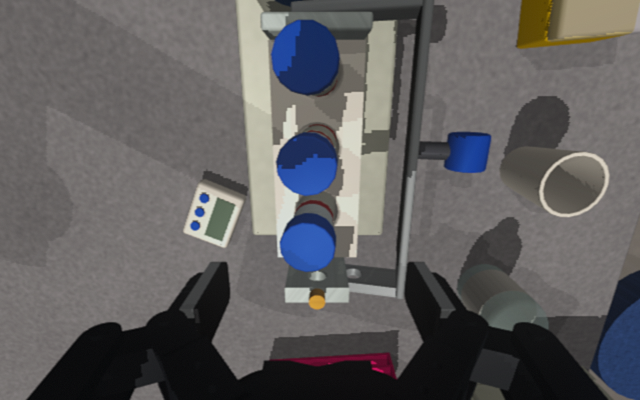

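```bash
python3 -m pendant '[[[0,-0.04,1],0,-1],[[0,0,1],0,-1],[[0,0,0.35],0,-1],[[0,0,0],0,1],[[0,0,0],0,1],[[0,0,0],0,1],[[0,0,0],0,1],[[0,0,0],0,1]]' 50
python3 -m pendant '[[[0,0,-0.3],0,1],[[0,0,-1],0,1],[[0,0,-1],0,1],[[0,0,-1],0,1]]'
python3 - <<'E'
from h import *
st()
cam("wrist","m3",(200,80,440,330),2)
plan([.4785,-.4135,.31],92.5,20,4,1)
E
python3 hs.py | grep now
```

```text
clock: 107.95
tcp_pos: [0.5275, -0.0745, 0.1939]
orientation: [0.001, 0.718, 0.696, 0.0]
wrist_force: [-0.3, 0.6, 5.2]
finger_gap: 0.0328
clock: 108.45
tcp_pos: [0.5265, -0.0741, 0.2592]
orientation: [-0.001, 0.718, 0.696, -0.0]
wrist_force: [0.8, 0.3, -0.9]
finger_gap: 0.0334
t108.45 tcp [ 0.5265 -0.0741  0.2592] y-axis yaw -1.71 tilt [-1.1e-03  5.0e-04 -1.0e+00] gap 0.0334 F [ 0.8  0.3 -0.9]
[[[-0.85,-0.1,-0.6],-0.98,1],[[-0.84,-0.18,-0.6],-0.98,1],[[-0.81,-0.27,-0.6],-0.98,1],[[-0.78,-0.35,-0.6],-0.98,1],[[-0.74,-0.43,0],-0.98,1],[[-0.7,-0.5,0],-0.98,1],[[-0.63,-0.57,0],-0.98,1],[[-0.58,-0.64,0],-0.98,1],[[-0.51,-0.69,0],-0.98,1],[[-0.43,-0.74,0],-0.98,1],[[-0.36,-0.77,0],-0.98,1],[[-0.28,-0.82,0],-0.98,1]]
[[[-0.19,-0.83,0],-0.98,1],[[-0.1,-0.85,0],-0.98,1],[[-0.02,-0.86,0],-0.98,1],[[0.07,-0.85,0],-0.98,1],[[0.16,-0.84,0],0,1],[[0.16,-0.84,0],0,1],[[0.15,-0.84,0],0,1],[[0.16,-0.85,0],0,1]]
end [ 0.4786 -0.4136  0.31  ] 92.37
now (0.0, 0.0, 0.981) post (-0.25, 0.25, 0.807)
```

View pics/m3.png

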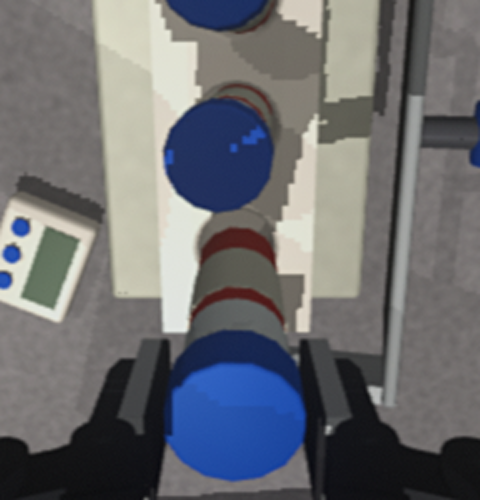

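```bash
python3 -m pendant '[[[0,0,-1],0,1],[[0,0,-1],0,1],[[-0.85,-0.1,-0.6],-0.98,1],[[-0.84,-0.18,0],-0.98,1],[[-0.81,-0.27,0],-0.98,1],[[-0.78,-0.35,0],-0.98,1],[[-0.74,-0.43,0],-0.98,1],[[-0.7,-0.5,0],-0.98,1],[[-0.63,-0.57,0],-0.98,1],[[-0.58,-0.64,0],-0.98,1],[[-0.51,-0.69,0],-0.98,1],[[-0.43,-0.74,0],-0.98,1]]'
python3 -m pendant '[[[-0.36,-0.77,0],-0.98,1],[[-0.28,-0.82,0],-0.98,1],[[-0.19,-0.83,0],-0.98,1],[[-0.1,-0.85,0.5],-0.98,1],[[-0.02,-0.86,0.8],-0.98,1],[[0.07,-0.85,1],-0.98,1],[[0.16,-0.84,1],0,1],[[0.16,-0.84,1],0,1],[[0.15,-0.84,1],0,1],[[0.16,-0.85,0.5],0,1],[[0,0,0],0,1]]'
python3 - <<'E'
from h import *
r=keep("wrist","m4");go([.4785,-.4135,.14],92.5)
E
```

```text
clock: 110.05
tcp_pos: [0.5018, -0.2441, 0.3095]
orientation: [-0.001, 0.282, 0.96, 0.0]
wrist_force: [-0.6, 0.5, -1.2]
finger_gap: 0.0333
clock: 111.42
tcp_pos: [0.4771, -0.4143, 0.1935]
orientation: [-0.001, -0.02, 1.0, 0.001]
wrist_force: [0.1, -0.3, -0.6]
finger_gap: 0.0332
t111.47 tcp [ 0.4775 -0.4138  0.1945] y-axis yaw 92.32 tilt [-3.e-04  9.e-04 -1.e+00] gap 0.0333 F [-0.2 -0.3  0.1]
turn -0.03 shift now-turned [-0.05  0.01  2.73]
```

View pics/m4.png

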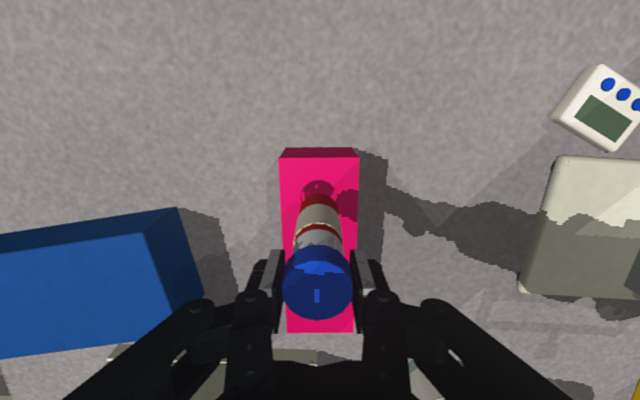

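```bash
python3 - <<'E'
from h import *
r=load("m4")
C=np.array([onz(r,p,.066) for p in[(279.5,157),(359,157),(354,331),(287.5,332.5)]]);print(C.round(4),C.mean(0))
print(proj(r,[[.4788,-.4135,.066],[.478,-.4128,.066]]))
cv2.imwrite("pics/m4z.png",cv2.resize(r["color"][140:260,250:390],None,fx=5,fy=5,interpolation=cv2.INTER_CUBIC))
E
```

```text
[[ 0.444  -0.4482  0.066 ]
 [ 0.4412 -0.3779  0.066 ]
 [ 0.6295 -0.3677  0.066 ]
 [ 0.6342 -0.4393  0.066 ]] [ 0.53724373 -0.40828749  0.066     ]
[[317.13258472 196.03856163]
 [317.92700742 195.23741084]]
```

View pics/m4z.png

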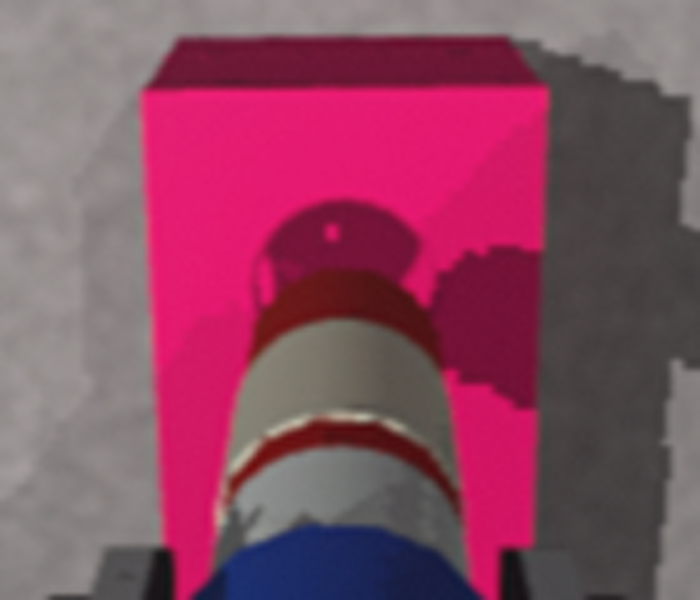

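```bash
python3 -m pendant '[[[-0.06,0.05,0.9],0,1],[[0,0,0.7],0,1],[[0,0,0],0,1]]'
python3 - <<'E'
from h import *
r=keep("wrist","m5");st()
cv2.imwrite("pics/m5z.png",cv2.resize(r["color"][140:260,250:390],None,fx=5,fy=5,interpolation=cv2.INTER_CUBIC))
E
```

```text
clock: 111.85
tcp_pos: [0.4786, -0.4113, 0.162]
orientation: [-0.001, -0.021, 1.0, 0.001]
wrist_force: [-0.6, -0.8, -0.9]
finger_gap: 0.0332
t111.90 tcp [ 0.4789 -0.4118  0.1629] y-axis yaw 92.40 tilt [-4.e-04  6.e-04 -1.e+00] gap 0.0331 F [0.3 0.7 0.5]
```

View pics/m5z.png

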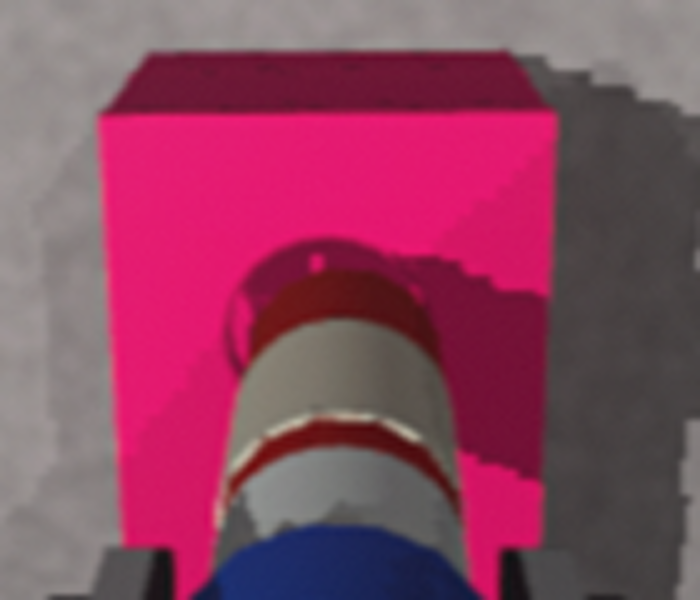

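```bash
python3 - <<'E'
from h import *
r=load("m5")
for c in([.4788,-.4145,.066],[.4800,-.4145,.066]):
    t=np.linspace(0,2*np.pi,200);p=proj(r,np.array(c)+.0165*np.c_[np.cos(t),np.sin(t),0*t]);q=(p-[250,140])*5+2
    print(c,q.min(0),q.max(0))
E
```

```text
[0.4788, -0.4145, 0.066] [214.21866299 232.29431521] [414.85377469 422.05482158]
[0.48, -0.4145, 0.066] [214.09737233 239.46902248] [414.43155771 428.66068475]
```

```bash
python3 -m pendant '[[[-0.05,-0.11,0],0,1],[[0,0,0.3],0,1],[[0,0,0.4],0,1],[[0,0,0],0,1]]'
python3 - <<'E'
from h import *
r=keep("wrist","m6");st()
cv2.imwrite("pics/m6z.png",cv2.resize(r["color"][140:260,250:390],None,fx=5,fy=5,interpolation=cv2.INTER_CUBIC))
E
```

```text
clock: 112.4
tcp_pos: [0.4795, -0.4139, 0.1477]
orientation: [-0.001, -0.021, 1.0, 0.001]
wrist_force: [0.4, -0.8, -1.0]
finger_gap: 0.0331
t112.45 tcp [ 0.4797 -0.4141  0.1482] y-axis yaw 92.37 tilt [-8.0e-04  1.1e-03 -1.0e+00] gap 0.0332 F [-0.5  0.2 -0.6]
```

View pics/m6z.png

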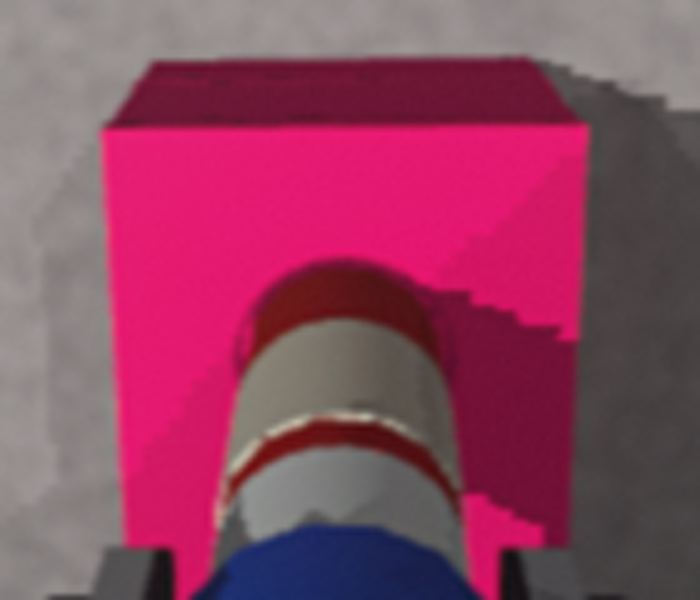

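```bash
python3 -m pendant '[[[-0.06,0,0.5],0,1],[[0,0,0.6],0,1],[[0,0,0],0,1]]'
python3 -m pendant '[[[0,0,0.6],0,1],[[0,0,0.4],0,1],[[0,0,0],0,1]]'
```

```text
clock: 112.82
tcp_pos: [0.4805, -0.4135, 0.125]
orientation: [-0.001, -0.021, 1.0, 0.001]
wrist_force: [-0.1, 0.1, -0.9]
finger_gap: 0.0332
clock: 113.2
tcp_pos: [0.4807, -0.4139, 0.1057]
orientation: [-0.001, -0.021, 1.0, 0.001]
wrist_force: [0.0, 0.3, -0.9]
finger_gap: 0.0334
```

```bash
python3 -m pendant '[[[0,0,0.1],0,1],[[0,0,0],0,1],[[0,0,0],0,-1],[[0,0,0],0,-1],[[0,0,0],0,-1],[[0,0,-1],0,-1],[[0,0,-1],0,-1],[[0,0,-1],0,-1]]'
python3 - <<'E'
from h import *
st();r=keep("wrist","m7")
plan([.5278,-.0247,.31],-1.5,21,8,-1)
E
```

```text
clock: 114.2
tcp_pos: [0.4813, -0.4144, 0.1655]
orientation: [0.0, -0.021, 1.0, 0.0]
wrist_force: [0.6, -0.2, -0.6]
finger_gap: 0.0854
t114.20 tcp [ 0.4813 -0.4144  0.1655] y-axis yaw 92.37 tilt [ 1.e-04  1.e-04 -1.e+00] gap 0.0854 F [ 0.6 -0.2 -0.6]
[[[-0.15,0.93,-0.88],0.98,-1],[[-0.05,0.93,-0.89],0.98,-1],[[0.05,0.94,-0.88],0.98,-1],[[0.14,0.92,-0.88],0.98,-1],[[0.23,0.91,-0.89],0.98,-1],[[0.33,0.88,-0.88],0.98,-1],[[0.41,0.84,-0.88],0.98,-1],[[0.5,0.79,-0.89],0.98,-1],[[0.57,0.74,0],0.98,-1],[[0.65,0.67,0],0.98,-1],[[0.72,0.61,0],0.98,-1],[[0.77,0.53,0],0.98,-1]]
[[[0.83,0.44,0],0.98,-1],[[0.86,0.36,0],0.98,-1],[[0.9,0.27,0],0.98,-1],[[0.92,0.18,0],0.98,-1],[[0.93,0.08,0],0,-1],[[0.94,0.08,0],0,-1],[[0.93,0.08,0],0,-1],[[0.93,0.08,0],0,-1],[[0.93,0.08,0],0,-1]]
end [ 0.5277 -0.0248  0.3101] -1.71
```

View pics/m7.png

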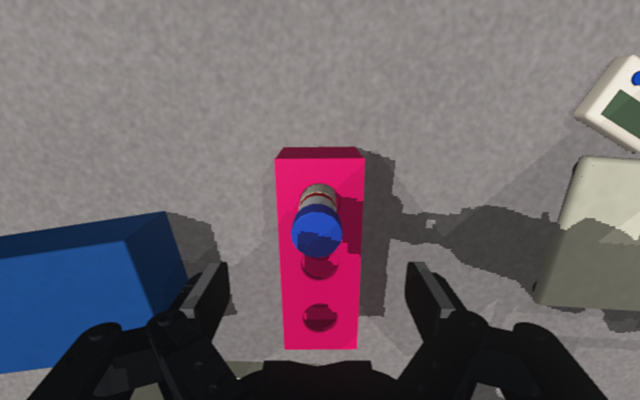

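```bash
python3 - <<'E'
from h import *
r=load("m7");print(onz(r,(320,317),.066),onz(r,(319,238),.120))
E
python3 -m pendant '[[[-0.15,0.93,-0.88],0.98,-1],[[-0.05,0.93,-0.89],0.98,-1],[[0.05,0.94,-0.88],0.98,-1],[[0.14,0.92,-0.88],0.98,-1],[[0.23,0.91,-0.89],0.98,-1],[[0.33,0.88,-0.88],0.98,-1],[[0.41,0.84,-0.88],0.98,-1],[[0.5,0.79,-0.89],0.98,-1],[[0.57,0.74,0],0.98,-1],[[0.65,0.67,0],0.98,-1],[[0.72,0.61,0],0.98,-1],[[0.77,0.53,0],0.98,-1]]'
python3 -m pendant '[[[0.83,0.44,0],0.98,-1],[[0.86,0.36,0],0.98,-1],[[0.9,0.27,0],0.98,-1],[[0.92,0.18,0],0.98,-1],[[0.93,0.08,0],0,-1],[[0.94,0.08,0.8],0,-1],[[0.93,0.08,0.9],0,-1],[[0.93,0.08,0.9],0,-1],[[0.93,0.08,0.9],0,-1],[[0,0,0],0,-1]]'
python3 - <<'E'
from h import *
r=keep("wrist","n1");go([.5275,-.0248,.192],-1.5)
E
```

```text
[ 0.59460484 -0.40648735  0.066     ] [ 0.48706654 -0.41247563  0.12      ]
clock: 115.75
tcp_pos: [0.5074, -0.1906, 0.306]
orientation: [0.0, 0.562, 0.827, 0.0]
wrist_force: [0.9, -0.5, 0.1]
finger_gap: 0.0855
clock: 117.0
tcp_pos: [0.5258, -0.0224, 0.2348]
orientation: [-0.001, 0.716, 0.698, -0.001]
wrist_force: [0.5, -0.0, -0.1]
finger_gap: 0.0853
t117.05 tcp [ 0.5264 -0.0232  0.2359] y-axis yaw -1.56 tilt [-1.2e-03  1.0e-04 -1.0e+00] gap 0.0855 F [ 0.3 -0.4  0.6]
turn -0.01 shift now-turned [-0.08  0.06  2.19]
```

View pics/n1.png

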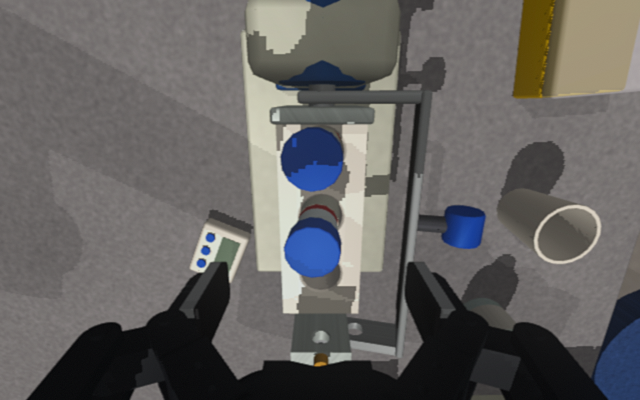

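```bash
python3 -m pendant '[[[-0.08,0.04,1],0,-1],[[0,0,1],0,-1],[[0,0,0.15],0,-1],[[0,0,0],0,1],[[0,0,0],0,1],[[0,0,0],0,1],[[0,0,0],0,1],[[0,0,0],0,1],[[0,0,-0.3],0,1],[[0,0,-1],0,1],[[0,0,-1],0,1],[[0,0,-1],0,1]]' 50
python3 -m pendant '[[[0,0,-1],0,1],[[0,0,-1],0,1]]'
python3 - <<'E'
from h import *
st()
plan([.5375,-.4125,.31],92.5,21,2,1)
E
```

```text
clock: 118.55
tcp_pos: [0.5272, -0.0253, 0.2597]
orientation: [-0.0, 0.718, 0.697, -0.0]
wrist_force: [1.0, 1.3, -0.6]
finger_gap: 0.0333
clock: 118.8
tcp_pos: [0.5272, -0.0253, 0.2997]
orientation: [-0.0, 0.718, 0.697, -0.0]
wrist_force: [-0.8, -0.2, -1.5]
finger_gap: 0.0331
t118.80 tcp [ 0.5272 -0.0253  0.2997] y-axis yaw -1.70 tilt [-8.e-04  3.e-04 -1.e+00] gap 0.0331 F [-0.8 -0.2 -1.5]
[[[-0.92,0.05,-0.26],-0.98,1],[[-0.92,-0.04,-0.25],-0.98,1],[[-0.91,-0.14,-0],-0.98,1],[[-0.9,-0.23,-0],-0.98,1],[[-0.86,-0.32,-0],-0.98,1],[[-0.83,-0.4,-0],-0.98,1],[[-0.78,-0.49,-0],-0.98,1],[[-0.73,-0.57,-0],-0.98,1],[[-0.66,-0.64,-0],-0.98,1],[[-0.6,-0.7,-0],-0.98,1],[[-0.52,-0.76,-0],-0.98,1],[[-0.44,-0.81,-0],-0.98,1]]
[[[-0.36,-0.86,-0],-0.98,1],[[-0.26,-0.88,-0],-0.98,1],[[-0.18,-0.9,-0],-0.98,1],[[-0.08,-0.92,-0],-0.98,1],[[0.02,-0.92,-0],0,1],[[0.01,-0.93,-0],0,1],[[0.01,-0.92,-0],0,1],[[0.02,-0.92,-0],0,1],[[0.01,-0.92,-0],0,1]]
end [ 0.5375 -0.4124  0.3099] 92.38
```

```bash
python3 -m pendant '[[[-0.92,0.05,-0.26],-0.98,1],[[-0.92,-0.04,-0.25],-0.98,1],[[-0.91,-0.14,0],-0.98,1],[[-0.9,-0.23,0],-0.98,1],[[-0.86,-0.32,0],-0.98,1],[[-0.83,-0.4,0],-0.98,1],[[-0.78,-0.49,0],-0.98,1],[[-0.73,-0.57,0],-0.98,1],[[-0.66,-0.64,0],-0.98,1],[[-0.6,-0.7,0],-0.98,1],[[-0.52,-0.76,0],-0.98,1],[[-0.44,-0.81,0],-0.98,1]]'
python3 -m pendant '[[[-0.36,-0.86,0],-0.98,1],[[-0.26,-0.88,0],-0.98,1],[[-0.18,-0.9,0.8],-0.98,1],[[-0.08,-0.92,1],-0.98,1],[[0.02,-0.92,1],0,1],[[0.01,-0.93,1],0,1],[[0.01,-0.92,1],0,1],[[0.02,-0.92,1],0,1],[[0.01,-0.92,0.7],0,1],[[0,0,0],0,1]]'
python3 - <<'E'
from h import *
r=keep("wrist","n2");st()
cv2.imwrite("pics/n2z.png",cv2.resize(r["color"][120:260,240:400],None,fx=5,fy=4.2,interpolation=cv2.INTER_CUBIC) if 0 else cv2.resize(r["color"][130:250,240:400],None,fx=5,fy=5,interpolation=cv2.INTER_CUBIC))
for c in([.5386,-.4113,.066],):
    t=np.linspace(0,2*np.pi,200);p=proj(r,np.array(c)+.0165*np.c_[np.cos(t),np.sin(t),0*t]);q=(p-[240,130])*5+2
    print(c,q.min(0),q.max(0))
E
```

```text
clock: 120.3
tcp_pos: [0.5332, -0.247, 0.3092]
orientation: [-0.0, 0.182, 0.983, 0.0]
wrist_force: [0.6, -0.6, -0.7]
finger_gap: 0.033
clock: 121.55
tcp_pos: [0.537, -0.4136, 0.1774]
orientation: [-0.001, -0.02, 1.0, 0.001]
wrist_force: [-0.7, 0.5, -0.0]
finger_gap: 0.0334
t121.60 tcp [ 0.5375 -0.413   0.1787] y-axis yaw 92.31 tilt [-8.0e-04  1.2e-03 -1.0e+00] gap 0.0333 F [-0.3  0.8 -0.9]
[0.5386, -0.4113, 0.066] [301.78173786 267.95047893] [491.08783357 447.79377621]
```

View pics/n2z.png

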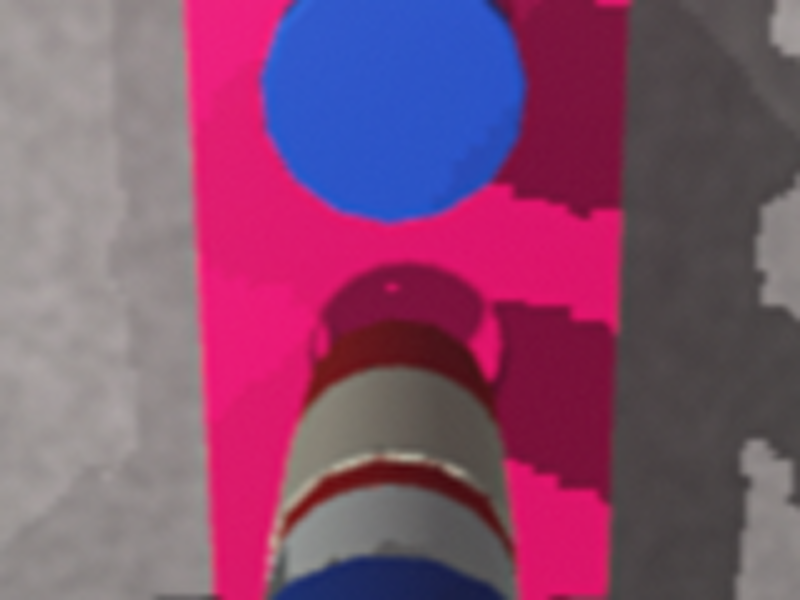

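```bash
python3 -m pendant '[[[-0.05,0.07,0.8],0,1],[[0,0,0.8],0,1],[[0,0,0],0,1]]'
python3 - <<'E'
from h import *
r=keep("wrist","n3");st()
cv2.imwrite("pics/n3z.png",cv2.resize(r["color"][130:250,240:400],None,fx=5,fy=5,interpolation=cv2.INTER_CUBIC))
E
```

```text
clock: 121.98
tcp_pos: [0.538, -0.4097, 0.1455]
orientation: [-0.001, -0.021, 1.0, 0.001]
wrist_force: [-0.2, 0.5, -1.0]
finger_gap: 0.0329
t122.03 tcp [ 0.5384 -0.4101  0.1465] y-axis yaw 92.41 tilt [-0.0014  0.0015 -1.    ] gap 0.0331 F [ 0.  -0.  -1.3]
```

View pics/n3z.png

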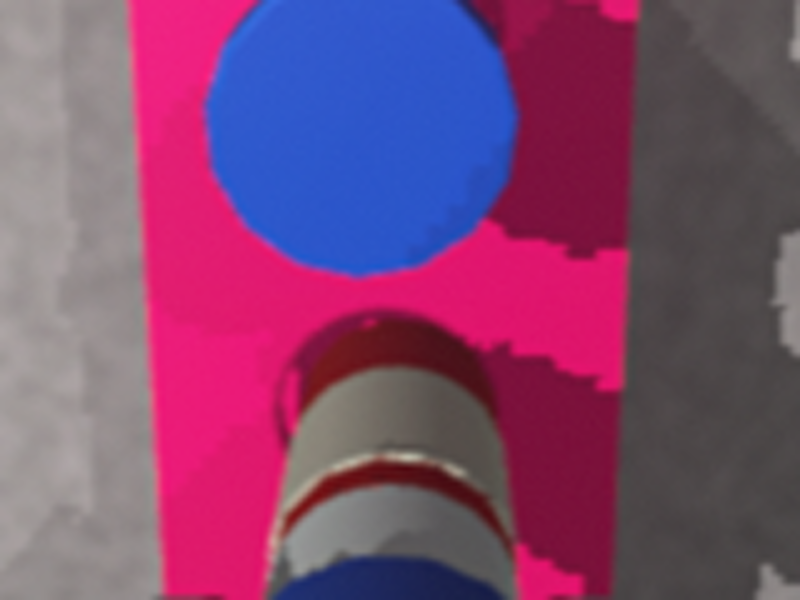

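```bash
python3 -m pendant '[[[-0.04,-0.07,0.2],0,1],[[0,0,0.6],0,1],[[0,0,0.3],0,1],[[0,0,0],0,1]]'
python3 -m pendant '[[[0,0,0.6],0,1],[[0,0,0.3],0,1],[[0,0,0],0,1]]'
```

```text
clock: 122.52
tcp_pos: [0.5391, -0.4121, 0.1243]
orientation: [-0.001, -0.021, 1.0, 0.001]
wrist_force: [0.7, -0.2, -0.4]
finger_gap: 0.0327
clock: 122.9
tcp_pos: [0.5392, -0.4122, 0.1064]
orientation: [-0.001, -0.021, 1.0, 0.0]
wrist_force: [0.0, 0.8, -0.5]
finger_gap: 0.0327
```

```bash
python3 -m pendant '[[[0,0,0.12],0,1],[[0,0,0],0,1],[[0,0,0],0,-1],[[0,0,0],0,-1],[[0,0,0],0,-1],[[0,0,-1],0,-1],[[0,0,-1],0,-1],[[0,0,-1],0,-1]]'
python3 - <<'E'
from h import *
st();r=keep("wrist","n4")
plan([.529,.0245,.31],-1.5,24,8,-1)
E
```

```text
clock: 123.9
tcp_pos: [0.5396, -0.4126, 0.1658]
orientation: [0.0, -0.021, 1.0, -0.0]
wrist_force: [0.9, 0.3, 0.0]
finger_gap: 0.0853
t123.90 tcp [ 0.5396 -0.4126  0.1658] y-axis yaw 92.37 tilt [ 2.e-04 -2.e-04 -1.e+00] gap 0.0853 F [0.9 0.3 0. ]
[[[-0.01,0.91,-0.88],0.98,-1],[[0.08,0.91,-0.88],0.98,-1],[[0.17,0.9,-0.88],0.98,-1],[[0.26,0.87,-0.88],0.98,-1],[[0.36,0.84,-0.88],0.98,-1],[[0.43,0.81,-0.89],0.98,-1],[[0.52,0.75,-0.88],0.98,-1],[[0.59,0.7,-0.88],0.98,-1],[[0.66,0.63,0],0.98,-1],[[0.72,0.56,0],0.98,-1],[[0.77,0.48,0],0.98,-1],[[0.82,0.41,0],0.98,-1]]
[[[0.86,0.31,0],0.98,-1],[[0.88,0.23,0],0.98,-1],[[0.9,0.14,0],0.98,-1],[[0.91,0.04,0],0.98,-1],[[0.92,-0.05,0],0,-1],[[0.91,-0.05,0],0,-1],[[0.91,-0.06,0],0,-1],[[0.91,-0.05,0],0,-1],[[0.91,-0.05,0],0,-1],[[0.91,-0.05,0],0,-1],[[0.91,-0.05,0],0,-1],[[0.91,-0.05,0],0,-1]]
end [0.529  0.0244 0.31  ] -1.71
```

View pics/n4.png

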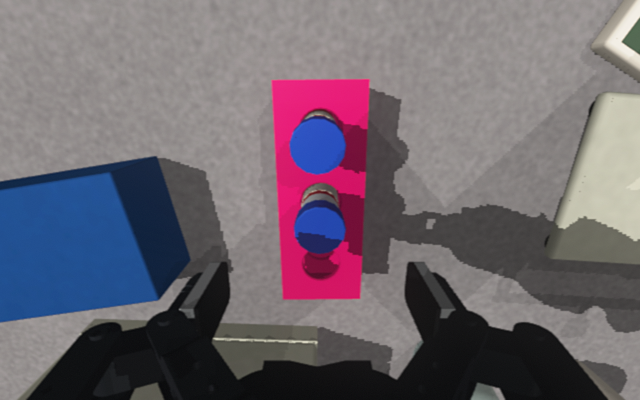

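```bash
python3 -m pendant '[[[-0.01,0.91,-0.88],0.98,-1],[[0.08,0.91,-0.88],0.98,-1],[[0.17,0.9,-0.88],0.98,-1],[[0.26,0.87,-0.88],0.98,-1],[[0.36,0.84,-0.88],0.98,-1],[[0.43,0.81,-0.89],0.98,-1],[[0.52,0.75,-0.88],0.98,-1],[[0.59,0.7,-0.88],0.98,-1],[[0.66,0.63,0],0.98,-1],[[0.72,0.56,0],0.98,-1],[[0.77,0.48,0],0.98,-1],[[0.82,0.41,0],0.98,-1]]'
python3 -m pendant '[[[0.86,0.31,0],0.98,-1],[[0.88,0.23,0],0.98,-1],[[0.9,0.14,0],0.98,-1],[[0.91,0.04,0],0.98,-1],[[0.92,-0.05,0],0,-1],[[0.91,-0.05,0],0,-1],[[0.91,-0.06,0],0,-1],[[0.91,-0.05,0],0,-1],[[0.91,-0.05,0.8],0,-1],[[0.91,-0.05,0.9],0,-1],[[0.91,-0.05,0.9],0,-1],[[0.91,-0.05,0.9],0,-1]]'
python3 -m pendant '[[[0,0,0],0,-1]]'
python3 - <<'E'
from h import *
r=keep("wrist","n5");go([.5287,.0247,.192],-1.5)
E
```

```text
clock: 125.45
tcp_pos: [0.5338, -0.1929, 0.3058]
orientation: [0.0, 0.562, 0.827, 0.0]
wrist_force: [-0.3, 1.1, -0.4]
finger_gap: 0.0856
clock: 126.95
tcp_pos: [0.5279, 0.0267, 0.2356]
orientation: [0.0, 0.717, 0.697, 0.0]
wrist_force: [0.0, -0.5, -0.1]
finger_gap: 0.0854
clock: 127.08
tcp_pos: [0.5269, 0.0269, 0.2348]
orientation: [-0.001, 0.717, 0.697, -0.001]
wrist_force: [-0.0, 0.3, 0.7]
finger_gap: 0.0856
t127.12 tcp [0.5276 0.0261 0.2359] y-axis yaw -1.61 tilt [-1.e-03 -2.e-04 -1.e+00] gap 0.0851 F [ 0.3 -0.5  0.1]
turn -0.02 shift now-turned [-0.07  0.06  2.2 ]
```

View pics/n5.png

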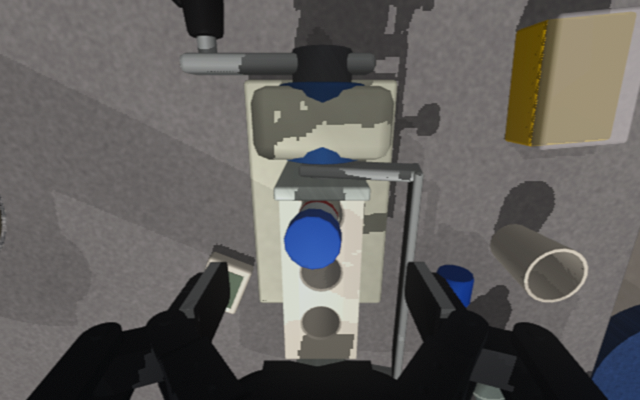

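```bash
python3 -m pendant '[[[-0.04,0.04,1],0,-1],[[0,0,1],0,-1],[[0,0,0.15],0,-1],[[0,0,0],0,1],[[0,0,0],0,1],[[0,0,0],0,1],[[0,0,0],0,1],[[0,0,0],0,1],[[0,0,-0.3],0,1],[[0,0,-1],0,1],[[0,0,-1],0,1],[[0,0,-1],0,1]]' 50
python3 -m pendant '[[[0,0,-1],0,1],[[0,0,-1],0,1]]'
python3 - <<'E'
from h import *
st()
plan([.5960,-.4100,.31],92.5,24,2,1)
E
```

```text
clock: 128.62
tcp_pos: [0.5284, 0.0247, 0.2594]
orientation: [-0.0, 0.718, 0.697, -0.0]
wrist_force: [0.4, -0.2, -0.3]
finger_gap: 0.0333
clock: 128.88
tcp_pos: [0.5285, 0.0247, 0.2995]
orientation: [-0.0, 0.718, 0.697, -0.0]
wrist_force: [-0.7, 1.0, -1.9]
finger_gap: 0.0331
t128.88 tcp [0.5285 0.0247 0.2995] y-axis yaw -1.70 tilt [-1.e-03  2.e-04 -1.e+00] gap 0.0331 F [-0.7  1.  -1.9]
[[[-0.9,0.17,-0.26],-0.98,1],[[-0.91,0.07,-0.27],-0.98,1],[[-0.92,-0.02,0],-0.98,1],[[-0.91,-0.11,0],-0.98,1],[[-0.89,-0.21,0],-0.98,1],[[-0.87,-0.29,0],-0.98,1],[[-0.83,-0.39,0],-0.98,1],[[-0.79,-0.46,0],-0.98,1],[[-0.74,-0.55,0],-0.98,1],[[-0.67,-0.62,0],-0.98,1],[[-0.61,-0.68,0],-0.98,1],[[-0.54,-0.75,0],-0.98,1]]
[[[-0.46,-0.79,0],-0.98,1],[[-0.37,-0.84,0],-0.98,1],[[-0.29,-0.87,0],-0.98,1],[[-0.2,-0.89,0],-0.98,1],[[-0.1,-0.91,0],0,1],[[-0.1,-0.91,0],0,1],[[-0.11,-0.91,0],0,1],[[-0.1,-0.91,0],0,1],[[-0.1,-0.91,0],0,1],[[-0.1,-0.92,0],0,1],[[-0.11,-0.91,0],0,1],[[-0.1,-0.91,0],0,1]]
end [ 0.596  -0.4101  0.3101] 92.38
```

```bash
python3 -m pendant '[[[-0.9,0.17,-0.26],-0.98,1],[[-0.91,0.07,-0.27],-0.98,1],[[-0.92,-0.02,0],-0.98,1],[[-0.91,-0.11,0],-0.98,1],[[-0.89,-0.21,0],-0.98,1],[[-0.87,-0.29,0],-0.98,1],[[-0.83,-0.39,0],-0.98,1],[[-0.79,-0.46,0],-0.98,1],[[-0.74,-0.55,0],-0.98,1],[[-0.67,-0.62,0],-0.98,1],[[-0.61,-0.68,0],-0.98,1],[[-0.54,-0.75,0],-0.98,1]]'
python3 -m pendant '[[[-0.46,-0.79,0],-0.98,1],[[-0.37,-0.84,0],-0.98,1],[[-0.29,-0.87,0],-0.98,1],[[-0.2,-0.89,0],-0.98,1],[[-0.1,-0.91,0],0,1],[[-0.1,-0.91,0.8],0,1],[[-0.11,-0.91,1],0,1],[[-0.1,-0.91,1],0,1],[[-0.1,-0.91,1],0,1],[[-0.1,-0.92,1],0,1],[[-0.11,-0.91,1],0,1],[[-0.1,-0.91,0.7],0,1]]'
python3 -m pendant '[[[0,0,0],0,1]]'
python3 - <<'E'
from h import *
r=keep("wrist","o2");st()
cv2.imwrite("pics/o2z.png",cv2.resize(r["color"][130:250,240:400],None,fx=5,fy=5,interpolation=cv2.INTER_CUBIC))
for c in([.5971,-.4096,.066],):
    t=np.linspace(0,2*np.pi,200);p=proj(r,np.array(c)+.0165*np.c_[np.cos(t),np.sin(t),0*t]);q=(p-[240,130])*5+2
    print(c,q.min(0),q.max(0))
E
```

```text
clock: 130.38
tcp_pos: [0.5623, -0.1933, 0.3093]
orientation: [-0.001, 0.182, 0.983, 0.0]
wrist_force: [-0.2, 0.3, -0.0]
finger_gap: 0.0332
clock: 131.88
tcp_pos: [0.5962, -0.4111, 0.1778]
orientation: [-0.0, -0.021, 1.0, 0.0]
wrist_force: [-0.7, 0.4, -1.0]
finger_gap: 0.0332
clock: 132.0
tcp_pos: [0.5956, -0.4113, 0.1774]
orientation: [-0.001, -0.02, 1.0, 0.001]
wrist_force: [0.5, 0.2, -0.8]
finger_gap: 0.0335
t132.05 tcp [ 0.596  -0.4106  0.1788] y-axis yaw 92.32 tilt [-8.0e-04  1.1e-03 -1.0e+00] gap 0.0328 F [ 0.3  0.8 -0.5]
[0.5971, -0.4096, 0.066] [298.36655674 267.33467502] [487.70345081 447.24045142]
```

View pics/o2z.png

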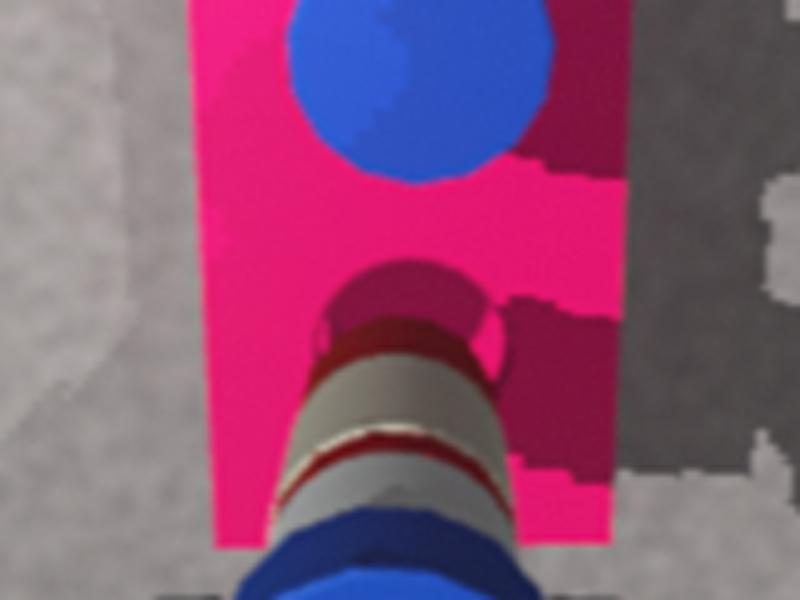

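```bash
python3 -m pendant '[[[-0.07,0.07,0.8],0,1],[[0,0,0.8],0,1],[[0,0,0],0,1]]'
python3 - <<'E'
from h import *
r=keep("wrist","o3");st()
cv2.imwrite("pics/o3z.png",cv2.resize(r["color"][130:250,240:400],None,fx=5,fy=5,interpolation=cv2.INTER_CUBIC))
E
```

```text
clock: 132.43
tcp_pos: [0.5967, -0.4072, 0.1454]
orientation: [-0.001, -0.021, 1.0, 0.001]
wrist_force: [-0.4, -0.1, 0.1]
finger_gap: 0.0329
t132.47 tcp [ 0.5971 -0.4077  0.1466] y-axis yaw 92.41 tilt [-0.0017  0.0016 -1.    ] gap 0.0333 F [-0.1  0.8 -1. ]
```

View pics/o3z.png

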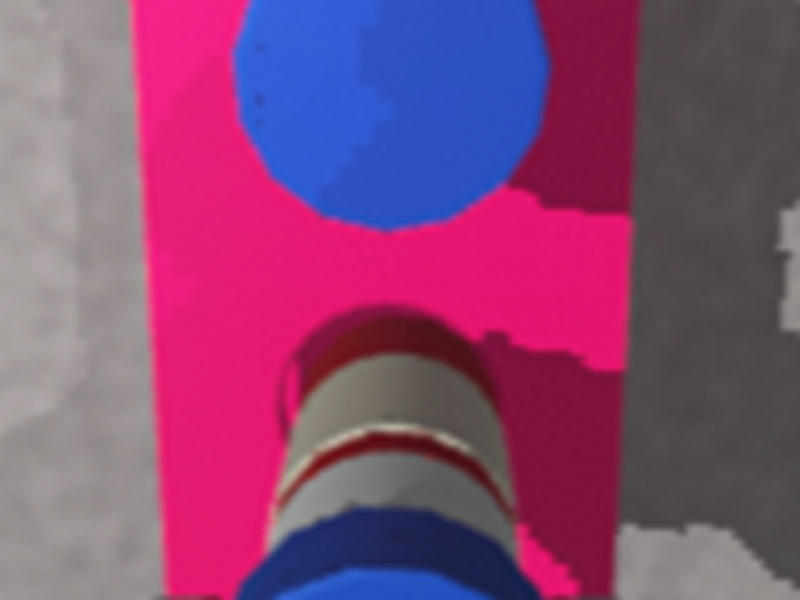

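```bash
python3 -m pendant '[[[-0.03,-0.06,0.2],0,1],[[0,0,0.6],0,1],[[0,0,0],0,1]]'
python3 -m pendant '[[[0,0,0.5],0,1],[[0,0,0],0,1]]'
python3 -m pendant '[[[0,0,0.5],0,1],[[0,0,0],0,1]]'
```

```text
clock: 132.85
tcp_pos: [0.5977, -0.4095, 0.1301]
orientation: [-0.001, -0.021, 1.0, 0.001]
wrist_force: [-0.5, 0.7, -1.2]
finger_gap: 0.033
clock: 133.1
tcp_pos: [0.5978, -0.4097, 0.1204]
orientation: [-0.001, -0.021, 1.0, 0.0]
wrist_force: [-1.1, -0.7, -0.8]
finger_gap: 0.033
clock: 133.35
tcp_pos: [0.5978, -0.4096, 0.1104]
orientation: [-0.001, -0.021, 1.0, 0.0]
wrist_force: [0.5, 0.6, -1.1]
finger_gap: 0.033
```

```bash
python3 -m pendant '[[[0,0,0.35],0,1],[[0,0,0],0,1]]'
python3 -m pendant '[[[0,0,0],0,0],[[0,0,0],0,-1],[[0,0,0],0,-1],[[0,0,0],0,-1],[[0,0,-1],0,-1],[[0,0,-1],0,-1],[[0,0,-1],0,-1],[[0,0,-1],0,-1],[[0,0,-1],0,-1],[[0,0,-1],0,-1],[[0,0,-1],0,-1]]'
python3 - <<'E'
from h import *
r=keep("wrist","o4");st();keep("scene","o4s");keep("top","o4t")
E
```

```text
clock: 133.6
tcp_pos: [0.598, -0.4098, 0.1038]
orientation: [-0.0, -0.021, 1.0, 0.0]
wrist_force: [-0.4, 0.5, -0.4]
finger_gap: 0.0329
clock: 134.98
tcp_pos: [0.5982, -0.4099, 0.2454]
orientation: [0.0, -0.021, 1.0, -0.0]
wrist_force: [0.3, -0.4, 0.4]
finger_gap: 0.0852
t135.03 tcp [ 0.5989 -0.4104  0.2487] y-axis yaw 92.37 tilt [ 0.0034 -0.0029 -1.    ] gap 0.0858 F [0.3 1.2 2.2]
```

View pics/o4.png

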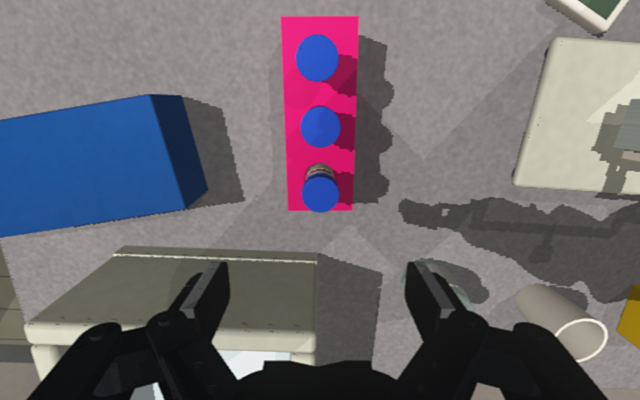

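View pics/o4s.png

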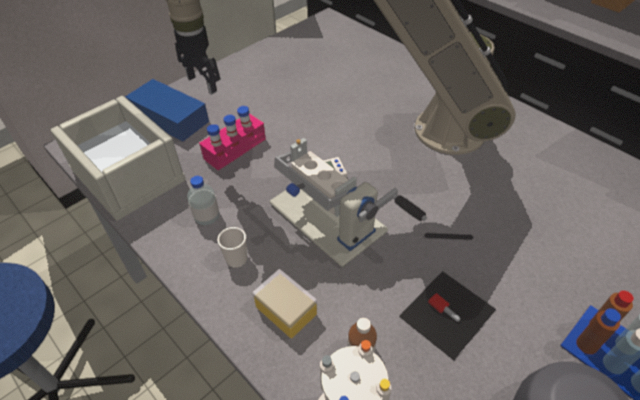

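View pics/o4t.png

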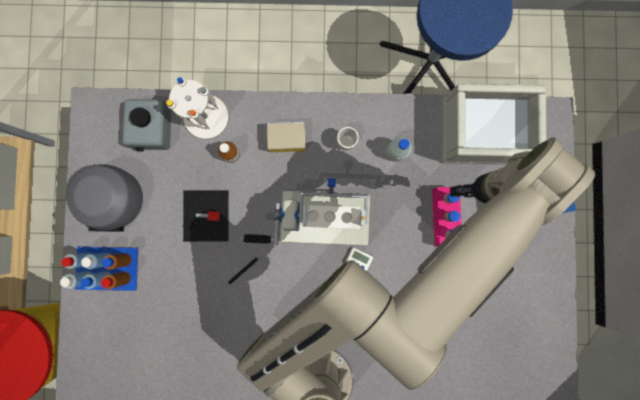

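```bash
python3 hs.py | grep now; python3 -m pendant '[[[0,0,0],0,-1],[[0,0,0],0,-1]]'; python3 - <<'E'
from h import *
t=load("o4t");s=load("o4s")
print("slots/caps",[onz(load("o4"),p,.12).round(3) for p in [(317,58),(320,127),(320,193)]])
print("knob",onz(t,(331.5,183),.166).round(3))
print(env.hand_in())
E
```

```text
now (-0.125, -0.25, 0.954) post (-0.125, 0.25, 0.859)
clock: 135.43
tcp_pos: [0.5979, -0.4095, 0.2434]
orientation: [-0.001, -0.021, 1.0, 0.001]
wrist_force: [0.3, 1.9, 1.0]
finger_gap: 0.0858
slots/caps [array([ 0.485, -0.414,  0.12 ]), array([ 0.538, -0.409,  0.12 ]), array([ 0.597, -0.407,  0.12 ])]
knob [ 0.626 -0.029  0.166]
the job is handed in; nothing more can be done
None
```

I loaded all three tubes, shut and pinned the gate, cranked five forward turns, then put the pin, gate and tubes back. The job was handed in at about 135 s. The rack was knocked aside partway through, so I found it again before returning the tubes.

**Final views:** all three tubes stand in the rack, the pin lies flat on its mat, and the gate is open at about its starting angle. No bystander looks moved. The crank handle is within about 0.3 px of its starting picture, so the rotor is within roughly 0.01–0.02 rad of upright.

Doubts and disagreements:
- **Rotor while shutting the gate:** pressing the gate to its stop took about 6.5 N at the knob. The image suggested the rotor gave about 0.01 rad backwards before the pin was in.
- **Rotor while opening the gate:** with the pin out, the handle image shifted by about the same amount the other way.
- **Pin fully home:** it hit a hard stop at 28–32 N, where the geometry puts the end of travel. However, the wrist picture still seemed to show 2–3 mm of shaft, so those two checks disagreed slightly.
- **End of the fifth turn:** it came in just short, so I nudged it forward to upright. The knob-angle readings, taken against the pinned reference, differed by about 0.03 rad between image axes.

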